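# Rinse the empty refill bottles and crate them

## Robot

A 7-joint arm with a two-finger parallel gripper is mounted at the origin on the work surface. World frame = base frame: x ahead of the robot, y to its left, z up, the work surface at z = 0. Lengths are in m, angles in degrees, forces in N, time in s.
With the tool pointing down it reaches from about 0.4 to 0.85 m from the base axis. Payload 4.4 kg.
Tool frame: the origin (TCP) lies between the finger pads; the fingertips stand bot.nose_length ahead of it and the grasp point (between the pads) lies 2 mm behind it (bot.nose_length is the distance from the TCP to the fingertips, in m); x points along the fingers, z is the direction in which the jaws open and shut, and the axes are right-handed (so a half turn about x gives the same grasp; the last joint's range is limited). The gripper opens to 94 mm and grips with 3 to 60 N. Pads are 16 mm wide; open, the fingers measure 119 mm over their backs; the gripper's body (75 mm by 177 mm) begins 78 mm behind the grasp point.
Start: joints at [60.974, 36.005, 2.206, 86.941, -1.547, 57.084, -1.146], TCP at [0.277, -0.588, 0.222] pointing down, gripper open.
Joint ranges: [-175.42, 175.42], [-21.48, 121.26], [-71.46, 75.88], [10.55, 141.38], [-63.04, 243.04], [13.31, 113.54], [-168.57, 168.57]. Speed limits (degrees/s): [147.25, 147.25, 180, 180, 180, 180, 180].

## Interface

Orientations are given as a 3x3 rotation matrix whose columns are the frame's x, y, z axes.
In Python, from workcell import sensors, capture, close_job, bot gives the robot as it stands.
- The arm moves only by the tool step_arm, never from a script. Its argument "increments" is text: rows parted by semicolons, each of 7 numbers parted by spaces: the shift along the tool's x, y, z in m, then the turn, a rotation vector about the tool's x, y, z in degrees, then the finger opening in m, from 0 to 0.094. A call has 1 to 12 rows; each row shifts and turns the commanded pose from where the row before left it, along the tool's axes as they then stand; what a row does not reach is not made up. A row lasts 1/12 s, in which the tool goes at most 41.7 mm and 7.16 degrees, less where a joint would pass 70% of its speed; a pose out of reach is approached as far as the arm can. A call with a gripper value outside its range is refused whole. The fingers move at their own pace and stop on an object; "force" is the grip in N (left out, the last holds). Time passes only in rows, so rows that do not move let the fingers close. It gives the time, the measured TCP pose, the force and the opening at its end, in the units of the state.
- sensors.get_state(): the state, without advancing time (a new reading comes with each control period).
- capture(name): name is "scene" or "top" or "wrist"; returns a dict with "image" (400x640x3 uint8, red, green, blue), "intrinsics" (3x3 intrinsics, pixels), "extrinsics" (4x4, takes a point from camera to world coordinates). Camera axes: x right, y up, looking along -z (the intrinsics and any distortion apply to the point x, -y, -z); pixel columns grow to the right and rows downward; lengths in m; the calibration is good to about 2 mm. A picture is of the moment at which its call begins. There is no depth.
- close_job(): hands the job in, once; it reports no verdict.
The state is a dict: "clock": time; "qpos": joint angles; "qvel": joint speeds; "effort": joint torques, N m; "tool_pos": TCP position; "eef_rot": TCP orientation; "contact_force": force on the tool from outside, world axes, zero at the start; "wrist_torque": the same for the moment, N m; "width": opening from 0.0 (shut) to 1.0 (fully open).
Only numpy, scipy, OpenCV 4.12 (cv2) and the standard library are available. Lean on these libraries where they do the work, as an engineer would, in place of code of your own. Each camera call takes 0.05 s, during which the arm holds its last target.

## Task

Rinse the empty refill bottles that are standing there, one at a time: blue softener first, then pink detergent, yellow bleach last so that no bleach gets on the others. Lay each bottle on its side in the cradle with its neck facing the nozzle, let go of it, squeeze the rinse gun's trigger fully for about four seconds and release it, then stand the bottle upright in a free cell of the grey crate, one bottle per cell. Never pull the trigger without a bottle in the cradle, and leave the other things where they are.

Things in the scene. Friction and masses are not known exactly. Their poses are not given: they have to be found in the camera images.
- softener: blue fabric-softener bottle: blue empty capless refill bottle with white label band: round body 58 mm in diameter up to 114 mm, then shoulder, neck 27 mm in diameter from 142 mm to the mouth at 165 mm; about 100 g, centre of mass 45 mm from the foot. Origin: centre of the underside; z towards the mouth. Starts upright on the worktop at the left; may be absent
- detergent: pink detergent bottle: pink empty capless refill bottle with white label band: round body 58 mm in diameter up to 114 mm, then shoulder, neck 27 mm in diameter from 142 mm to the mouth at 165 mm; about 100 g, centre of mass 45 mm from the foot. Origin: centre of the underside; z towards the mouth. Starts upright on the worktop at the left; may be absent
- bleach: yellow bleach bottle: yellow empty capless refill bottle with white label band: round body 58 mm in diameter up to 114 mm, then shoulder, neck 27 mm in diameter from 142 mm to the mouth at 165 mm; about 100 g, centre of mass 45 mm from the foot. Origin: centre of the underside; z towards the mouth. Starts upright on the worktop at the left; may be absent
- softener_mouth (a point): centre of the blue fabric-softener bottle's mouth, 165 mm from its origin along z
- detergent_mouth (a point): centre of the pink detergent bottle's mouth, 165 mm from its origin along z
- bleach_mouth (a point): centre of the yellow bleach bottle's mouth, 165 mm from its origin along z
- station: fixed rinsing station: white drip tray 240 x 320 mm (x, y), rim 22 mm high, its middle 20 mm to -x and 15 mm to +y of the origin (on the worktop); a steel cradle (two V saddles and a foot stop) and a blue rinse gun clamped flat on its side at the lying bottle's height, handle towards -x; a chrome standpipe ends the handle. Station y runs along the cradle from foot stop to gun, z is up
- cradle (a point): where a lying bottle's foot centre belongs: on its axis, 85 mm above the worktop, 3 mm from the foot stop plate (34 mm wide, up to the axis); the bottle points along station +y and may lie up to 20 mm nearer the nozzle. The V saddles (90 degrees, 8 mm thick, arms ending 9 mm below the axis and 36 mm either side) stand 18 and 70 mm from here along y; free beyond them towards the neck
- nozzle (a point): tip of the gun's brass nozzle, on the same axis, 185 mm from 'cradle' along station y (a bottle at the foot stop has its mouth 20 mm from it)
- handle (a point): point on the mid line of the gun's blue handle, level with trigger_pad along station x, 85 mm above the worktop; the handle is a bar 125 mm along station x, 24 mm wide along y, 28 mm thick; free from above and on both sides
- trigger_pad (a point): middle of the red trigger where one presses, 85 mm above the worktop, 36 mm from the handle's mid line on its -y side at rest; the trigger is 10 mm thick along y, 20 mm high, 82 mm long along x, its x axis turning with it: along station x, square to a lying bottle, at rest. Over trigger and handle together it measures 53 mm across y at rest, 37 mm when squeezed
- trigger (a joint): angle of the trigger about its upright hinge near the barrel, 65 mm from the pad: 0 at rest, grows as the trigger is drawn towards the handle (station +y), 0.24 fully squeezed (pad moves 15 mm). Sprung: about 3.5 N at the start and 9 N fully squeezed, and it returns by itself
- crate: grey divided crate, fixed, 184 x 184 mm, 52 mm high, outer walls and the two crossing dividers 4 mm thick, floor 4 mm; four cells of 86 mm. Origin: centre of its underside, sides along its x and y. A jar stands in one cell
- cell0 (a point): centre of the floor of the crate's cell at its - x, - y
- cell1 (a point): centre of the floor of the crate's cell at its + x, - y
- cell2 (a point): centre of the floor of the crate's cell at its - x, + y
- cell3 (a point): centre of the floor of the crate's cell at its + x, + y
- jar: bystander: white jar with green lid, 62 mm in diameter, 78 mm high, standing in one of the crate's cells; origin: centre of its underside
- scoop: bystander: clear measuring cup, 68 mm in diameter, 60 mm high, beyond the station; origin: centre of its underside
- brush: bystander: scrubbing brush, 55 x 150 x 40 mm, beyond the station; origin: centre of its underside
- sponge: bystander: yellow and green sponge, 90 x 60 x 34 mm; origin: centre of its underside
- tin: bystander: steel tin with red lid, 93 mm in diameter, 62 mm high, beyond the crate; origin: centre of its underside

How it is judged:
By the outcome, as a careful person would: the job done as asked, in the order asked, and still so for the second after the job is handed in, with the robot touching nothing.
Of softener, detergent, bleach only 2 to 3 are there at a start; the rules pass over those that are not, and their reading is None.
At some moment in a run one of softener, detergent, bleach may be knocked a few centimetres aside while the robot is not near it.
It also fails if it takes over 210 s, if anything falls off the work surface, if the arm or the gripper's body presses on something with over 40 N, if the wrist force passes 120 N, or if a joint passes its speed limit or range.

## Working session

There is one attempt and no reset: what is moved stays moved. The work goes in short steps, Python scripts to look and compute and a tool call to move; the robot and the scene stay as the last step left them, time stands still between calls to the robot, and variables do not carry over. Pictures are saved under pics/ and viewed, and the job is handed in when it is done.

Besides the shell and the picture viewer there is one more tool, called as name(argument=value, ...) on one line, values as JSON. step_arm: Moves the arm, as the interface text tells. Its arguments: {"type":"object","properties":{"increments":{"type":"string"},"force":{"type":"number"}},"required":["increments"]}

```bash
ls; mkdir -p pics; python3 - <<'E'
from workcell import sensors, capture, bot
import cv2,numpy as np
s=sensors.get_state();print(s); print(bot.nose_length,dir(bot))
for n in("scene","top","wrist"):
    c=capture(n);cv2.imwrite(f"pics/a_{n}.png",c["image"][:,:,::-1]);print(n,c["intrinsics"].round(1).tolist(),c["extrinsics"].round(3).tolist(),[k for k in c])
E
```

```text
pics
{'clock': 0.0, 'qpos': array([60.97439206, 36.05750599,  2.20297904, 86.99396277, -1.54631243,
       57.0813969 , -1.14676954]), 'qvel': array([ 0.04092361, -0.04711397,  0.01066603, -0.02642851,  0.0907009 ,
        0.02553711, -0.04005939]), 'effort': array([ 7.42917273e-04, -5.49724460e+01,  1.14359457e+00, -1.86631358e+01,
       -5.22467284e-02,  2.37952941e-02,  1.92352536e-04]), 'tool_pos': array([ 0.27708905, -0.58731322,  0.22158152]), 'eef_rot': array([[-8.00372629e-04,  9.04419626e-01,  4.26643294e-01],
       [ 1.61309057e-03,  4.26644043e-01, -9.04418188e-01],
       [-9.99998379e-01, -3.56572877e-05, -1.80038499e-03]]), 'contact_force': array([ 0.0516377 ,  0.12833184, -0.41990783]), 'wrist_torque': array([-0.03973322,  0.01789849,  0.012462  ]), 'width': 0.9953707491557043}
0.017 ['MotionError', '__class__', '__delattr__', '__dict__', '__dir__', '__doc__', '__eq__', '__format__', '__ge__', '__getattribute__', '__getstate__', '__gt__', '__hash__', '__init__', '__init_subclass__', '__le__', '__lt__', '__module__', '__ne__', '__new__', '__reduce__', '__reduce_ex__', '__repr__', '__setattr__', '__sizeof__', '__str__', '__subclasshook__', '__weakref__', 'nose_length']
scene [[392.4, 0.0, 317.9], [0.0, 392.4, 198.6], [0.0, 0.0, 1.0]] [[-0.764, -0.462, 0.451, 1.028], [0.646, -0.545, 0.534, 0.485], [-0.001, 0.699, 0.715, 0.815], [0.0, 0.0, 0.0, 1.0]] ['image', 'intrinsics', 'extrinsics']
top [[499.9, 0.0, 324.6], [0.0, 499.9, 202.8], [0.0, 0.0, 1.0]] [[0.03, 0.995, -0.096, 0.435], [-1.0, 0.029, -0.006, -0.019], [-0.003, 0.096, 0.995, 1.635], [0.0, 0.0, 0.0, 1.0]] ['image', 'intrinsics', 'extrinsics']
wrist [[302.2, 0.0, 323.7], [0.0, 302.2, 196.0], [0.0, 0.0, 1.0]] [[0.427, 0.878, 0.216, 0.339], [-0.904, 0.415, 0.1, -0.559], [-0.002, -0.239, 0.971, 0.384], [0.0, 0.0, 0.0, 1.0]] ['image', 'intrinsics', 'extrinsics']
```

View pics/a_scene.png

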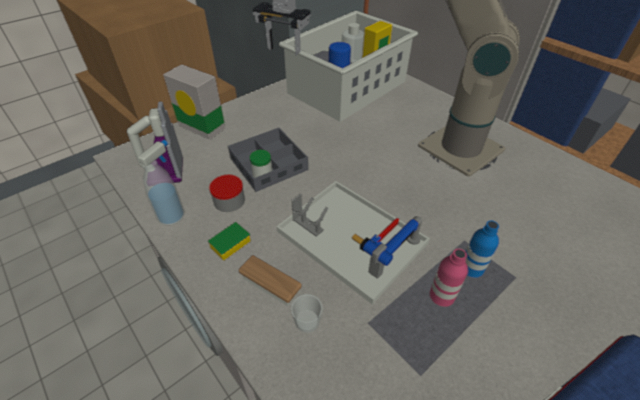

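View pics/a_top.png

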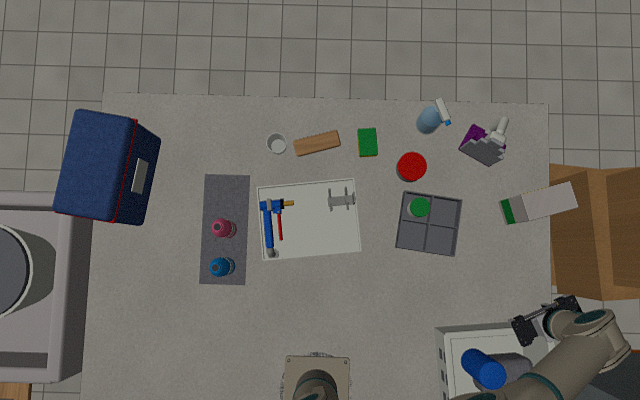

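The scene and top views show only blue (scene 480,250; top 221,267) and pink (scene 450,280; top 222,228) bottles, with no yellow one. The station is at top (310,220), with the gun at the left (+y) and the cradle at the right. The crate is at (430,223), and the jar is in its far-left cell.

```bash
cat > h.py <<'E'
from workcell import sensors, capture, bot
import cv2,numpy as np
def ray(c,uv):
    K=c["intrinsics"];E=c["extrinsics"]
    d=np.linalg.inv(K)@np.array([uv[0],uv[1],1.]); d=np.array([d[0],-d[1],-d[2]])
    return E[:3,3],E[:3,:3]@d
def onz(c,uv,z):
    o,d=ray(c,uv);return o+d*(z-o[2])/d[2]
def proj(c,p):
    E=c["extrinsics"];q=E[:3,:3].T@(np.array(p)-E[:3,3]);q=c["intrinsics"]@np.array([q[0],-q[1],-q[2]]);return q[:2]/q[2]
def tri(c1,a,c2,b):
    o1,d1=ray(c1,a);o2,d2=ray(c2,b)
    t=np.linalg.lstsq(np.c_[d1,-d2],o2-o1,rcond=None)[0];p,q=o1+d1*t[0],o2+d2*t[1];return (p+q)/2,np.linalg.norm(p-q)
E
python3 - <<'E'
from h import *
c=capture("top");im=c["image"][:,:,::-1]
cv2.imwrite("pics/b_top.png",cv2.resize(im[165:300,195:370],None,fx=4.5,fy=4.3,interpolation=cv2.INTER_CUBIC))
cv2.imwrite("pics/b_crate.png",cv2.resize(im[180:265,385:475],None,fx=6,fy=6,interpolation=cv2.INTER_CUBIC))
c=capture("scene");im=c["image"][:,:,::-1]
cv2.imwrite("pics/b_scene.png",cv2.resize(im[170:310,265:505],None,fx=3.3,fy=3.3,interpolation=cv2.INTER_CUBIC))
E
```

```text
(no output)
```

View pics/b_top.png

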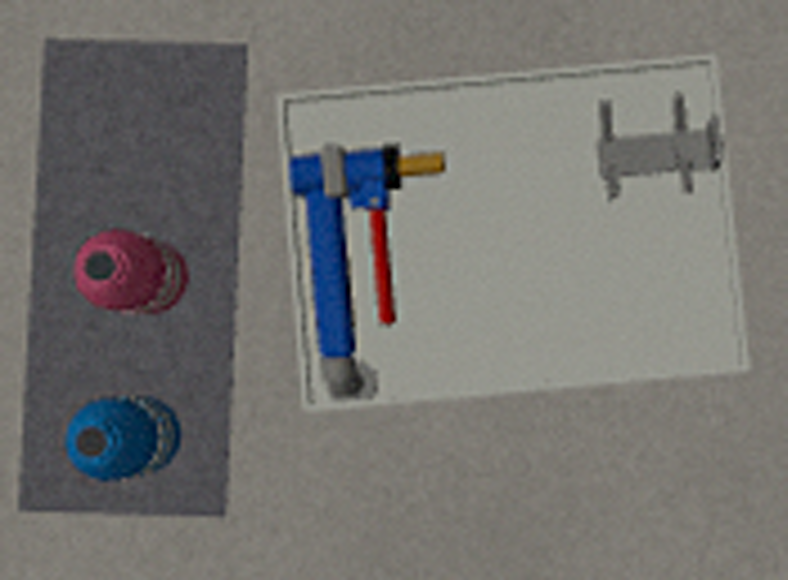

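View pics/b_scene.png

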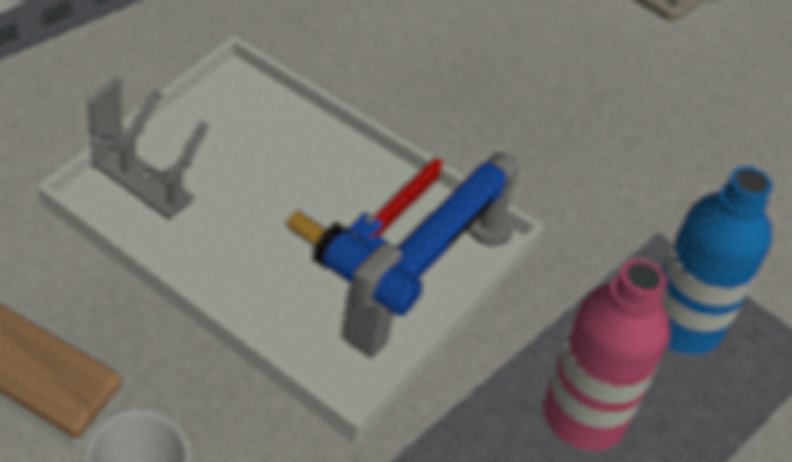

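View pics/b_crate.png

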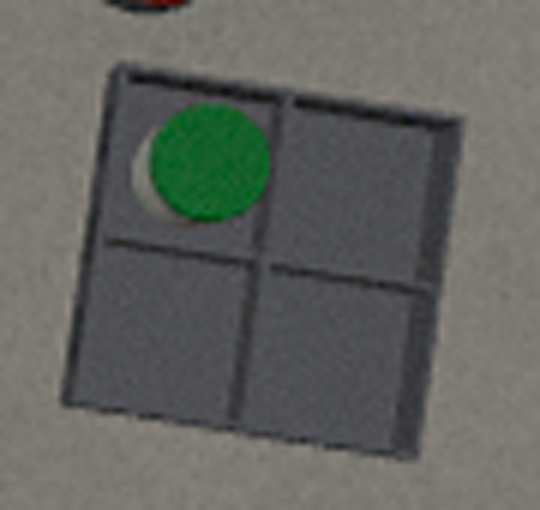

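```bash
python3 - <<'E'
from h import *
t=capture("top");s=capture("scene")
T=lambda x,y:((x+.5)/4.5-.5+195,(y+.5)/4.3-.5+165)
C=lambda x,y:((x+.5)/6-.5+385,(y+.5)/6-.5+180)
S=lambda x,y:((x+.5)/3.3-.5+265,(y+.5)/3.3-.5+170)
for n,a,b in(("pink",(101,266),(643,276)),("blue",(92,441),(751,184))):
    print(n,onz(t,T(*a),.165).round(4),onz(s,S(*b),.165).round(4),tri(t,T(*a),s,S(*b)))
print("noz",onz(t,T(445,163),.085),onz(s,S(292,220),.085),tri(t,T(445,163),s,S(292,220)))
k=[onz(t,T(*p),.022) for p in((280,95),(716,57),(748,370),(306,409))]
k2=[onz(s,S(*p),.022) for p in((356,434),(40,192),(234,40),(542,228))]
for kk in(k,k2):
    kk=np.array(kk);m=kk.mean(0);ey=(kk[0]-kk[1]+kk[3]-kk[2]);ey/=np.linalg.norm(ey);ex=np.array([ey[1],-ey[0],0])
    ex2=kk[0]-kk[3]+kk[1]-kk[2];ex2/=np.linalg.norm(ex2)
    print("tray",m,ey,ex2,"yaw",np.degrees(np.arctan2(-ey[0],ey[1])),np.degrees(np.arctan2(ex2[1],ex2[0])),np.linalg.norm(kk[0]-kk[1]),np.linalg.norm(kk[0]-kk[3]),"origin",m+.02*ex-.015*ey)
q=np.array([onz(t,C(*p),.052) for p in((118,66),(464,120),(416,458),(65,404))]);print("crate",q.round(4),q.mean(0),onz(t,C(262,262),.052))
print("jar",onz(t,C(210,162),.078))
# gun points
for n,p in(("handle end mid",(340,356)),("handle top",(322,200)),("trig top",(376,210)),("trig end",(388,322)),("saddle a top",(605,103)),("saddle a bot",(614,197)),("saddle b top",(680,96)),("b bot",(688,190)),("stop",(716,150))):
    print(n,onz(t,T(*p),.085).round(4))
E
```

```text
pink [0.4972 0.3035 0.165 ] [0.4982 0.3046 0.165 ] (array([0.49714633, 0.30400943, 0.16352643]), np.float64(0.00045211378361636166))
blue [0.3783 0.3033 0.165 ] [0.3815 0.3057 0.165 ] (array([0.37799311, 0.30445564, 0.1612914 ]), np.float64(0.0006644939179649873))
noz [0.58221275 0.08653433 0.085     ] [0.58443584 0.08908253 0.085     ] (array([0.58240169, 0.08695588, 0.08140383]), np.float64(0.0004673755489840851))
tray [0.53782609 0.04048263 0.022     ] [-0.12087586  0.99266763  0.        ] [0.99271346 0.12049893 0.        ] yaw 6.942653678013071 6.920898120948905 0.31667486946345125 0.23708441440453965 origin [0.55949258 0.02801013 0.022     ]
tray [0.54207159 0.04536053 0.022     ] [-0.12238076  0.99248322  0.        ] [0.9912915  0.13168583 0.        ] yaw 7.029523207184108 7.567020906773873 0.31622136154073033 0.2413600281545877 origin [0.56375696 0.03292089 0.022     ]
crate [[ 0.634  -0.2628  0.052 ]
 [ 0.6105 -0.4466  0.052 ]
 [ 0.4315 -0.422   0.052 ]
 [ 0.4542 -0.2376  0.052 ]] [ 0.53253618 -0.3422496   0.052     ] [ 0.53198159 -0.34029901  0.052     ]
jar [ 0.58172479 -0.3074551   0.078     ]
handle end mid [0.4408 0.1536 0.085 ]
handle top [0.5528 0.1706 0.085 ]
trig top [0.5467 0.133  0.085 ]
trig end [0.4662 0.1216 0.085 ]
saddle a top [ 0.6293 -0.023   0.085 ]
saddle a bot [ 0.5609 -0.0312  0.085 ]
saddle b top [ 0.6359 -0.0749  0.085 ]
b bot [ 0.5675 -0.0822  0.085 ]
stop [ 0.5972 -0.1008  0.085 ]
```

```bash
cat >> h.py <<'E'
import json
from scipy.spatial.transform import Rotation as R
from scipy.linalg import logm,expm
def log():
    s=sensors.get_state();
    open("log.jsonl","a").write(json.dumps(dict(q=list(s["qpos"]),p=list(s["tool_pos"]),R=np.array(s["eef_rot"]).tolist()))+"\n")
    return s
def show():
    s=log();print("t%.2f"%s["clock"],"q",s["qpos"].round(1).tolist(),"p",s["tool_pos"].round(4).tolist(),"w%.4f"%(s["width"]*.094),"F",s["contact_force"].round(1).tolist());print(np.array(s["eef_rot"]).round(3).tolist());return s
def step(p,Rm,row):  # row: shift then turn in tool axes
    p=p+Rm@np.array(row[:3]);Rm=Rm@R.from_rotvec(np.radians(row[3:6])).as_matrix();return p,Rm
def pose(d,pitch):
    """d: azimuth deg of tool forward, pitch deg (0 horizontal,-90 down); y 'up'"""
    a=np.radians(d);b=np.radians(pitch);f=np.array([np.cos(a),np.sin(a),0]);u=np.array([0,0,1.])
    x=np.cos(b)*f+np.sin(b)*u;y=-np.sin(b)*f+np.cos(b)*u;return np.c_[x,y,np.cross(x,y)]
def between(p0,R0,p1,R1,n):
    """row (same for n rows) taking pose0 to pose1 as a screw"""
    rv=R.from_matrix(R0.T@R1).as_rotvec()/n;dR=R.from_rotvec(rv).as_matrix()
    A=np.zeros((3,3));M=np.eye(3)
    for i in range(n):A+=M;M=M@dR
    t=np.linalg.solve(A,R0.T@(p1-p0));return np.r_[t,np.degrees(rv)]
E
python3 -c "
from h import *
show()"
```

```text
t0.35 q [61.0, 36.0, 2.2, 87.0, -1.5, 57.1, -1.1] p [0.2773, -0.5877, 0.2223] w0.0941 F [-0.2, 0.3, -0.6]
[[-0.0, 0.904, 0.427], [0.0, 0.427, -0.904], [-1.0, 0.0, -0.0]]
```

step_arm(increments="-0.03 0 0 0 0 0 0.094; -0.03 0 0 0 0 0 0.094; -0.03 0 0 0 0 0 0.094; -0.03 0 0 0 0 0 0.094; -0.02 0 0 0 0 0 0.094; 0 0.0357 -0.001 -3.15 0 0 0.094; 0 0.0357 -0.001 -3.15 0 0 0.094; 0 0.0357 -0.001 -3.15 0 0 0.094; 0 0.0357 -0.001 -3.15 0 0 0.094; 0 0.0357 -0.001 -3.15 0 0 0.094; 0 0.0357 -0.001 -3.15 0 0 0.094; 0 0.0357 -0.001 -3.15 0 0 0.094")

```text
clock: 1.35
tool_pos: [0.4788, -0.4395, 0.3623]
eef_rot: [[0.0, 0.676, 0.737], [-0.0, 0.737, -0.676], [-1.0, 0.0, 0.0]]
contact_force: [1.4, -0.0, -0.6]
width: 1.001
```

```bash
python3 -c "
from h import *
show()"
```

```text
t1.35 q [42.5, 30.1, -4.3, 74.8, 2.3, 75.1, -4.3] p [0.4788, -0.4395, 0.3623] w0.0941 F [1.4, -0.0, -0.6]
[[0.0, 0.676, 0.737], [-0.0, 0.737, -0.676], [-1.0, 0.0, 0.0]]
```

step_arm(increments="0 0.0357 -0.001 -3.15 0 0 0.094; 0 0.0357 -0.001 -3.15 0 0 0.094; 0 0.0357 -0.001 -3.15 0 0 0.094; 0 0.0357 -0.001 -3.15 0 0 0.094; 0 0.0357 -0.001 -3.15 0 0 0.094; 0 0.0357 -0.001 -3.15 0 0 0.094; 0 0.0357 -0.001 -3.15 0 0 0.094; 0 0.0357 -0.001 -3.15 0 0 0.094; 0 0.0357 -0.001 -3.15 0 0 0.094; 0 0.0357 -0.001 -3.15 0 0 0.094; 0 0.0357 -0.001 -3.15 0 0 0.094; 0 0.0357 -0.001 -3.15 0 0 0.094")

```text
clock: 2.35
tool_pos: [0.6475, -0.0539, 0.3623]
eef_rot: [[0.0, 0.083, 0.997], [-0.0, 0.997, -0.083], [-1.0, -0.0, 0.0]]
contact_force: [0.3, 0.5, 0.6]
width: 1.002
```

```bash
python3 -c "
from h import *
show()"
```

```text
t2.35 q [11.5, 30.7, -16.3, 74.6, 8.5, 75.8, -9.5] p [0.6475, -0.0539, 0.3623] w0.0942 F [0.3, 0.5, 0.6]
[[0.0, 0.083, 0.997], [-0.0, 0.997, -0.083], [-1.0, -0.0, 0.0]]
```

step_arm(increments="0 0 -0.03 0 0 7 0.094; 0 0 -0.03 0 0 7 0.094; 0 0 -0.03 0 0 7 0.094; 0 0 -0.02 0 0 7 0.094; 0 0 0 0 0 0 0.094")

```text
clock: 2.77
tool_pos: [0.5332, -0.0544, 0.3597]
eef_rot: [[0.04, 0.091, 0.995], [0.468, 0.878, -0.099], [-0.883, 0.47, -0.007]]
contact_force: [-0.8, -1.4, -0.6]
width: 1.002
```

```bash
python3 -c "
from h import *
show()"
```

```text
t2.77 q [37.5, 25.1, -25.8, 92.8, -18.2, 69.7, 14.9] p [0.5332, -0.0544, 0.3597] w0.0942 F [-0.8, -1.4, -0.6]
[[0.04, 0.091, 0.995], [0.468, 0.878, -0.099], [-0.883, 0.47, -0.007]]
```

```bash
cat > kin.py <<'E'
from h import *
import itertools
from scipy.optimize import least_squares
D=[json.loads(l) for l in open("log.jsonl")]
def fk(q,s,par):
    q=np.radians(q);rz=lambda a:R.from_euler('z',a).as_matrix();ry=lambda a:R.from_euler('y',a).as_matrix()
    h,a1,L1,a2,L2,a3,b,L3,y=par
    M=rz(s[0]*q[0]);p=np.array([0,0,h])
    M=M@ry(q[1])@rz(s[1]*q[2]);p=p+M@[a1,0,L1]
    M=M@ry(q[3]);p=p+M@[a2,0,0]
    M=M@rz(s[2]*q[4]);p=p+M@[0,0,L2]
    M=M@ry(q[5]);p=p+M@[a3,0,b]
    M=M@rz(s[3]*q[6]);p=p+M@[0,0,L3]
    return p,M
if __name__=="__main__":
    for s in itertools.product([1,-1],repeat=4):
        Cs=[fk(d["q"],s,np.zeros(9))[1].T@np.array(d["R"]) for d in D]
        e=max(np.degrees(R.from_matrix(Cs[0].T@c).magnitude()) for c in Cs)
        if e<8: print(s,e,Cs[0].round(3).tolist())
E
python3 kin.py
```

```text
(-1, -1, -1, -1) 2.4076015272538273e-14 [[-0.0, 0.0, -1.0], [-0.0, 1.0, 0.0], [1.0, 0.0, -0.0]]
```

```bash
cat >> kin.py <<'E'
    s=(-1,)*4
    A=[];b=[]
    for d in D:
        cols=[fk(d["q"],s,np.eye(9)[i])[0] for i in (0,1,2,3,4,5,7)]
        A.append(np.array(cols).T);b.append(d["p"])
    A=np.vstack(A);b=np.hstack(b);x,r,rk,sv=np.linalg.lstsq(A,b,rcond=None);print(x.round(4),rk,sv.round(4),abs(A@x-b).max())
E
python3 kin.py
```

```text
(-1, -1, -1, -1) 2.4076015272538273e-14 [[-0.0, 0.0, -1.0], [-0.0, 1.0, 0.0], [1.0, 0.0, -0.0]]
[ 0.2108 -0.0398  0.644  -0.0111  0.3845  0.0161  0.3364] 7 [3.9734 3.4527 0.3684 0.2473 0.1974 0.172  0.1616] 0.031366117758515
```

step_arm(increments="0 0 0 0 0 -7 0.094; 0 0 0 0 0 -7 0.094; 0 0 0 0 0 -7 0.094; 0 0 0 0 0 -7 0.094; 0 0 0 0 0 -7 0.094; 0 0 0 0 0 -7 0.094; 0 0 0 0 0 -7 0.094; 0 0 0 0 0 -7 0.094")

```text
clock: 3.43
tool_pos: [0.5387, -0.0455, 0.3642]
eef_rot: [[-0.036, 0.077, 0.996], [-0.473, 0.877, -0.085], [-0.88, -0.474, 0.005]]
contact_force: [-0.3, -1.3, -0.3]
width: 0.997
```

```bash
python3 -c "
from h import *
show()"
```

```text
t3.43 q [-5.8, 23.9, -14.5, 92.6, 32.2, 78.8, -35.1] p [0.5387, -0.0455, 0.3642] w0.0937 F [-0.3, -1.3, -0.3]
[[-0.036, 0.077, 0.996], [-0.473, 0.877, -0.085], [-0.88, -0.474, 0.005]]
```

step_arm(increments="-0.02 0 0 0 4 -4 0.094; -0.02 0 0 0 4 -4 0.094; -0.02 0 0 0 4 -4 0.094; -0.02 0 0 0 4 0 0.094; -0.02 0 0 5 5 0 0.094; 0 0 0 5 5 0 0.094")

```text
clock: 3.93
tool_pos: [0.5526, 0.002, 0.4301]
eef_rot: [[-0.426, 0.122, 0.896], [-0.562, 0.74, -0.368], [-0.709, -0.661, -0.247]]
contact_force: [0.3, -2.3, -1.4]
width: 1.003
```

```bash
python3 -c "
from h import *
show()"; python3 kin.py
```

```text
t3.93 q [-22.8, 40.4, 9.8, 62.2, 22.3, 112.9, -27.7] p [0.5526, 0.002, 0.4301] w0.0943 F [0.3, -2.3, -1.4]
[[-0.426, 0.122, 0.896], [-0.562, 0.74, -0.368], [-0.709, -0.661, -0.247]]
(-1, -1, -1, -1) 2.4076015272538273e-14 [[-0.0, 0.0, -1.0], [-0.0, 1.0, 0.0], [1.0, 0.0, -0.0]]
[ 0.2456 -0.0658  0.6371 -0.0202  0.3701 -0.0252  0.39  ] 7 [4.817  4.1983 0.8108 0.5116 0.3204 0.2939 0.2496] 0.0355230220552169
```

step_arm(increments="-0.02 0 0 0 -4 4 0.094; 0 0.03 0 0 -4 4 0.094; 0 0.03 0 0 -4 4 0.094; 0 0.03 0 0 -4 0 0.094; 0 0.03 0 7 -5 0 0.094; 0 0.03 0 7 -5 0 0.094")

```text
clock: 4.43
tool_pos: [0.5898, 0.1342, 0.3652]
eef_rot: [[0.011, 0.39, 0.921], [-0.52, 0.789, -0.327], [-0.854, -0.475, 0.211]]
contact_force: [0.8, 0.5, -0.5]
width: 1.0
```

```bash
python3 -c "
from h import *
show()"; python3 kin.py
```

```text
t4.43 q [-36.2, 33.7, 9.2, 76.8, 22.7, 85.2, -55.6] p [0.5898, 0.1342, 0.3652] w0.0940 F [0.8, 0.5, -0.5]
[[0.011, 0.39, 0.921], [-0.52, 0.789, -0.327], [-0.854, -0.475, 0.211]]
(-1, -1, -1, -1) 2.4076015272538273e-14 [[-0.0, 0.0, -1.0], [-0.0, 1.0, 0.0], [1.0, 0.0, -0.0]]
[ 0.2612 -0.0654  0.6407 -0.0115  0.3724 -0.0258  0.4002] 7 [5.203  4.5395 0.891  0.5186 0.3293 0.2952 0.2517] 0.03545560889804872
```

```bash
cat > kin2.py <<'E'
from h import *
C=np.array([[0,0,-1],[0,1,0],[1,0,0.]])
ry=lambda a:R.from_euler('y',a,degrees=True).as_matrix()
rz=lambda a:R.from_euler('z',-a,degrees=True).as_matrix()
def frames(q):
    M=np.eye(3);F=[M]
    for i in range(7):
        M=M@(rz if i%2==0 else ry)(q[i]);F.append(M)
    return F
def cols(q):
    return np.hstack(frames(q))  # 3x24
def fit():
    D=[json.loads(l) for l in open("log.jsonl")]
    A=np.vstack([cols(d["q"]) for d in D]);b=np.hstack([d["p"] for d in D])
    # min-norm ridge fit
    lam=1e-4
    x=np.linalg.lstsq(np.vstack([A,lam*np.eye(24)]),np.r_[b,np.zeros(24)],rcond=None)[0]
    return x,A@x-b,len(D)
if __name__=="__main__":
    x,r,n=fit();print(n,x.reshape(8,3).round(3).tolist(),abs(r).max())
    D=[json.loads(l) for l in open("log.jsonl")]
    for d in D: print(np.degrees(R.from_matrix(frames(d["q"])[-1]@C@np.array(d["R"]).T).magnitude()).round(3))
E
python3 kin2.py
```

```text
7 [[0.0, 0.0, 0.168], [0.0, -0.006, 0.168], [-0.0, -0.006, 0.28], [0.0, -0.008, 0.28], [0.0, -0.008, 0.191], [-0.0, -0.0, 0.191], [0.0, -0.0, 0.179], [-0.0, -0.0, 0.179]] 1.5422371713036398e-08
0.0
0.0
0.0
0.0
0.0
0.0
0.0
```

```bash
cat > ik.py <<'E'
from kin2 import *
from scipy.optimize import least_squares
X,_,_=fit()
LO=np.array([-175.42,-21.48,-71.46,10.55,-63.04,13.31,-168.57]);HI=np.array([175.42,121.26,75.88,141.38,243.04,113.54,168.57])
def fk(q): 
    F=frames(q);return np.hstack(F)@X,F[-1]@C
def pts(q):
    F=frames(q);x=X.reshape(8,3);P=[];p=np.zeros(3)
    for i in range(8):p=p+F[i]@x[i];P.append(p)
    return P
def ik(p,Rm,q0,w=1e-4):
    def f(q):
        a,M=fk(q);return np.r_[(a-p)*10,R.from_matrix(M.T@Rm).as_rotvec()*3,w*(q-q0)]
    s=least_squares(f,np.clip(q0,LO+1,HI-1),bounds=(LO+1,HI-1),max_nfev=100)
    a,M=fk(s.x);return s.x,np.linalg.norm(a-p),np.degrees(R.from_matrix(M.T@Rm).magnitude())
def best(p,Rm,seeds):
    o=None
    for q0 in seeds:
        q,e,r=ik(p,Rm,q0)
        if o is None or e*1000+r<o[1]*1000+o[2]: o=(q,e,r)
        if e<.002 and r<.5: break
    return o
E
cat > scan.py <<'E'
from ik import *
pink=np.array([.497,.304,0]);blue=np.array([.379,.304,0]);c=np.array([.532,-.342,.004])
ang=np.radians(-7.5);ex=np.array([np.cos(ang),np.sin(ang),0]);ey=np.array([-ex[1],ex[0],0])
cells={"nearL":c-.045*ex+.045*ey,"nearR":c-.045*ex-.045*ey,"farR":c+.045*ex-.045*ey}
q=sensors.get_state()["qpos"];seeds=[np.r_[-20,60,0,90,j5,70,j7] for j5,j7 in((0,0),(90,-60),(180,-90),(150,90),(60,90))]
ce=np.array([.6055,-.096,.085])+.095*np.array([-.122,.9925,0])
for ph in(0,-20,-40):
    o=best(ce,pose(97,ph-90),seeds);print("lie",ph,(o[1]*1000).round(1),o[2].round(1),o[0].round().tolist())
    for n,b in(("pink",pink),("blue",blue),*cells.items()):
        az=np.degrees(np.arctan2(b[1],b[0]));out=[]
        for rel in(-120,-90,-60,-30,0,30,60,90):
            p=b+[0,0,.095];s2=[s+np.r_[-az+s[0]*0,0,0,0,0,0,0] for s in seeds]
            o=best(p,pose(az+rel,ph),s2)
            out.append("%d:%s"%(rel,"OK" if o[1]<.002 and o[2]<.5 else "%.0f/%.0f"%(o[1]*1000,o[2])))
        print(ph,n,out)
E
time timeout 500 python3 scan.py
```

```text
lie 0 0.0 0.0 [-4.0, 42.0, 2.0, 103.0, -2.0, 36.0, 6.0]
0 pink ['-120:OK', '-90:OK', '-60:OK', '-30:OK', '0:19/4', '30:OK', '60:OK', '90:OK']
0 blue ['-120:OK', '-90:OK', '-60:OK', '-30:5/1', '0:42/9', '30:2/1', '60:OK', '90:OK']
0 nearL ['-120:OK', '-90:OK', '-60:OK', '-30:OK', '0:24/5', '30:OK', '60:OK', '90:OK']
0 nearR ['-120:3/1', '-90:OK', '-60:OK', '-30:OK', '0:10/2', '30:OK', '60:OK', '90:OK']
0 farR ['-120:25/6', '-90:OK', '-60:OK', '-30:OK', '0:OK', '30:OK', '60:OK', '90:OK']
lie -20 0.0 0.0 [-27.0, 45.0, 21.0, 104.0, 10.0, 35.0, -13.0]
-20 pink ['-120:OK', '-90:OK', '-60:OK', '-30:OK', '0:67/9', '30:OK', '60:OK', '90:OK']
-20 blue ['-120:OK', '-90:OK', '-60:OK', '-30:32/7', '0:96/18', '30:31/7', '60:OK', '90:OK']
-20 nearL ['-120:OK', '-90:OK', '-60:OK', '-30:5/1', '0:76/9', '30:3/1', '60:OK', '90:OK']
-20 nearR ['-120:OK', '-90:OK', '-60:OK', '-30:OK', '0:53/1', '30:OK', '60:OK', '90:OK']
-20 farR ['-120:3/1', '-90:OK', '-60:OK', '-30:OK', '0:OK', '30:OK', '60:OK', '90:OK']
lie -40 0.0 0.0 [-43.0, 55.0, 32.0, 102.0, 20.0, 40.0, -31.0]
-40 pink ['-120:OK', '-90:OK', '-60:OK', '-30:OK', '0:27/4', '30:OK', '60:OK', '90:OK']
-40 blue ['-120:OK', '-90:OK', '-60:OK', '-30:30/7', '0:71/15', '30:30/7', '60:OK', '90:OK']
-40 nearL ['-120:OK', '-90:OK', '-60:OK', '-30:OK', '0:32/5', '30:OK', '60:OK', '90:OK']
-40 nearR ['-120:OK', '-90:OK', '-60:OK', '-30:OK', '0:9/1', '30:OK', '60:OK', '90:OK']
-40 farR ['-120:OK', '-90:OK', '-60:OK', '-30:OK', '0:OK', '30:OK', '60:OK', '90:OK']
real	0m48.200s
user	0m47.839s
sys	0m0.099s
```

```bash
cat > sim.py <<'E'
from ik import *
from scipy.spatial.transform import Slerp
EY=np.array([-.122,.9925,0])
pink=np.array([.497,.304,0]);blue=np.array([.379,.304,0]);c=np.array([.532,-.342,.004])
ang=np.radians(-7.5);ex=np.array([np.cos(ang),np.sin(ang),0]);ey=np.array([-ex[1],ex[0],0])
nearL=c-.045*ex+.045*ey;nearR=c-.045*ex-.045*ey;farR=c+.045*ex-.045*ey
ce=np.array([.6055,-.096,.085])+.097*EY
def path(way,q,n=12,verbose=True):
    p0,R0=fk(q)
    for name,p1,R1 in way:
        sl=Slerp([0,1],R.from_matrix([R0,R1]));me=mr=0;mar=1e9;dq=0
        for k in range(1,n+1):
            qq,e,r=ik(p0+(p1-p0)*k/n,sl(k/n).as_matrix(),q,1e-3);me=max(me,e*1000);mr=max(mr,r);dq=max(dq,abs(qq-q).max());q=qq
            mar=min(mar,np.min(np.r_[q-LO,HI-q]))
        P=pts(q);print(name,"err %.1f %.1f margin %.0f dq %.0f"%(me,mr,mar,dq),q.round().tolist(),"elbow z %.2f wrist z %.2f"%(P[3][2],P[5][2]))
        p0,R0=p1,R1
    return q
E
cat > s1.py <<'E'
from sim import *
q0=sensors.get_state()["qpos"]
z=lambda h:np.array([0,0,h])
import sys
ph=float(sys.argv[1])
for nm,b,d,cell,dc in(("blue",blue,97,farR,20),("pink",pink,97,nearR,20)):
  for d in(97,110,80):
    print(nm,d)
    Rg=pose(d,ph);back=-Rg[:,0]*.12
    q=path([("pre",b+z(.3)+back,Rg),("pre2",b+z(.097)+back,Rg),("grasp",b+z(.097),Rg),("lift",b+z(.35),Rg),("tilt",ce+z(.15),pose(97,ph-90)),("lie",ce,pose(97,ph-90)),("up",ce+z(.2),pose(97,ph-90)),
      ("turn",cell+z(.35),pose(dc,ph)),("place",cell+z(.097),pose(dc,ph))],q0)
E
for p in -25 -40; do timeout 280 python3 s1.py $p; done
```

```text
blue 97
pre err 0.0 0.0 margin 4 dq 13 [22.0, 28.0, -13.0, 122.0, -59.0, 73.0, 57.0] elbow z 0.83 wrist z 0.50
pre2 err 0.0 0.0 margin 1 dq 3 [28.0, 54.0, -23.0, 126.0, -62.0, 49.0, 78.0] elbow z 0.66 wrist z 0.30
grasp err 1.3 0.4 margin 1 dq 4 [34.0, 73.0, -54.0, 129.0, -62.0, 14.0, 74.0] elbow z 0.49 wrist z 0.25
lift err 0.4 0.1 margin 1 dq 3 [38.0, 37.0, -59.0, 126.0, -58.0, 41.0, 42.0] elbow z 0.78 wrist z 0.50
tilt err 0.0 0.0 margin 13 dq 8 [-13.0, 33.0, -8.0, 97.0, 33.0, 60.0, -32.0] elbow z 0.81 wrist z 0.56
lie err 0.0 0.0 margin 31 dq 1 [-15.0, 45.0, -4.0, 104.0, 40.0, 45.0, -43.0] elbow z 0.73 wrist z 0.41
up err 0.0 0.0 margin 33 dq 2 [-12.0, 30.0, -8.0, 94.0, 31.0, 66.0, -28.0] elbow z 0.82 wrist z 0.61
turn err 0.0 0.0 margin 1 dq 11 [86.0, 41.0, -42.0, 104.0, -62.0, 42.0, 33.0] elbow z 0.76 wrist z 0.51
place err 0.0 0.0 margin 1 dq 3 [90.0, 71.0, -51.0, 106.0, -62.0, 21.0, 59.0] elbow z 0.51 wrist z 0.25
blue 110
pre err 0.0 0.0 margin 15 dq 11 [21.0, 34.0, -20.0, 109.0, -48.0, 78.0, 50.0] elbow z 0.80 wrist z 0.50
pre2 err 0.0 0.0 margin 15 dq 2 [20.0, 54.0, -19.0,
[... 9445 characters left out ...]
rgin 1 dq 3 [23.0, 56.0, -45.0, 119.0, -62.0, 14.0, 49.0] elbow z 0.64 wrist z 0.34
lift err 12.3 4.8 margin 1 dq 4 [25.0, 25.0, -46.0, 117.0, -54.0, 34.0, 19.0] elbow z 0.84 wrist z 0.58
tilt err 0.0 0.0 margin 21 dq 11 [-26.0, 37.0, 2.0, 98.0, 41.0, 65.0, -42.0] elbow z 0.78 wrist z 0.51
lie err 0.0 0.0 margin 39 dq 1 [-27.0, 50.0, 4.0, 102.0, 46.0, 52.0, -54.0] elbow z 0.70 wrist z 0.36
up err 0.0 0.0 margin 40 dq 2 [-26.0, 34.0, 2.0, 95.0, 40.0, 70.0, -38.0] elbow z 0.80 wrist z 0.56
turn err 0.0 0.0 margin 5 dq 13 [69.0, 26.0, -10.0, 106.0, -59.0, 55.0, 28.0] elbow z 0.84 wrist z 0.58
place err 0.0 0.0 margin 1 dq 4 [86.0, 55.0, -39.0, 115.0, -62.0, 21.0, 53.0] elbow z 0.65 wrist z 0.33
```

```bash
cat > s2.py <<'E'
from sim import *
q0=sensors.get_state()["qpos"]
z=lambda h:np.array([0,0,h])
ph=-47;H=.102;ce=ce+.005*EY
for nm,b,d,cell,dc in(("blue",blue,110,nearL,60),("pink",pink,115,farR,55)):
    print(nm,d)
    Rg=pose(d,ph);back=-Rg[:,0]*.12
    q=path([("high",np.array([.5,.1,.4]),pose(100,-75)),("pre",b+z(H)+back+z(.1),Rg),("pre2",b+z(H)+back,Rg),("grasp",b+z(H),Rg),("lift",b+z(.35),Rg),("tilt",ce+z(.15),pose(97,ph-90)),("lie",ce,pose(97,ph-90)),("up",ce+z(.2),pose(97,ph-90)),
      ("mid",np.array([.55,-.1,.35]),pose(85,ph-30)),("turn",cell+z(.35),pose(dc,ph)),("place",cell+z(H),pose(dc,ph)),("up",cell+z(.35),pose(dc,ph))],q0)
E
python3 s2.py
```

```text
blue 110
high err 0.0 0.0 margin 31 dq 7 [-1.0, 16.0, -4.0, 93.0, -15.0, 73.0, 10.0] elbow z 0.87 wrist z 0.75
pre err 0.0 0.0 margin 22 dq 3 [8.0, 26.0, -15.0, 113.0, -41.0, 61.0, 41.0] elbow z 0.84 wrist z 0.55
pre2 err 0.0 0.0 margin 18 dq 1 [8.0, 36.0, -16.0, 118.0, -45.0, 49.0, 51.0] elbow z 0.79 wrist z 0.45
grasp err 0.0 0.0 margin 6 dq 2 [4.0, 46.0, -24.0, 123.0, -57.0, 31.0, 60.0] elbow z 0.72 wrist z 0.36
lift err 0.0 0.0 margin 7 dq 3 [1.0, 20.0, -18.0, 112.0, -43.0, 61.0, 30.0] elbow z 0.86 wrist z 0.61
tilt err 0.0 0.0 margin 27 dq 8 [-39.0, 42.0, 18.0, 98.0, 37.0, 63.0, -40.0] elbow z 0.76 wrist z 0.48
lie err 0.0 0.0 margin 38 dq 1 [-39.0, 55.0, 18.0, 100.0, 39.0, 51.0, -51.0] elbow z 0.66 wrist z 0.33
up err 0.0 0.0 margin 39 dq 2 [-39.0, 38.0, 18.0, 95.0, 37.0, 68.0, -36.0] elbow z 0.78 wrist z 0.53
mid err 0.0 0.0 margin 43 dq 5 [13.0, 23.0, 4.0, 90.0, -15.0, 70.0, 17.0] elbow z 0.85 wrist z 0.70
turn err 0.0 0.0 margin 21 dq 3 [48.0, 32.0, 6.0, 89.0, -42.0, 82.0, 38.0] elbow z 0.81 wrist z 0.62
place err 0.0 0.0 margin 14 dq 2 [50.0, 50.0, 2.0, 99.0, -49.0, 61.0, 5
[... 658 characters left out ...]
 0.0 0.0 margin 33 dq 7 [-41.0, 42.0, 22.0, 98.0, 35.0, 62.0, -38.0] elbow z 0.75 wrist z 0.48
lie err 0.0 0.0 margin 36 dq 1 [-41.0, 56.0, 21.0, 100.0, 36.0, 49.0, -48.0] elbow z 0.65 wrist z 0.33
up err 0.0 0.0 margin 37 dq 2 [-41.0, 39.0, 22.0, 95.0, 35.0, 67.0, -34.0] elbow z 0.78 wrist z 0.53
mid err 0.0 0.0 margin 43 dq 5 [10.0, 23.0, 8.0, 90.0, -17.0, 70.0, 19.0] elbow z 0.85 wrist z 0.70
turn err 0.0 0.0 margin 18 dq 4 [48.0, 42.0, 8.0, 69.0, -45.0, 88.0, 29.0] elbow z 0.75 wrist z 0.62
place err 0.0 0.0 margin 14 dq 2 [49.0, 57.0, 5.0, 79.0, -49.0, 69.0, 46.0] elbow z 0.64 wrist z 0.37
up err 0.0 0.0 margin 14 dq 2 [48.0, 42.0, 8.0, 69.0, -45.0, 88.0, 29.0] elbow z 0.75 wrist z 0.62
```

```bash
cat > plan.py <<'E'
from ik import *
def plan(p1,R1,n,start=None,g=None):
    if start is None: s=log();p0,R0=s["tool_pos"],np.array(s["eef_rot"])
    else: p0,R0=start
    row=between(p0,R0,np.array(p1,float),R1,n);row=np.r_[row[:3].round(4),row[3:].round(2)]
    p,M=p0,R0;zs=[]
    for i in range(n):
        p,M=step(p,M,row);zs.append(p[2])
    print(n,"rows:"," ".join("%g"%v for v in row),"| |v| %.1fmm %.2fdeg end"%(np.linalg.norm(row[:3])*1000,np.linalg.norm(row[3:])),p.round(4),"err deg %.2f"%np.degrees(R.from_matrix(M.T@R1).magnitude()),"minz %.3f"%min(zs))
    return p,M
E
python3 -c "
from plan import *
show();plan([.5,.06,.38],pose(97,-90),12)"
```

```text
t4.43 q [-36.2, 33.7, 9.2, 76.8, 22.7, 85.2, -55.6] p [0.5898, 0.1342, 0.3652] w0.0940 F [0.8, 0.5, -0.5]
[[0.011, 0.39, 0.921], [-0.52, 0.789, -0.327], [-0.854, -0.475, 0.211]]
12 rows: 0.0002 -0.0075 -0.0065 -2.42 0.42 2.61 | |v| 9.9mm 3.58deg end [0.4996 0.0607 0.3801] err deg 0.05 minz 0.367
```

step_arm(increments="0.0002 -0.0075 -0.0065 -2.42 0.42 2.61 0.094; 0.0002 -0.0075 -0.0065 -2.42 0.42 2.61 0.094; 0.0002 -0.0075 -0.0065 -2.42 0.42 2.61 0.094; 0.0002 -0.0075 -0.0065 -2.42 0.42 2.61 0.094; 0.0002 -0.0075 -0.0065 -2.42 0.42 2.61 0.094; 0.0002 -0.0075 -0.0065 -2.42 0.42 2.61 0.094; 0.0002 -0.0075 -0.0065 -2.42 0.42 2.61 0.094; 0.0002 -0.0075 -0.0065 -2.42 0.42 2.61 0.094; 0.0002 -0.0075 -0.0065 -2.42 0.42 2.61 0.094; 0.0002 -0.0075 -0.0065 -2.42 0.42 2.61 0.094; 0.0002 -0.0075 -0.0065 -2.42 0.42 2.61 0.094; 0.0002 -0.0075 -0.0065 -2.42 0.42 2.61 0.094")

```text
clock: 5.43
tool_pos: [0.4993, 0.0592, 0.3809]
eef_rot: [[-0.007, -0.128, 0.992], [0.001, 0.992, 0.128], [-1.0, 0.002, -0.007]]
contact_force: [-0.2, 0.4, 0.6]
width: 0.999
```

```bash
python3 -c "
from plan import *
show();c=capture('wrist');cv2.imwrite('pics/c_wrist.png',c['image'][:,:,::-1]);np.savez('c_wrist.npz',**c)"
```

```text
t5.43 q [-9.0, 15.3, -1.2, 95.5, 0.2, 69.6, -2.9] p [0.4993, 0.0592, 0.3809] w0.0939 F [-0.2, 0.4, 0.6]
[[-0.007, -0.128, 0.992], [0.001, 0.992, 0.128], [-1.0, 0.002, -0.007]]
```

View pics/c_wrist.png

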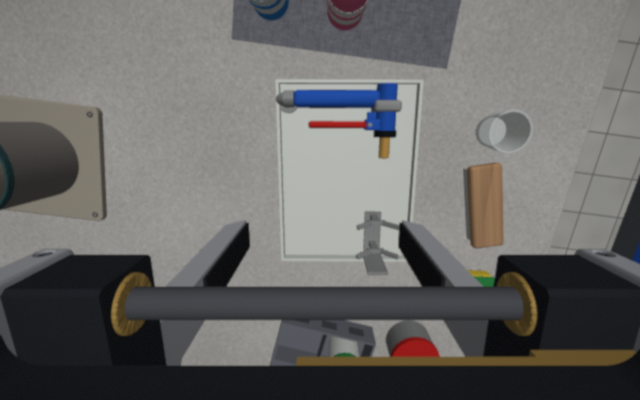

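The wrist view shows the gun square to the image: handle (280-380,98), trigger (310-370,125), nozzle tip (384,157). The cradle saddles are at about (375,220) and (375,250). I'll measure these by colour.

```bash
python3 - <<'E'
from h import *
c=dict(np.load("c_wrist.npz"));im=c["image"].astype(int);r,g,b=im[...,0],im[...,1],im[...,2]
roi=np.zeros(r.shape,bool);roi[70:275,270:425]=1
def st(m,n):
    ys,xs=np.nonzero(m&roi);print(n,len(xs),xs.min(),xs.max(),ys.min(),ys.max());return xs,ys
red=(r>130)&(g<80)&(b<80);brass=(r>140)&(g>90)&(b<110)&(r-b>60);blue=(b>110)&(r<70)
xs,ys=st(red,"red")
for a,v in(("L",(xs.min()-.5,ys[xs<xs.min()+4].mean())),("R",(xs.max()+.5,ys[xs>xs.max()-4].mean()))):print(a,v,onz(c,v,.095).round(4))
xs,ys=st(brass,"brass");tip=(xs[ys>ys.max()-4].mean(),ys.max()+.5);print(tip,onz(c,tip,.085).round(4))
base=(xs[ys<ys.min()+4].mean(),ys.min()-.5);print(base,onz(c,base,.085).round(4))
xs,ys=st(blue,"blue")
for X in(295,320,345,365):
    yy=ys[(xs==X)&(ys<115)];print(X,yy.min(),yy.max(),onz(c,(X,yy.mean()),.099).round(4))
k=np.array([onz(c,p,.022) for p in((278,80),(422,80),(410,259),(284,261))]);print(k.round(4))
cv2.imwrite("pics/c_crop.png",cv2.resize(c["image"][70:280,265:430,::-1],None,fx=2.8,fy=2.8,interpolation=cv2.INTER_CUBIC))
E
```

```text
red 253 309 365 122 126
L (np.float64(308.5), np.float64(123.6)) [0.4663 0.1214 0.095 ]
R (np.float64(365.5), np.float64(123.75)) [0.5479 0.1318 0.095 ]
brass 131 309 388 121 157
(np.float64(384.6190476190476), np.float64(157.5)) [0.5858 0.0866 0.085 ]
(np.float64(321.4583333333333), np.float64(120.5)) [0.4842 0.1282 0.085 ]
blue 1805 294 396 84 130
295 92 102 [0.4436 0.1551 0.099 ]
320 91 103 [0.4783 0.1596 0.099 ]
345 91 103 [0.5131 0.164  0.099 ]
365 91 103 [0.5408 0.1676 0.099 ]
[[ 0.405   0.1828  0.022 ]
 [ 0.6367  0.2125  0.022 ]
 [ 0.6788 -0.0991  0.022 ]
 [ 0.4459 -0.1342  0.022 ]]
```

View pics/c_crop.png

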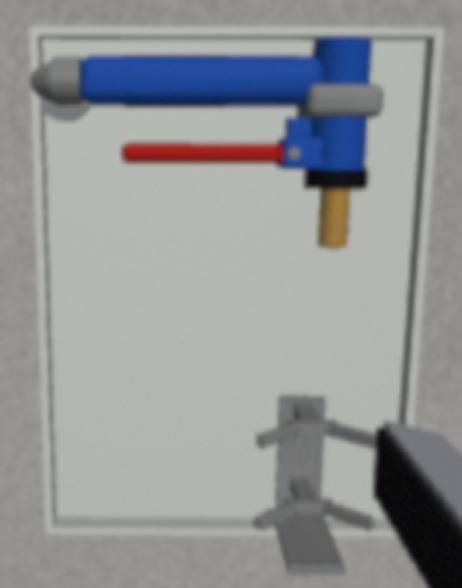

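```bash
cat >> plan.py <<'E'
z=lambda h:np.array([0,0,h])
def tcp(g,Rm): return np.array(g)+.002*Rm[:,0]
PH=-47;H=.102
EYs=np.array([-.1253,.9921,0]);EXs=np.array([.9921,.1253,0])
NOZ=np.array([.584,.087,.085]);CR=NOZ-.185*EYs
E
python3 -c "
from plan import *
show();b=np.array([.3795,.304,0]);Rg=pose(110,PH)
S=plan(tcp(b+z(H+.1)-.12*Rg[:,0],Rg),Rg,12)
S=plan(tcp(b+z(H)-.12*Rg[:,0],Rg),Rg,4,S)
"
```

```text
t5.48 q [-8.7, 15.2, -0.9, 95.6, 0.2, 69.6, -2.6] p [0.4989, 0.0546, 0.381] w0.0941 F [-0.4, -3.4, -0.4]
[[-0.008, -0.123, 0.992], [-0.0, 0.992, 0.123], [-1.0, 0.001, -0.008]]
12 rows: 0.013 0.0126 -0.0039 -1.04 0.37 3.56 | |v| 18.5mm 3.73deg end [0.4074 0.2286 0.2883] err deg 0.04 minz 0.288
4 rows: 0.0183 -0.0171 -0.0001 -0 -0.01 -0 | |v| 25.0mm 0.01deg end [0.4071 0.2284 0.1881] err deg 0.02 minz 0.188
```

step_arm(increments="0.013 0.0126 -0.0039 -1.04 0.37 3.56 0.094; 0.013 0.0126 -0.0039 -1.04 0.37 3.56 0.094; 0.013 0.0126 -0.0039 -1.04 0.37 3.56 0.094; 0.013 0.0126 -0.0039 -1.04 0.37 3.56 0.094; 0.013 0.0126 -0.0039 -1.04 0.37 3.56 0.094; 0.013 0.0126 -0.0039 -1.04 0.37 3.56 0.094; 0.013 0.0126 -0.0039 -1.04 0.37 3.56 0.094; 0.013 0.0126 -0.0039 -1.04 0.37 3.56 0.094; 0.013 0.0126 -0.0039 -1.04 0.37 3.56 0.094; 0.013 0.0126 -0.0039 -1.04 0.37 3.56 0.094; 0.013 0.0126 -0.0039 -1.04 0.37 3.56 0.094; 0.013 0.0126 -0.0039 -1.04 0.37 3.56 0.094")

```text
clock: 6.48
tool_pos: [0.4075, 0.234, 0.2873]
eef_rot: [[-0.236, -0.251, 0.939], [0.641, 0.686, 0.345], [-0.731, 0.683, -0.001]]
contact_force: [0.8, -0.1, -0.2]
width: 1.001
```

step_arm(increments="0 0 0 0 0 0 0.094; 0 0 0 0 0 0 0.094; 0 0 0 0 0 0 0.094")

```text
clock: 6.73
tool_pos: [0.4086, 0.2329, 0.2877]
eef_rot: [[-0.234, -0.252, 0.939], [0.638, 0.689, 0.344], [-0.733, 0.68, -0.0]]
contact_force: [-0.1, 0.4, -0.1]
width: 1.0
```

```bash
python3 -c "
from plan import *
show()
for n in('top','wrist'):
    c=capture(n);cv2.imwrite(f'pics/d_{n}.png',c['image'][:,:,::-1]);np.savez(f'd_{n}.npz',**c)
"
```

```text
t6.73 q [8.4, 26.4, -17.0, 113.2, -40.6, 59.5, 39.3] p [0.4086, 0.2329, 0.2877] w0.0940 F [-0.1, 0.4, -0.1]
[[-0.234, -0.252, 0.939], [0.638, 0.689, 0.344], [-0.733, 0.68, -0.0]]
```

View pics/d_wrist.png

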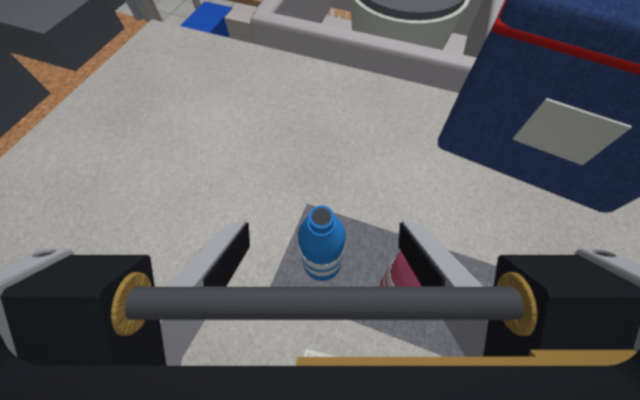

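View pics/d_top.png

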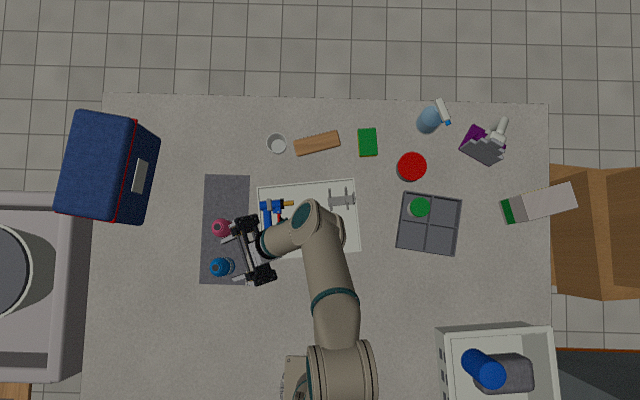

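Blue is centred between the fingers in the wrist view (mouth 321,217; pink at 400,275), and the top view shows both bottles where they were.

```bash
python3 -c "
from plan import *
c=dict(np.load('d_wrist.npz'));print(onz(c,(321,217),.165))
b=np.array([.3795,.304,0]);Rg=pose(110,PH)
print(proj(c,b+z(.165)))
S=plan(tcp(b+z(H)-.12*Rg[:,0],Rg),Rg,4)
S=plan(tcp(b+z(H),Rg),Rg,8,S)
"
```

```text
[0.37946375 0.30159191 0.165     ]
[321.8269245  215.06762471]
4 rows: 0.0176 -0.0177 -0.0008 0.03 -0.01 0.04 | |v| 25.0mm 0.05deg end [0.407  0.2282 0.1883] err deg 0.02 minz 0.188
8 rows: 0.015 0 0 -0 -0 -0 | |v| 15.0mm 0.00deg end [0.379  0.3051 0.1005] err deg 0.02 minz 0.101
```

step_arm(increments="0.0176 -0.0177 -0.0008 0 0 0 0.094; 0.0176 -0.0177 -0.0008 0 0 0 0.094; 0.0176 -0.0177 -0.0008 0 0 0 0.094; 0.0176 -0.0177 -0.0008 0 0 0 0.094; 0.015 0 0 0 0 0 0.094; 0.015 0 0 0 0 0 0.094; 0.015 0 0 0 0 0 0.094; 0.015 0 0 0 0 0 0.094; 0.015 0 0 0 0 0 0.094; 0.015 0 0 0 0 0 0.094")

```text
clock: 7.67
tool_pos: [0.3859, 0.2864, 0.1217]
eef_rot: [[-0.233, -0.253, 0.939], [0.639, 0.688, 0.344], [-0.733, 0.68, 0.001]]
contact_force: [0.3, -0.2, 0.8]
width: 1.0
```

```bash
python3 -c "
from plan import *
show();c=capture('wrist');cv2.imwrite('pics/e_wrist.png',c['image'][:,:,::-1])
b=np.array([.3795,.304,0]);Rg=pose(110,PH)
S=plan(tcp(b+z(H),Rg),Rg,3)
"
```

```text
t7.67 q [5.6, 43.5, -23.6, 122.6, -52.4, 34.2, 55.8] p [0.3859, 0.2864, 0.1217] w0.0940 F [0.3, -0.2, 0.8]
[[-0.233, -0.253, 0.939], [0.639, 0.688, 0.344], [-0.733, 0.68, 0.001]]
3 rows: 0.009 -0.0002 0.0005 0.04 -0.08 0 | |v| 9.0mm 0.09deg end [0.379  0.3052 0.1006] err deg 0.02 minz 0.101
```

View pics/e_wrist.png

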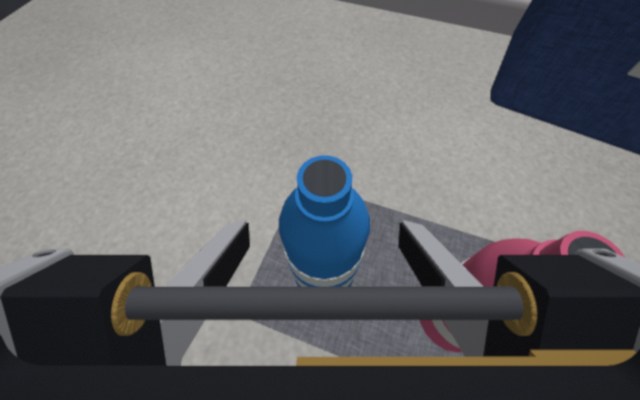

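step_arm(increments="0.009 -0.0002 0.0003 0.5 0.5 0 0.094; 0.009 -0.0002 0.0003 0.5 0.5 0 0.094; 0 0 0 0 0 0 0.094")

```text
clock: 7.97
tool_pos: [0.3815, 0.2983, 0.1081]
eef_rot: [[-0.252, -0.235, 0.939], [0.633, 0.693, 0.344], [-0.731, 0.681, -0.026]]
contact_force: [-0.8, 0.2, 0.7]
width: 0.999
```

```bash
python3 -c "
from plan import *
show();c=capture('wrist');cv2.imwrite('pics/f_wrist.png',c['image'][:,:,::-1])
c=capture('scene');cv2.imwrite('pics/f_scene.png',cv2.resize(c['image'][170:330,340:540,::-1],None,fx=3.5,fy=3.5))
b=np.array([.3795,.304,0]);Rg=pose(109,PH)
S=plan(tcp(b+z(H),Rg),Rg,2)
"
```

```text
t7.97 q [3.9, 45.4, -23.6, 122.1, -53.0, 33.2, 55.0] p [0.3815, 0.2983, 0.1081] w0.0939 F [-0.8, 0.2, 0.7]
[[-0.252, -0.235, 0.939], [0.633, 0.693, 0.344], [-0.731, 0.681, -0.026]]
2 rows: 0.0057 0.0003 0.0002 -0.09 -0.9 0.03 | |v| 5.7mm 0.90deg end [0.379  0.3053 0.1006] err deg 0.01 minz 0.101
```

View pics/f_scene.png

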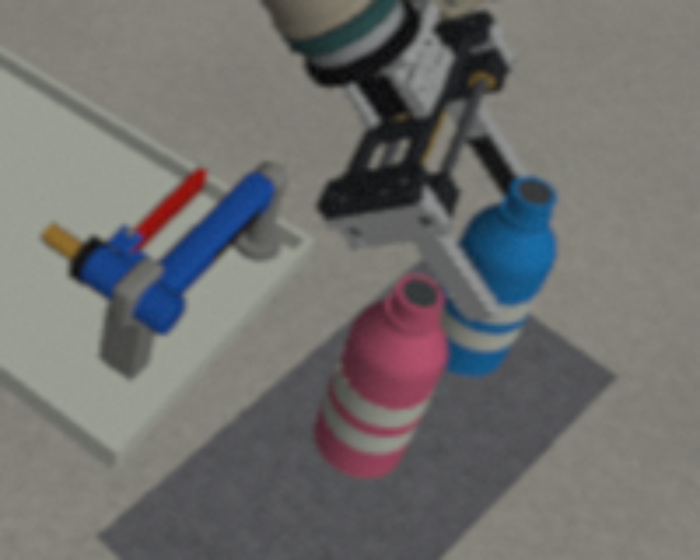

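```bash
python3 -c "
from plan import *
b=np.array([.3795,.304,0]);Rg=pose(107,PH)
S=plan(tcp(b+z(H+.002),Rg),Rg,2)
"
```

```text
2 rows: 0.005 0.001 0.0002 0.64 -1.58 0.05 | |v| 5.1mm 1.71deg end [0.3791 0.3054 0.1026] err deg 0.01 minz 0.103
```

step_arm(increments="0 0.001 0.0002 0.64 -1.58 0.05 0.094; 0.005 0.0005 0 0.64 -1.58 0.05 0.094; 0.005 0.0005 0 0 0 0 0.094; 0 0 0 0 0 0 0.094")

```text
clock: 8.4
tool_pos: [0.3785, 0.3055, 0.1026]
eef_rot: [[-0.201, -0.213, 0.956], [0.653, 0.699, 0.292], [-0.73, 0.683, -0.001]]
contact_force: [-0.2, 0.3, -0.3]
width: 1.002
```

```bash
python3 -c "
from plan import *
show()
c=capture('scene');cv2.imwrite('pics/g_scene.png',cv2.resize(c['image'][170:330,340:540,::-1],None,fx=3.5,fy=3.5))
"
```

```text
t8.40 q [6.9, 46.6, -29.0, 125.3, -59.1, 26.4, 59.4] p [0.3785, 0.3055, 0.1026] w0.0942 F [-0.2, 0.3, -0.3]
[[-0.201, -0.213, 0.956], [0.653, 0.699, 0.292], [-0.73, 0.683, -0.001]]
```

View pics/g_scene.png

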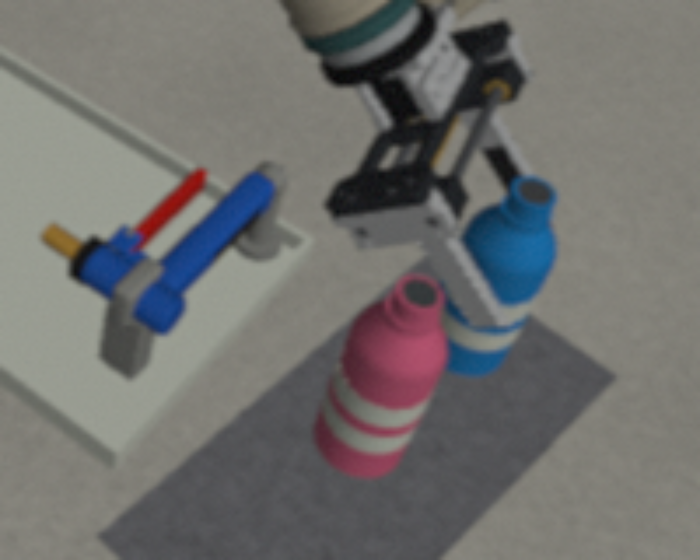

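The fingers straddle blue and pink has not moved. Closing.

step_arm(increments="0 0 0 0 0 0 0.05; 0 0 0 0 0 0 0.05; 0 0 0 0 0 0 0.05; 0 0 0 0 0 0 0.05; 0 0 0 0 0 0 0.05; 0 0 0 0 0 0 0.05; 0 0 0 0 0 0 0.05; 0 0 0 0 0 0 0.05; 0 0 0 0 0 0 0.05; 0 0 0 0 0 0 0.05", force=25)

```text
clock: 9.28
tool_pos: [0.3789, 0.3054, 0.1026]
eef_rot: [[-0.199, -0.213, 0.956], [0.653, 0.699, 0.292], [-0.731, 0.682, -0.0]]
contact_force: [0.9, 0.3, -1.1]
width: 0.612
```

```bash
python3 -c "
from plan import *
s=show();p,M=s['tool_pos'],np.array(s['eef_rot'])
# lift straight up
S=plan(p+z(.2),M,10)
"
```

```text
t9.28 q [6.9, 46.6, -28.9, 125.3, -59.1, 26.4, 59.4] p [0.3789, 0.3054, 0.1026] w0.0575 F [0.9, 0.3, -1.1]
[[-0.199, -0.213, 0.956], [0.653, 0.699, 0.292], [-0.731, 0.682, -0.0]]
10 rows: -0.0146 0.0136 -0 0 0 0 | |v| 20.0mm 0.00deg end [0.379  0.3052 0.3021] err deg 0.00 minz 0.123
```

step_arm(increments="-0.0146 0.0136 0 0 0 0 0.05; -0.0146 0.0136 0 0 0 0 0.05; -0.0146 0.0136 0 0 0 0 0.05; -0.0146 0.0136 0 0 0 0 0.05; -0.0146 0.0136 0 0 0 0 0.05; -0.0146 0.0136 0 0 0 0 0.05; -0.0146 0.0136 0 0 0 0 0.05; -0.0146 0.0136 0 0 0 0 0.05; -0.0146 0.0136 0 0 0 0 0.05; -0.0146 0.0136 0 0 0 0 0.05; -0.0146 0.0136 0 0 0 0 0.05; -0.0146 0.0136 0 0 0 0 0.05")

```text
clock: 10.28
tool_pos: [0.3782, 0.3048, 0.3426]
eef_rot: [[-0.2, -0.213, 0.956], [0.652, 0.7, 0.293], [-0.732, 0.682, -0.001]]
contact_force: [-0.4, 0.9, -1.0]
width: 0.615
```

```bash
python3 -c "
from plan import *
s=show();hb=.104-.0+0
c=capture('wrist');cv2.imwrite('pics/h_wrist.png',c['image'][:,:,::-1])
Rl=pose(97.2,PH-90)
S=plan(tcp(CR+EYs*(.008+H)+z(.2),Rl),Rl,20)
S=plan(tcp(CR+EYs*(.008+H)+z(.05),Rl),Rl,8,S)
"
```

```text
t10.28 q [3.3, 19.3, -20.9, 114.4, -44.6, 57.3, 28.7] p [0.3782, 0.3048, 0.3426] w0.0578 F [-0.4, 0.9, -1.0]
[[-0.2, -0.213, 0.956], [0.652, 0.7, 0.293], [-0.732, 0.682, -0.001]]
20 rows: 0.0032 -0.0186 0.0074 0.54 0.03 -4.49 | |v| 20.3mm 4.52deg end [0.5937 0.0107 0.2838] err deg 0.10 minz 0.242
8 rows: 0.0128 0.0138 -0 0 0.01 -0 | |v| 18.8mm 0.01deg end [0.5937 0.0112 0.1332] err deg 0.03 minz 0.133
```

View pics/h_wrist.png

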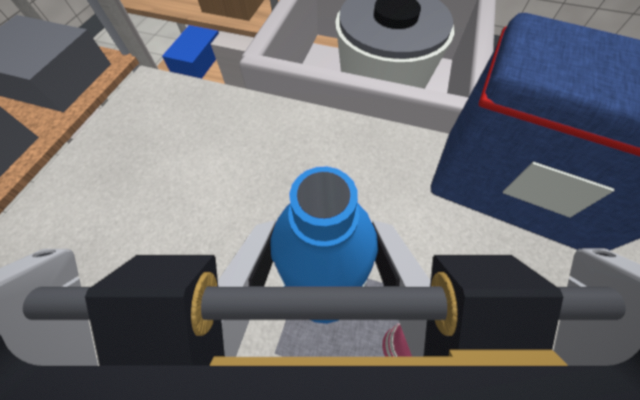

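step_arm(increments="0.0032 -0.0186 0.0074 0.54 0.03 -4.49 0.05; 0.0032 -0.0186 0.0074 0.54 0.03 -4.49 0.05; 0.0032 -0.0186 0.0074 0.54 0.03 -4.49 0.05; 0.0032 -0.0186 0.0074 0.54 0.03 -4.49 0.05; 0.0032 -0.0186 0.0074 0.54 0.03 -4.49 0.05; 0.0032 -0.0186 0.0074 0.54 0.03 -4.49 0.05; 0.0032 -0.0186 0.0074 0.54 0.03 -4.49 0.05; 0.0032 -0.0186 0.0074 0.54 0.03 -4.49 0.05; 0.0032 -0.0186 0.0074 0.54 0.03 -4.49 0.05; 0.0032 -0.0186 0.0074 0.54 0.03 -4.49 0.05")

```text
clock: 11.17
tool_pos: [0.4878, 0.1732, 0.2403]
eef_rot: [[-0.03, -0.213, 0.977], [-0.046, 0.976, 0.211], [-0.998, -0.039, -0.039]]
contact_force: [-1.1, 0.2, -2.0]
width: 0.611
```

step_arm(increments="0.0032 -0.0186 0.0074 0.54 0.03 -4.49 0.05; 0.0032 -0.0186 0.0074 0.54 0.03 -4.49 0.05; 0.0032 -0.0186 0.0074 0.54 0.03 -4.49 0.05; 0.0032 -0.0186 0.0074 0.54 0.03 -4.49 0.05; 0.0032 -0.0186 0.0074 0.54 0.03 -4.49 0.05; 0.0032 -0.0186 0.0074 0.54 0.03 -4.49 0.05; 0.0032 -0.0186 0.0074 0.54 0.03 -4.49 0.05; 0.0032 -0.0186 0.0074 0.54 0.03 -4.49 0.05; 0.0032 -0.0186 0.0074 0.54 0.03 -4.49 0.05; 0.0032 -0.0186 0.0074 0.54 0.03 -4.49 0.05; 0 0 0 0 0 0 0.05; 0 0 0 0 0 0 0.05")

```text
clock: 12.17
tool_pos: [0.5918, 0.0107, 0.2773]
eef_rot: [[0.088, -0.092, 0.992], [-0.725, 0.677, 0.127], [-0.683, -0.73, -0.007]]
contact_force: [-0.1, -0.0, -1.6]
width: 0.612
```

```bash
python3 -c "
from plan import *
s=show()
c=capture('scene');cv2.imwrite('pics/i_scene.png',cv2.resize(c['image'][70:320,220:500,::-1],None,fx=2.4,fy=2.4))
c=capture('top');cv2.imwrite('pics/i_top.png',cv2.resize(c['image'][165:300,195:370,::-1],None,fx=4,fy=4))
Rl=pose(97.2,PH-90)
S=plan(tcp(CR+EYs*(.008+H)+z(.04),Rl),Rl,10)
S=plan(tcp(CR+EYs*(.008+H)+z(.002),Rl),Rl,8,S)
"
```

```text
t12.17 q [-40.5, 38.9, 20.1, 95.5, 35.3, 67.0, -35.4] p [0.5918, 0.0107, 0.2773] w0.0575 F [-0.1, -0.0, -1.6]
[[0.088, -0.092, 0.992], [-0.725, 0.677, 0.127], [-0.683, -0.73, -0.007]]
10 rows: 0.0105 0.0113 0.0002 0.03 -0.01 -0.01 | |v| 15.4mm 0.03deg end [0.5934 0.011  0.1241] err deg 0.06 minz 0.124
8 rows: 0.0033 0.0035 0 -0 -0.01 -0 | |v| 4.8mm 0.01deg end [0.5934 0.0108 0.0856] err deg 0.05 minz 0.086
```

View pics/i_scene.png

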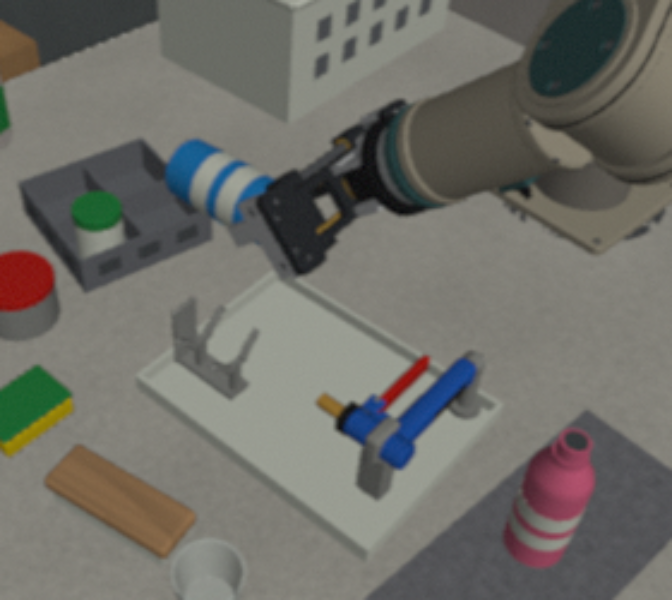

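View pics/i_top.png

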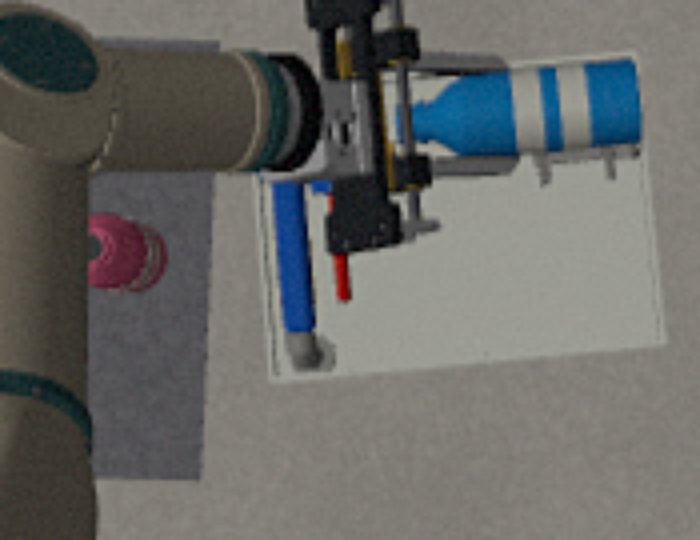

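step_arm(increments="0.0105 0.0113 0.0002 0 0 0 0.05; 0.0105 0.0113 0.0002 0 0 0 0.05; 0.0105 0.0113 0.0002 0 0 0 0.05; 0.0105 0.0113 0.0002 0 0 0 0.05; 0.0105 0.0113 0.0002 0 0 0 0.05; 0.0105 0.0113 0.0002 0 0 0 0.05; 0.0105 0.0113 0.0002 0 0 0 0.05; 0.0105 0.0113 0.0002 0 0 0 0.05; 0.0105 0.0113 0.0002 0 0 0 0.05; 0.0105 0.0113 0.0002 0 0 0 0.05; 0 0 0 0 0 0 0.05")

```text
clock: 13.18
tool_pos: [0.5925, 0.0103, 0.1214]
eef_rot: [[0.087, -0.092, 0.992], [-0.727, 0.675, 0.127], [-0.681, -0.732, -0.008]]
contact_force: [-0.0, 0.0, -1.3]
width: 0.61
```

```bash
python3 -c "
from plan import *
s=show()
c=capture('scene');cv2.imwrite('pics/j_scene.png',cv2.resize(c['image'][130:290,260:500,::-1],None,fx=3.3,fy=3.3,interpolation=cv2.INTER_CUBIC))
c=capture('top');cv2.imwrite('pics/j_top.png',cv2.resize(c['image'][165:265,245:370,::-1],None,fx=5.5,fy=5.5))
c=capture('wrist');cv2.imwrite('pics/j_wrist.png',c['image'][:,:,::-1])
Rl=pose(97.2,PH-90)
S=plan(tcp(CR+EYs*(.008+H)+z(.002),Rl),Rl,8)
"
```

```text
t13.18 q [-40.1, 52.0, 19.7, 99.9, 36.7, 53.3, -46.3] p [0.5925, 0.0103, 0.1214] w0.0573 F [-0.0, 0.0, -1.3]
[[0.087, -0.092, 0.992], [-0.727, 0.675, 0.127], [-0.681, -0.732, -0.008]]
8 rows: 0.0032 0.0037 -0.0001 0.02 -0.01 0.01 | |v| 4.9mm 0.02deg end [0.5932 0.0113 0.086 ] err deg 0.04 minz 0.086
```

View pics/j_scene.png

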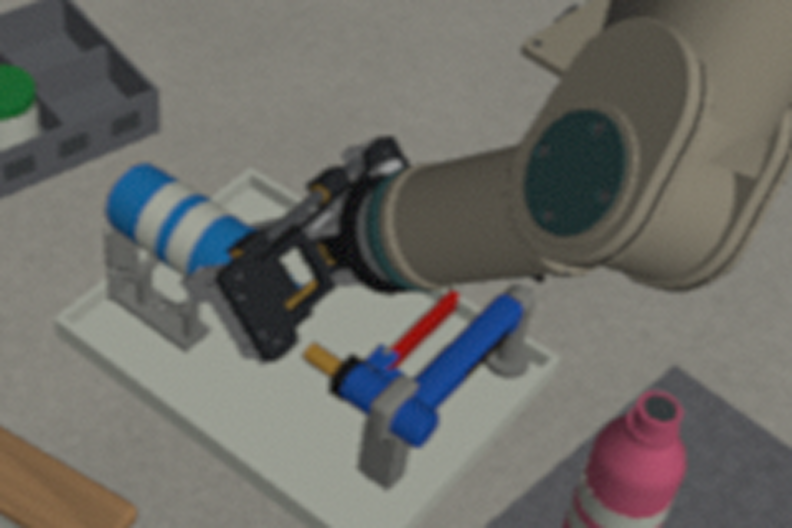

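View pics/j_top.png

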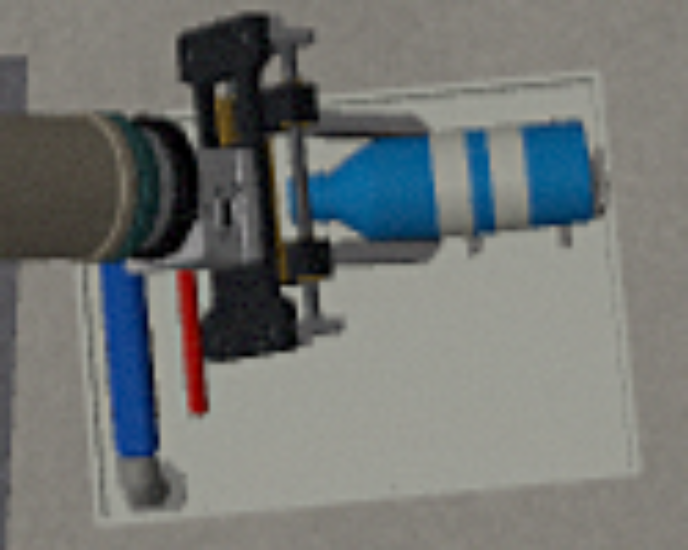

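View pics/j_wrist.png

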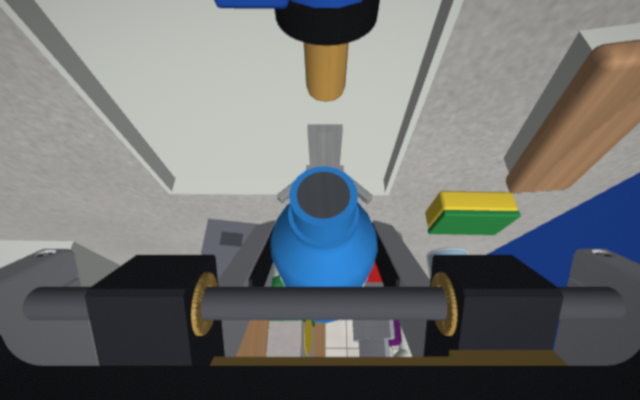

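Bottle, saddle base and nozzle line up at column ~324 in the wrist view, and the bottle sits level over the saddles. Lowering.

step_arm(increments="0.0032 0.0037 0 0 0 0 0.05; 0.0032 0.0037 0 0 0 0 0.05; 0.0032 0.0037 0 0 0 0 0.05; 0.0032 0.0037 0 0 0 0 0.05; 0.0032 0.0037 0 0 0 0 0.05; 0.0032 0.0037 0 0 0 0 0.05; 0.0032 0.0037 0 0 0 0 0.05; 0 0 0 0 0 0 0.05; 0 0 0 0 0 0 0.05")

```text
clock: 14.08
tool_pos: [0.5936, 0.0113, 0.0904]
eef_rot: [[0.09, -0.089, 0.992], [-0.726, 0.675, 0.126], [-0.681, -0.732, -0.004]]
contact_force: [-1.3, 0.0, -0.3]
width: 0.615
```

```bash
python3 -c "
from plan import *
s=show()
c=capture('scene');cv2.imwrite('pics/k_scene.png',cv2.resize(c['image'][130:290,260:500,::-1],None,fx=3.3,fy=3.3,interpolation=cv2.INTER_CUBIC))
"
```

```text
t14.08 q [-40.2, 54.9, 19.8, 99.9, 36.9, 50.9, -48.4] p [0.5936, 0.0113, 0.0904] w0.0578 F [-1.3, 0.0, -0.3]
[[0.09, -0.089, 0.992], [-0.726, 0.675, 0.126], [-0.681, -0.732, -0.004]]
```

View pics/k_scene.png

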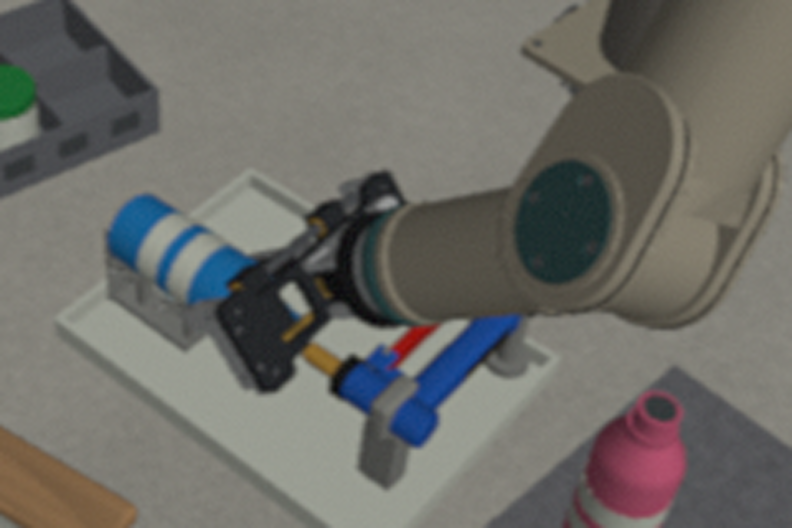

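step_arm(increments="0.0016 0.0018 0 0 0 0 0.05; 0.0016 0.0018 0 0 0 0 0.05; 0 0 0 0 0 0 0.05")

```text
clock: 14.38
tool_pos: [0.5935, 0.0116, 0.0855]
eef_rot: [[0.09, -0.089, 0.992], [-0.726, 0.676, 0.126], [-0.682, -0.732, -0.004]]
contact_force: [-0.0, -0.7, -2.3]
width: 0.615
```

```bash
python3 -c "
from plan import *
s=show()"
```

```text
t14.38 q [-40.2, 55.3, 19.8, 99.9, 36.9, 50.5, -48.8] p [0.5935, 0.0116, 0.0855] w0.0578 F [-0.0, -0.7, -2.3]
[[0.09, -0.089, 0.992], [-0.726, 0.676, 0.126], [-0.682, -0.732, -0.004]]
```

step_arm(increments="0.0008 0.0009 0 0 0 0 0.05; 0 0 0 0 0 0 0.05; 0 0 0 0 0 0 0.066; 0 0 0 0 0 0 0.07; 0 0 0 0 0 0 0.08; 0 0 0 0 0 0 0.09; 0 0 0 0 0 0 0.09; 0 0 0 0 0 0 0.09")

```text
clock: 15.05
tool_pos: [0.5937, 0.0115, 0.0848]
eef_rot: [[0.09, -0.089, 0.992], [-0.726, 0.676, 0.126], [-0.682, -0.732, -0.004]]
contact_force: [-0.1, -0.6, 0.1]
width: 0.954
```

```bash
python3 -c "
from plan import *
s=show()
c=capture('scene');cv2.imwrite('pics/l_scene.png',cv2.resize(c['image'][130:290,260:500,::-1],None,fx=3.3,fy=3.3,interpolation=cv2.INTER_CUBIC))
c=capture('wrist');cv2.imwrite('pics/l_wrist.png',c['image'][:,:,::-1])
S=plan(s['tool_pos']-.15*np.array(s['eef_rot'])[:,0]+z(.03),np.array(s['eef_rot']),9)
"
```

```text
t15.05 q [-40.2, 55.4, 19.8, 99.9, 37.0, 50.4, -48.8] p [0.5937, 0.0115, 0.0848] w0.0897 F [-0.1, -0.6, 0.1]
[[0.09, -0.089, 0.992], [-0.726, 0.676, 0.126], [-0.682, -0.732, -0.004]]
9 rows: -0.0189 -0.0024 -0 0 0 -0 | |v| 19.1mm 0.00deg end [0.5803 0.1204 0.2165] err deg 0.01 minz 0.099
```

View pics/l_scene.png

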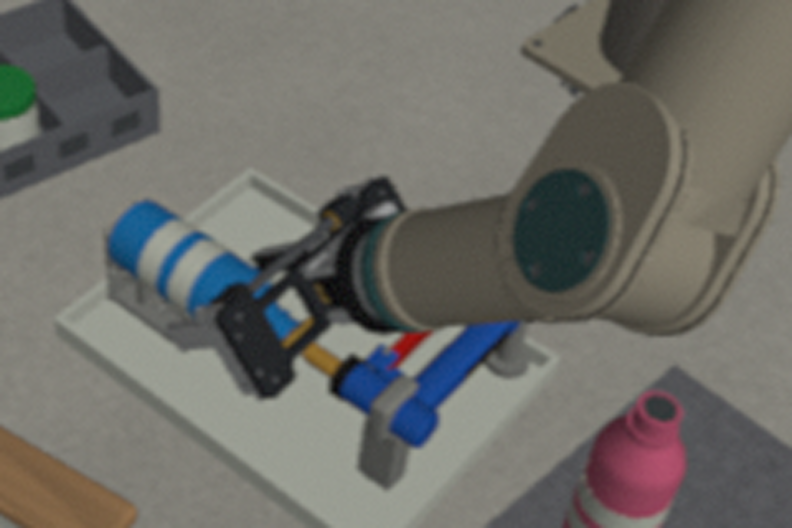

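View pics/l_wrist.png

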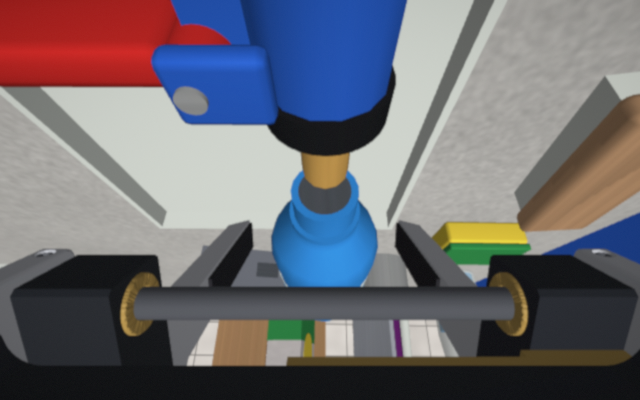

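```bash
cat > s3.py <<'E'
from sim import *
from plan import plan,tcp
q0=sensors.get_state()["qpos"];p0,R0=fk(q0)
P=np.array([.4853,.1539,.083])
for d in(7.2,187.2):
    path([("ret",p0-.15*R0[:,0]+[0,0,.03],R0),("ab",P+[0,0,.15],pose(d,-90)),("tr",P,pose(d,-90))],q0)
E
python3 s3.py
```

```text
ret err 0.0 0.0 margin 39 dq 2 [-47.0, 46.0, 17.0, 90.0, 31.0, 71.0, -42.0] elbow z 0.72 wrist z 0.46
ab err 0.0 0.0 margin 32 dq 5 [-39.0, 26.0, 26.0, 109.0, -15.0, 49.0, -88.0] elbow z 0.84 wrist z 0.59
tr err 0.0 0.0 margin 15 dq 2 [-32.0, 38.0, 17.0, 117.0, -23.0, 28.0, -81.0] elbow z 0.78 wrist z 0.44
ret err 0.0 0.0 margin 39 dq 2 [-47.0, 46.0, 17.0, 90.0, 31.0, 71.0, -42.0] elbow z 0.72 wrist z 0.46
ab err 0.0 0.0 margin 31 dq 12 [-3.0, 25.0, -24.0, 108.0, 13.0, 50.0, 63.0] elbow z 0.84 wrist z 0.59
tr err 0.0 0.0 margin 16 dq 2 [-9.0, 38.0, -17.0, 116.0, 22.0, 29.0, 55.0] elbow z 0.78 wrist z 0.44
```

step_arm(increments="-0.0189 -0.0012 0 0 0 0 0.094; -0.0189 -0.0024 0 0 0 0 0.094; -0.0189 -0.0024 0 0 0 0 0.094; -0.0189 -0.0024 0 0 0 0 0.094; -0.0189 -0.0024 0 0 0 0 0.094; -0.0189 -0.0024 0 0 0 0 0.094; -0.0189 -0.0024 0 0 0 0 0.094; -0.0189 -0.0024 0 0 0 0 0.094; -0.0189 -0.0024 0 0 0 0 0.094; 0 0 0 0 0 0 0.094")

```text
clock: 15.98
tool_pos: [0.5814, 0.1247, 0.2173]
eef_rot: [[0.095, -0.089, 0.992], [-0.723, 0.679, 0.13], [-0.684, -0.729, 0.0]]
contact_force: [0.4, 1.1, -0.3]
width: 1.004
```

```bash
python3 -c "
from plan import *
s=show();P=np.array([.4853,.1539,.083]);
for d in(7.2,187.2):S=plan(P+z(.15),pose(d,-90),22)
"
```

```text
t15.98 q [-47.2, 46.3, 17.2, 89.9, 30.9, 70.8, -42.4] p [0.5814, 0.1247, 0.2173] w0.0944 F [0.4, 1.1, -0.3]
[[0.095, -0.089, 0.992], [-0.723, 0.679, 0.13], [-0.684, -0.729, 0.0]]
22 rows: -0.0005 -0.002 -0.0046 3.85 1.67 1.66 | |v| 5.0mm 4.51deg end [0.4853 0.1552 0.2332] err deg 0.06 minz 0.219
22 rows: -0.0024 0.0041 -0.0021 -3.83 -1.66 1.67 | |v| 5.2mm 4.50deg end [0.4861 0.1534 0.2327] err deg 0.10 minz 0.212
```

Taking d = 7.2, the first option.

step_arm(increments="-0.0005 -0.002 -0.0046 3.85 1.67 1.66 0.094; -0.0005 -0.002 -0.0046 3.85 1.67 1.66 0.094; -0.0005 -0.002 -0.0046 3.85 1.67 1.66 0.094; -0.0005 -0.002 -0.0046 3.85 1.67 1.66 0.094; -0.0005 -0.002 -0.0046 3.85 1.67 1.66 0.094; -0.0005 -0.002 -0.0046 3.85 1.67 1.66 0.094; -0.0005 -0.002 -0.0046 3.85 1.67 1.66 0.094; -0.0005 -0.002 -0.0046 3.85 1.67 1.66 0.094; -0.0005 -0.002 -0.0046 3.85 1.67 1.66 0.094; -0.0005 -0.002 -0.0046 3.85 1.67 1.66 0.094; -0.0005 -0.002 -0.0046 3.85 1.67 1.66 0.094")

```text
clock: 16.9
tool_pos: [0.5269, 0.1181, 0.2271]
eef_rot: [[-0.125, 0.619, 0.775], [-0.413, 0.678, -0.608], [-0.902, -0.396, 0.171]]
contact_force: [0.4, -0.2, -0.3]
width: 1.001
```

step_arm(increments="-0.0005 -0.002 -0.0046 3.85 1.67 1.66 0.094; -0.0005 -0.002 -0.0046 3.85 1.67 1.66 0.094; -0.0005 -0.002 -0.0046 3.85 1.67 1.66 0.094; -0.0005 -0.002 -0.0046 3.85 1.67 1.66 0.094; -0.0005 -0.002 -0.0046 3.85 1.67 1.66 0.094; -0.0005 -0.002 -0.0046 3.85 1.67 1.66 0.094; -0.0005 -0.002 -0.0046 3.85 1.67 1.66 0.094; -0.0005 -0.002 -0.0046 3.85 1.67 1.66 0.094; -0.0005 -0.002 -0.0046 3.85 1.67 1.66 0.094; -0.0005 -0.002 -0.0046 3.85 1.67 1.66 0.094; -0.0005 -0.002 -0.0046 3.85 1.67 1.66 0.094; 0 0 0 0 0 0 0.094")

```text
clock: 17.9
tool_pos: [0.4824, 0.1502, 0.2312]
eef_rot: [[-0.006, 0.993, 0.117], [-0.004, 0.117, -0.993], [-1.0, -0.006, 0.003]]
contact_force: [-0.4, 0.2, 1.0]
width: 0.996
```

```bash
python3 -c "
from plan import *
s=show();P=np.array([.4853,.1539,.083]);
S=plan(P+z(.04),pose(7.2,-90),6)
S=plan(P,pose(7.2,-90),4,S)
c=capture('wrist');cv2.imwrite('pics/m_wrist.png',c['image'][:,:,::-1])
c=capture('scene');cv2.imwrite('pics/m_scene.png',cv2.resize(c['image'][130:290,260:500,::-1],None,fx=3.3,fy=3.3,interpolation=cv2.INTER_CUBIC))
"
```

```text
t17.90 q [-38.5, 25.5, 25.7, 109.2, -14.2, 48.7, -88.7] p [0.4824, 0.1502, 0.2312] w0.0936 F [-0.4, 0.2, 1.0]
[[-0.006, 0.993, 0.117], [-0.004, 0.117, -0.993], [-1.0, -0.006, 0.003]]
6 rows: 0.018 0.0006 -0.0006 -0.08 0.03 0.06 | |v| 18.0mm 0.10deg end [0.4852 0.154  0.1232] err deg 0.02 minz 0.123
4 rows: 0.01 0 0 0 -0 -0 | |v| 10.0mm 0.00deg end [0.4852 0.154  0.0832] err deg 0.02 minz 0.083
```

View pics/m_wrist.png

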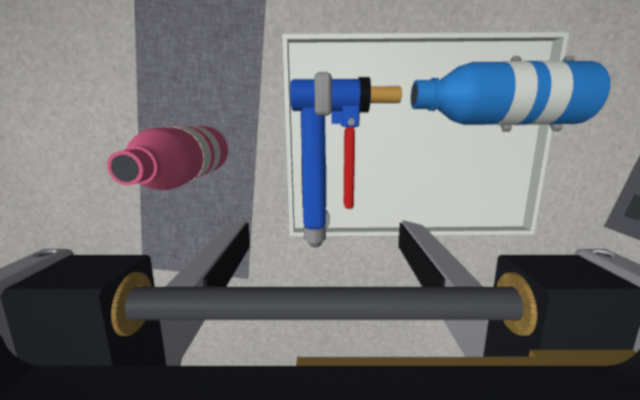

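View pics/m_scene.png

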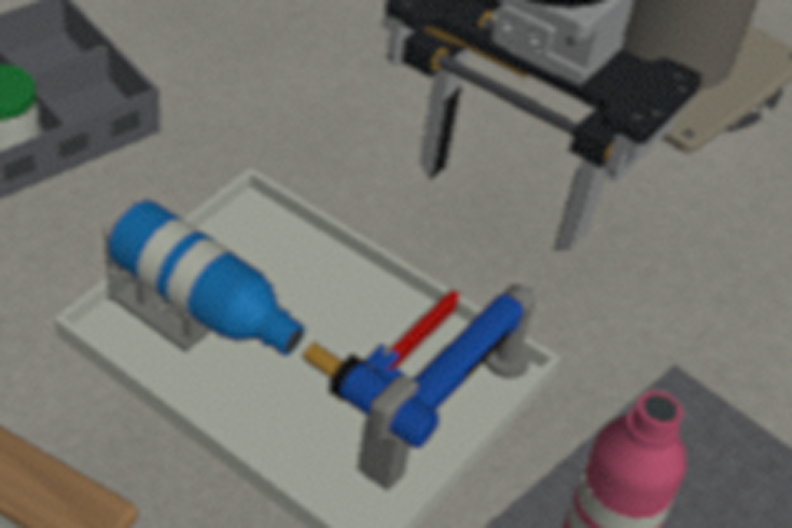

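The bottle lies seated and the nozzle faces its mouth (wrist 400,95 → 412,95). The handle (313,170) and trigger (349,165) are clear. I'll check the handle position in this view.

```bash
python3 -c "
from plan import *
c=capture('wrist');im=c['image'].astype(int);r,g,b=im[...,0],im[...,1],im[...,2]
blue=(b>100)&(r<70)&(g<120);red=(r>120)&(g<80)&(b<80)
for row in(150,180,200):
    x=np.nonzero(blue[row,290:335])[0]+290;t=np.nonzero(red[row,335:365])[0]+335
    h=onz(c,(x.mean(),row),.099);k=onz(c,(t.mean(),row),.095);print(row,h.round(4),k.round(4), 'handle y-line at', (h-NOZ)@EYs,(k-NOZ)@EYs)
for p in((.4845,.1603,.085),):print((np.array(p)-NOZ)@EYs)
"
```

```text
150 [0.5236 0.164  0.099 ] [0.5276 0.1291 0.095 ] handle y-line at 0.08398575126337653 0.048796992062556985
180 [0.4943 0.1611 0.099 ] [0.4978 0.1257 0.095 ] handle y-line at 0.08476607689311705 0.04922047066077351
200 [0.4739 0.1582 0.099 ] [0.4773 0.1227 0.095 ] handle y-line at 0.0844686386448467 0.04883323312439602
0.08518828
```

step_arm(increments="0.018 0.0006 -0.0006 -0.08 0.03 0.06 0.094; 0.018 0.0006 -0.0006 -0.08 0.03 0.06 0.094; 0.018 0.0006 -0.0006 -0.08 0.03 0.06 0.094; 0.018 0.0006 -0.0006 -0.08 0.03 0.06 0.094; 0.018 0.0006 -0.0006 -0.08 0.03 0.06 0.094; 0 0 0 0 0 0 0.094")

```text
clock: 18.55
tool_pos: [0.485, 0.155, 0.1384]
eef_rot: [[-0.005, 0.991, 0.131], [-0.003, 0.131, -0.991], [-1.0, -0.005, 0.002]]
contact_force: [0.1, -0.4, -0.0]
width: 1.001
```

```bash
python3 -c "
from plan import *
s=show();P=np.array([.4853,.1539,.083])
S=plan(P,pose(7.2,-90),6)
"
```

```text
t18.55 q [-35.0, 33.3, 21.0, 114.2, -19.3, 36.2, -83.9] p [0.485, 0.155, 0.1384] w0.0941 F [0.1, -0.4, -0.0]
[[-0.005, 0.991, 0.131], [-0.003, 0.131, -0.991], [-1.0, -0.005, 0.002]]
6 rows: 0.0092 0.0001 0.0002 0.05 0.02 0.05 | |v| 9.2mm 0.07deg end [0.4856 0.1538 0.0832] err deg 0.03 minz 0.083
```

step_arm(increments="0.0092 0.0001 0.0002 0 0 0 0.094; 0.0092 0.0001 0.0002 0 0 0 0.094; 0.0092 0.0001 0.0002 0 0 0 0.094; 0.0092 0.0001 0.0002 0 0 0 0.094; 0.0092 0.0001 0.0002 0 0 0 0.094; 0.0092 0.0001 0.0002 0 0 0 0.094; 0 0 0 0 0 0 0.094; 0 0 0 0 0 0 0.094")

```text
clock: 19.22
tool_pos: [0.4871, 0.154, 0.0858]
eef_rot: [[-0.0, 0.992, 0.129], [-0.001, 0.129, -0.992], [-1.0, -0.001, 0.001]]
contact_force: [0.9, -0.1, -0.0]
width: 1.0
```

```bash
python3 -c "
from plan import *
s=show();P=np.array([.4853,.1539,.083])
print((s['tool_pos']-NOZ)@EYs)
c=capture('wrist');cv2.imwrite('pics/n_wrist.png',c['image'][:,:,::-1])
"
```

```text
t19.22 q [-32.3, 38.1, 17.4, 116.2, -22.4, 28.9, -81.2] p [0.4871, 0.154, 0.0858] w0.0940 F [0.9, -0.1, -0.0]
[[-0.0, 0.992, 0.129], [-0.001, 0.129, -0.992], [-1.0, -0.001, 0.001]]
0.07856908730458059
```

View pics/n_wrist.png

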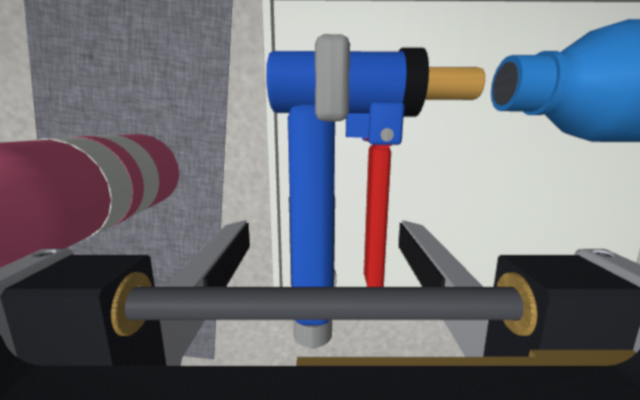

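step_arm(increments="0 0 0 0 0 0 0.03; 0 0 0 0 0 0 0.03; 0 0 0 0 0 0 0.03; 0 0 0 0 0 0 0.03; 0 0 0 0 0 0 0.03; 0 0 0 0 0 0 0.03; 0 0 0 0 0 0 0.03; 0 0 0 0 0 0 0.03", force=25)

```text
clock: 19.93
tool_pos: [0.4881, 0.151, 0.0866]
eef_rot: [[0.002, 0.992, 0.127], [-0.004, 0.127, -0.992], [-1.0, 0.001, 0.004]]
contact_force: [0.1, -8.1, 1.3]
width: 0.47
```

step_arm(increments="0 0 0 0 0 0 0.03; 0 0 0 0 0 0 0.03; 0 0 0 0 0 0 0.03; 0 0 0 0 0 0 0.03")

```text
clock: 20.27
tool_pos: [0.4879, 0.1533, 0.0865]
eef_rot: [[0.001, 0.992, 0.128], [-0.001, 0.128, -0.992], [-1.0, 0.001, 0.001]]
contact_force: [1.0, -4.5, 0.7]
width: 0.41
```

```bash
python3 -c "
from plan import *
s=show();
c=capture('wrist');cv2.imwrite('pics/o_wrist.png',c['image'][:,:,::-1])
"
```

```text
t20.27 q [-32.3, 38.0, 17.5, 116.2, -22.3, 28.9, -81.2] p [0.4879, 0.1533, 0.0865] w0.0385 F [1.0, -4.5, 0.7]
[[0.001, 0.992, 0.128], [-0.001, 0.128, -0.992], [-1.0, 0.001, 0.001]]
```

View pics/o_wrist.png

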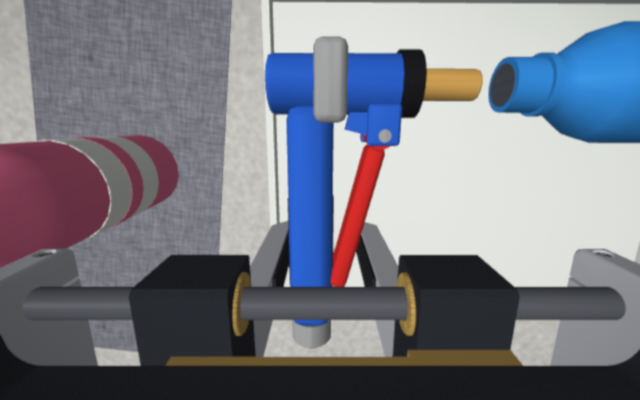

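step_arm(increments="0 0 0 0 0 0 0.03; 0 0 0 0 0 0 0.03; 0 0 0 0 0 0 0.03; 0 0 0 0 0 0 0.03; 0 0 0 0 0 0 0.03; 0 0 0 0 0 0 0.03", force=40)

```text
clock: 20.82
tool_pos: [0.4879, 0.1535, 0.0865]
eef_rot: [[0.001, 0.992, 0.128], [-0.001, 0.128, -0.992], [-1.0, 0.001, 0.001]]
contact_force: [1.4, -6.0, 1.4]
width: 0.407
```

step_arm(increments="0 0 0 0 0 0 0.03; 0 0 0 0 0 0 0.03; 0 0 0 0 0 0 0.03; 0 0 0 0 0 0 0.03; 0 0 0 0 0 0 0.03; 0 0 0 0 0 0 0.03; 0 0 0 0 0 0 0.03; 0 0 0 0 0 0 0.03; 0 0 0 0 0 0 0.03; 0 0 0 0 0 0 0.03; 0 0 0 0 0 0 0.03; 0 0 0 0 0 0 0.03")

```text
clock: 21.82
tool_pos: [0.4879, 0.1535, 0.0865]
eef_rot: [[0.002, 0.992, 0.128], [-0.001, 0.128, -0.992], [-1.0, 0.001, 0.001]]
contact_force: [1.8, -5.4, 1.3]
width: 0.408
```

step_arm(increments="0 0 0 0 0 0 0.03; 0 0 0 0 0 0 0.03; 0 0 0 0 0 0 0.03; 0 0 0 0 0 0 0.03; 0 0 0 0 0 0 0.03; 0 0 0 0 0 0 0.03; 0 0 0 0 0 0 0.03; 0 0 0 0 0 0 0.03; 0 0 0 0 0 0 0.03; 0 0 0 0 0 0 0.03; 0 0 0 0 0 0 0.03; 0 0 0 0 0 0 0.03")

```text
clock: 22.82
tool_pos: [0.4879, 0.1535, 0.0865]
eef_rot: [[0.001, 0.992, 0.128], [-0.001, 0.128, -0.992], [-1.0, 0.001, 0.001]]
contact_force: [0.9, -5.1, 0.9]
width: 0.406
```

step_arm(increments="0 0 0 0 0 0 0.03; 0 0 0 0 0 0 0.03; 0 0 0 0 0 0 0.03; 0 0 0 0 0 0 0.03; 0 0 0 0 0 0 0.03; 0 0 0 0 0 0 0.03; 0 0 0 0 0 0 0.03; 0 0 0 0 0 0 0.03; 0 0 0 0 0 0 0.03; 0 0 0 0 0 0 0.03; 0 0 0 0 0 0 0.03; 0 0 0 0 0 0 0.03")

```text
clock: 23.82
tool_pos: [0.4879, 0.1535, 0.0865]
eef_rot: [[0.001, 0.992, 0.128], [-0.001, 0.128, -0.992], [-1.0, 0.001, 0.001]]
contact_force: [1.4, -4.8, 1.9]
width: 0.408
```

step_arm(increments="0 0 0 0 0 0 0.03; 0 0 0 0 0 0 0.03; 0 0 0 0 0 0 0.094; 0 0 0 0 0 0 0.094; 0 0 0 0 0 0 0.094; 0 0 0 0 0 0 0.094; 0 0 0 0 0 0 0.094; 0 0 0 0 0 0 0.094; 0 0 0 0 0 0 0.094; 0 0 0 0 0 0 0.094; 0 0 0 0 0 0 0.094; 0 0 0 0 0 0 0.094")

```text
clock: 24.82
tool_pos: [0.4873, 0.1548, 0.0863]
eef_rot: [[0.0, 0.992, 0.13], [0.0, 0.13, -0.992], [-1.0, 0.0, -0.0]]
contact_force: [0.3, -0.1, 0.4]
width: 1.0
```

```bash
python3 -c "
from plan import *
s=show();
c=capture('wrist');cv2.imwrite('pics/p_wrist.png',c['image'][:,:,::-1])
S=plan(np.array([.53,.10,.27]),pose(52,-115),12,(s['tool_pos']+z(.16),np.array(s['eef_rot'])))
G=CR+EYs*(.008+H);Rl=pose(97.2,PH-90)
print(G)
S=plan(tcp(G,Rl)-.15*Rl[:,0]+z(.03),Rl,22,(s['tool_pos']+z(.15),np.array(s['eef_rot'])))
"
```

```text
t24.82 q [-32.3, 38.0, 17.4, 116.2, -22.4, 28.9, -81.2] p [0.4873, 0.1548, 0.0863] w0.0940 F [0.3, -0.1, 0.4]
[[0.0, 0.992, 0.13], [0.0, 0.13, -0.992], [-1.0, 0.0, -0.0]]
12 rows: -0.002 0.0007 0.006 -3.65 -0.81 -1.98 | |v| 6.4mm 4.23deg end [0.5306 0.0997 0.27  ] err deg 0.02 minz 0.248
[0.5933975 0.0125925 0.085    ]
22 rows: 0.0007 0.0021 0.0044 -3.83 -1.66 -1.67 | |v| 4.9mm 4.50deg end [0.5795 0.1205 0.2165] err deg 0.11 minz 0.216
```

View pics/p_wrist.png

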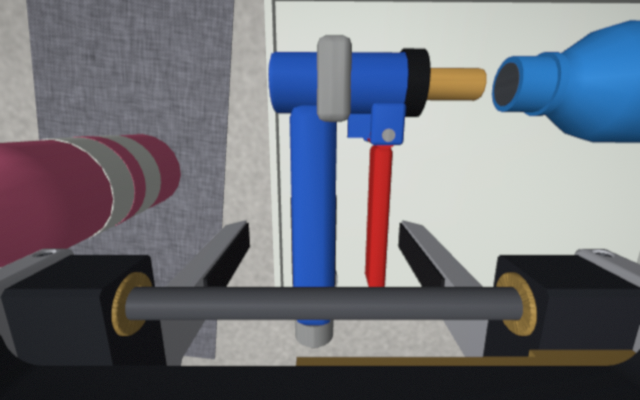

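The trigger is back at rest (378,215) and the bottle is unchanged. Retracing to the bottle grasp.

step_arm(increments="-0.025 0 0 0 0 0 0.094; -0.025 0 0 0 0 0 0.094; -0.025 0 0 0 0 0 0.094; -0.025 0 0 0 0 0 0.094; -0.025 0 0 0 0 0 0.094; -0.025 0 0 0 0 0 0.094; 0.0007 0.0021 0.0044 -3.83 -1.66 -1.67 0.094; 0.0007 0.0021 0.0044 -3.83 -1.66 -1.67 0.094; 0.0007 0.0021 0.0044 -3.83 -1.66 -1.67 0.094; 0.0007 0.0021 0.0044 -3.83 -1.66 -1.67 0.094; 0.0007 0.0021 0.0044 -3.83 -1.66 -1.67 0.094; 0.0007 0.0021 0.0044 -3.83 -1.66 -1.67 0.094")

```text
clock: 25.87
tool_pos: [0.507, 0.1324, 0.2329]
eef_rot: [[-0.107, 0.849, 0.518], [-0.219, 0.488, -0.845], [-0.97, -0.204, 0.134]]
contact_force: [-0.7, -0.6, 0.3]
width: 1.005
```

step_arm(increments="0.0007 0.0021 0.0044 -3.83 -1.66 -1.67 0.094; 0.0007 0.0021 0.0044 -3.83 -1.66 -1.67 0.094; 0.0007 0.0021 0.0044 -3.83 -1.66 -1.67 0.094; 0.0007 0.0021 0.0044 -3.83 -1.66 -1.67 0.094; 0.0007 0.0021 0.0044 -3.83 -1.66 -1.67 0.094; 0.0007 0.0021 0.0044 -3.83 -1.66 -1.67 0.094; 0.0007 0.0021 0.0044 -3.83 -1.66 -1.67 0.094; 0.0007 0.0021 0.0044 -3.83 -1.66 -1.67 0.094; 0.0007 0.0021 0.0044 -3.83 -1.66 -1.67 0.094; 0.0007 0.0021 0.0044 -3.83 -1.66 -1.67 0.094; 0.0007 0.0021 0.0044 -3.83 -1.66 -1.67 0.094; 0.0007 0.0021 0.0044 -3.83 -1.66 -1.67 0.094")

```text
clock: 26.87
tool_pos: [0.5616, 0.1167, 0.2229]
eef_rot: [[-0.018, 0.173, 0.985], [-0.64, 0.754, -0.145], [-0.768, -0.633, 0.097]]
contact_force: [-0.8, -0.0, -0.1]
width: 0.999
```

step_arm(increments="0.0007 0.0021 0.0044 -3.83 -1.66 -1.67 0.094; 0.0007 0.0021 0.0044 -3.83 -1.66 -1.67 0.094; 0.0007 0.0021 0.0044 -3.83 -1.66 -1.67 0.094; 0.0007 0.0021 0.0044 -3.83 -1.66 -1.67 0.094; 0 0 0 0 0 0 0.094; 0 0 0 0 0 0 0.094")

```text
clock: 27.37
tool_pos: [0.5791, 0.1204, 0.2161]
eef_rot: [[0.09, -0.085, 0.992], [-0.725, 0.678, 0.124], [-0.683, -0.73, -0.0]]
contact_force: [0.1, 0.6, -0.9]
width: 0.999
```

```bash
python3 -c "
from plan import *
s=show();
G=CR+EYs*(.008+H);Rl=pose(97.2,PH-90)
S=plan(tcp(G,Rl),Rl,10)
c=capture('wrist');cv2.imwrite('pics/q_wrist.png',c['image'][:,:,::-1])
"
```

```text
t27.37 q [-47.1, 46.2, 17.4, 90.4, 30.9, 70.5, -42.6] p [0.5791, 0.1204, 0.2161] w0.0939 F [0.1, 0.6, -0.9]
[[0.09, -0.085, 0.992], [-0.725, 0.678, 0.124], [-0.683, -0.73, -0.0]]
10 rows: 0.0171 0.0022 0.0001 -0 -0.01 -0.01 | |v| 17.2mm 0.01deg end [0.5938 0.0114 0.0832] err deg 0.04 minz 0.083
```

View pics/q_wrist.png

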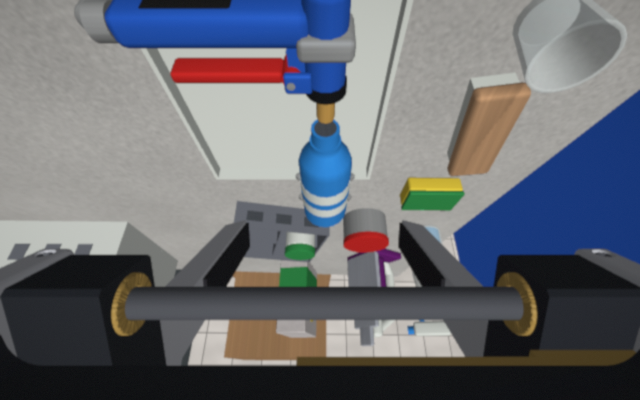

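The blue bottle lies centred between the fingers (325,180), in line with the nozzle. Moving in to grasp.

step_arm(increments="0.0171 0.0022 0 0 0 0 0.094; 0.0171 0.0022 0 0 0 0 0.094; 0.0171 0.0022 0 0 0 0 0.094; 0.0171 0.0022 0 0 0 0 0.094; 0.0171 0.0022 0 0 0 0 0.094; 0.0171 0.0022 0 0 0 0 0.094; 0.0171 0.0022 0 0 0 0 0.094; 0.0171 0.0022 0 0 0 0 0.094; 0.0171 0.0022 0 0 0 0 0.094; 0.0168 0.0022 0 0 0 0 0.094; 0 0 0 0 0 0 0.094; 0 0 0 0 0 0 0.094")

```text
clock: 28.42
tool_pos: [0.5933, 0.0099, 0.0844]
eef_rot: [[0.089, -0.083, 0.993], [-0.725, 0.677, 0.122], [-0.682, -0.731, 0.0]]
contact_force: [0.6, 0.8, -0.0]
width: 0.997
```

step_arm(increments="0 0 0 0 0 0 0.05; 0 0 0 0 0 0 0.05; 0 0 0 0 0 0 0.05; 0 0 0 0 0 0 0.05; 0 0 0 0 0 0 0.05; 0 0 0 0 0 0 0.05; 0 0 0 0 0 0 0.05; 0 0 0 0 0 0 0.05; 0 0 0 0 0 0 0.05; 0 0 0 0 0 0 0.05", force=25)

```text
clock: 29.25
tool_pos: [0.5938, 0.0116, 0.0841]
eef_rot: [[0.092, -0.085, 0.992], [-0.724, 0.678, 0.126], [-0.683, -0.73, 0.001]]
contact_force: [0.5, 2.7, 2.4]
width: 0.61
```

```bash
python3 -c "
from plan import *
s=show();p,M=s['tool_pos'],np.array(s['eef_rot'])
S=plan(p+z(.18),M,8)
"
```

```text
t29.25 q [-40.2, 55.4, 19.9, 100.0, 37.0, 50.1, -49.1] p [0.5938, 0.0116, 0.0841] w0.0573 F [0.5, 2.7, 2.4]
[[0.092, -0.085, 0.992], [-0.724, 0.678, 0.126], [-0.683, -0.73, 0.001]]
8 rows: -0.0154 -0.0164 0 0 0 0 | |v| 22.5mm 0.00deg end [0.5936 0.0118 0.2641] err deg 0.00 minz 0.107
```

step_arm(increments="-0.0154 -0.0164 0 0 0 0 0.05; -0.0154 -0.0164 0 0 0 0 0.05; -0.0154 -0.0164 0 0 0 0 0.05; -0.0154 -0.0164 0 0 0 0 0.05; -0.0154 -0.0164 0 0 0 0 0.05; -0.0154 -0.0164 0 0 0 0 0.05; -0.0154 -0.0164 0 0 0 0 0.05; -0.0154 -0.0164 0 0 0 0 0.05; 0 0 0 0 0 0 0.05")

```text
clock: 30.0
tool_pos: [0.5944, 0.0109, 0.2675]
eef_rot: [[0.094, -0.08, 0.992], [-0.724, 0.679, 0.123], [-0.684, -0.73, 0.005]]
contact_force: [0.5, -1.0, -0.5]
width: 0.611
```

```bash
cat >> plan.py <<'E'
CC=np.array([.5325,-.3415,.004]);ca=np.radians(-7.7);CX=np.array([np.cos(ca),np.sin(ca),0]);CY=np.array([-CX[1],CX[0],0])
nearL=CC-.045*CX+.045*CY;nearR=CC-.045*CX-.045*CY;farR=CC+.045*CX-.045*CY
E
python3 -c "
from plan import *
s=show()
t=capture('top');C=lambda x,y:((x+.5)/6-.5+385,(y+.5)/6-.5+180)
print(nearL,onz(t,C(262,262),.052),[onz(t,C(*p),.004).round(4) for p in((410,455),)], proj(t,nearL),proj(t,farR))
c=capture('wrist');cv2.imwrite('pics/r_wrist.png',c['image'][:,:,::-1])
S=plan([.55,-.08,.34],pose(85,PH-30),14)
Rc=pose(60,PH)
S=plan(tcp(nearL+z(H+.2),Rc),Rc,14,S)
S=plan(tcp(nearL+z(H+.02),Rc),Rc,9,S)
"
```

```text
t30.00 q [-40.5, 39.6, 20.2, 95.9, 35.4, 65.7, -36.7] p [0.5944, 0.0109, 0.2675] w0.0574 F [0.5, -1.0, -0.5]
[[0.094, -0.08, 0.992], [-0.724, 0.679, 0.123], [-0.684, -0.73, 0.005]]
[ 0.49393513 -0.29087638  0.004     ] [ 0.53198159 -0.34029901  0.052     ] [array([ 0.4329, -0.431 ,  0.004 ])] [409.94819305 235.28966686] [441.23784802 212.59313177]
14 rows: -0.0033 -0.0083 -0.003 0.87 0.26 4.26 | |v| 9.4mm 4.36deg end [ 0.5503 -0.0801  0.3407] err deg 0.09 minz 0.272
14 rows: -0.0048 -0.0153 0.0004 1.59 -0.84 2.11 | |v| 16.0mm 2.77deg end [ 0.4951 -0.2903  0.3039] err deg 0.10 minz 0.304
9 rows: 0.0146 -0.0136 -0.0001 0.01 -0.01 -0.01 | |v| 20.0mm 0.02deg end [ 0.4943 -0.2897  0.1243] err deg 0.06 minz 0.124
```

View pics/r_wrist.png

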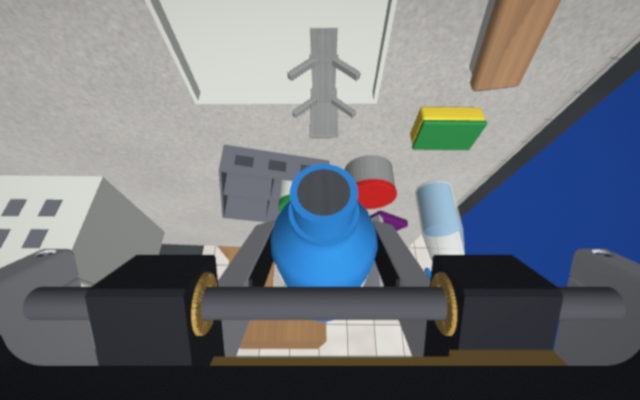

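step_arm(increments="-0.0033 -0.0083 -0.003 0.87 0.26 4.26 0.05; -0.0033 -0.0083 -0.003 0.87 0.26 4.26 0.05; -0.0033 -0.0083 -0.003 0.87 0.26 4.26 0.05; -0.0033 -0.0083 -0.003 0.87 0.26 4.26 0.05; -0.0033 -0.0083 -0.003 0.87 0.26 4.26 0.05; -0.0033 -0.0083 -0.003 0.87 0.26 4.26 0.05; -0.0033 -0.0083 -0.003 0.87 0.26 4.26 0.05; -0.0033 -0.0083 -0.003 0.87 0.26 4.26 0.05; -0.0033 -0.0083 -0.003 0.87 0.26 4.26 0.05; -0.0033 -0.0083 -0.003 0.87 0.26 4.26 0.05; -0.0033 -0.0083 -0.003 0.87 0.26 4.26 0.05; -0.0033 -0.0083 -0.003 0.87 0.26 4.26 0.05")

```text
clock: 31.1
tool_pos: [0.5571, -0.0633, 0.3351]
eef_rot: [[0.016, 0.058, 0.998], [0.08, 0.995, -0.059], [-0.997, 0.081, 0.012]]
contact_force: [0.8, -0.2, -1.2]
width: 0.614
```

step_arm(increments="-0.0033 -0.0083 -0.003 0.87 0.26 4.26 0.05; -0.0033 -0.0083 -0.003 0.87 0.26 4.26 0.05; -0.0048 -0.0153 0.0004 1.59 -0.84 2.11 0.05; -0.0048 -0.0153 0.0004 1.59 -0.84 2.11 0.05; -0.0048 -0.0153 0.0004 1.59 -0.84 2.11 0.05; -0.0048 -0.0153 0.0004 1.59 -0.84 2.11 0.05; -0.0048 -0.0153 0.0004 1.59 -0.84 2.11 0.05; -0.0048 -0.0153 0.0004 1.59 -0.84 2.11 0.05; -0.0048 -0.0153 0.0004 1.59 -0.84 2.11 0.05; -0.0048 -0.0153 0.0004 1.59 -0.84 2.11 0.05; -0.0048 -0.0153 0.0004 1.59 -0.84 2.11 0.05; -0.0048 -0.0153 0.0004 1.59 -0.84 2.11 0.05")

```text
clock: 32.1
tool_pos: [0.5188, -0.2357, 0.3245]
eef_rot: [[0.236, 0.311, 0.921], [0.516, 0.762, -0.39], [-0.823, 0.568, 0.02]]
contact_force: [0.3, -0.3, -0.4]
width: 0.615
```

step_arm(increments="-0.0048 -0.0153 0.0004 1.59 -0.84 2.11 0.05; -0.0048 -0.0153 0.0004 1.59 -0.84 2.11 0.05; -0.0048 -0.0153 0.0004 1.59 -0.84 2.11 0.05; -0.0048 -0.0153 0.0004 1.59 -0.84 2.11 0.05; 0 0 0 0 0 0 0.05; 0 0 0 0 0 0 0.05; 0 0 0 0 0 0 0.05")

```text
clock: 32.68
tool_pos: [0.496, -0.2891, 0.304]
eef_rot: [[0.338, 0.364, 0.868], [0.593, 0.633, -0.497], [-0.731, 0.683, -0.002]]
contact_force: [-1.0, 0.0, -1.4]
width: 0.61
```

```bash
python3 -c "
from plan import *
s=show()
Rc=pose(60,PH)
S=plan(tcp(nearL+z(H+.02),Rc),Rc,9)
c=capture('scene');cv2.imwrite('pics/s_scene.png',cv2.resize(c['image'][40:240,180:460,::-1],None,fx=2.8,fy=2.8,interpolation=cv2.INTER_CUBIC))
c=capture('top');cv2.imwrite('pics/s_top.png',cv2.resize(c['image'][170:290,360:500,::-1],None,fx=5,fy=5))
"
```

```text
t32.68 q [47.3, 35.0, 5.6, 92.0, -43.4, 77.9, 41.7] p [0.496, -0.2891, 0.304] w0.0573 F [-1.0, 0.0, -1.4]
[[0.338, 0.364, 0.868], [0.593, 0.633, -0.497], [-0.731, 0.683, -0.002]]
9 rows: 0.0145 -0.0137 -0.0001 0.01 -0.02 -0.01 | |v| 19.9mm 0.02deg end [ 0.4945 -0.2895  0.1244] err deg 0.04 minz 0.124
```

View pics/s_scene.png

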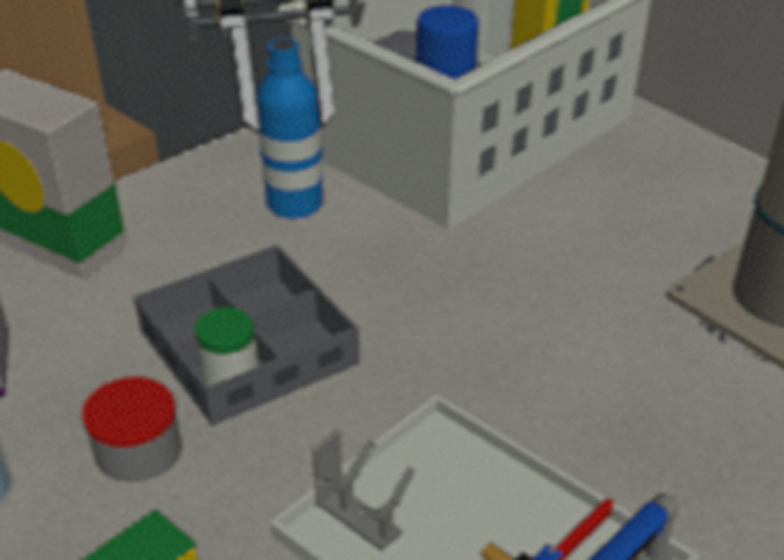

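View pics/s_top.png

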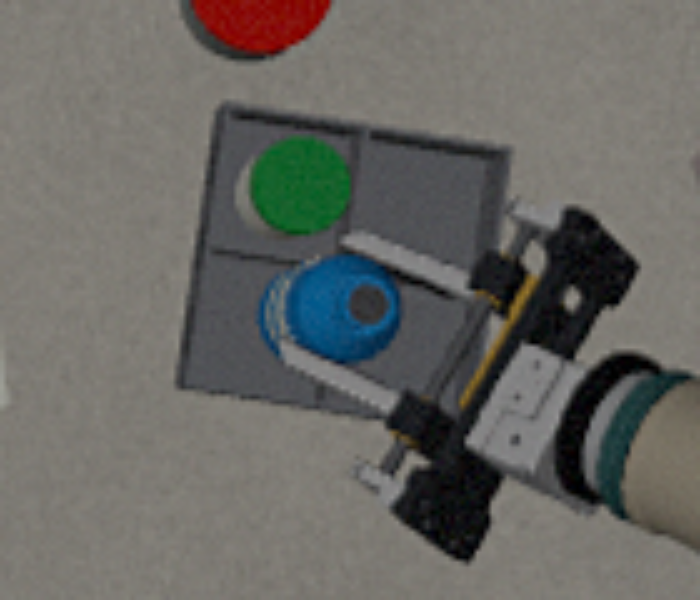

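step_arm(increments="0.0145 -0.0137 -0.0001 0 0 0 0.05; 0.0145 -0.0137 -0.0001 0 0 0 0.05; 0.0145 -0.0137 -0.0001 0 0 0 0.05; 0.0145 -0.0137 -0.0001 0 0 0 0.05; 0.0145 -0.0137 -0.0001 0 0 0 0.05; 0.0145 -0.0137 -0.0001 0 0 0 0.05; 0.0145 -0.0137 -0.0001 0 0 0 0.05; 0 0 0 0 0 0 0.05; 0 0 0 0 0 0 0.05")

```text
clock: 33.53
tool_pos: [0.4953, -0.2895, 0.1653]
eef_rot: [[0.339, 0.363, 0.868], [0.593, 0.634, -0.497], [-0.731, 0.683, -0.001]]
contact_force: [0.7, -0.0, -0.6]
width: 0.615
```

```bash
python3 -c "
from plan import *
s=show()
Rc=pose(60,PH)
S=plan(tcp(nearL+z(.105),Rc),Rc,6)
c=capture('scene');cv2.imwrite('pics/t_scene.png',cv2.resize(c['image'][60:220,210:370,::-1],None,fx=4,fy=3.7,interpolation=cv2.INTER_CUBIC))
"
```

```text
t33.53 q [48.5, 45.0, 3.7, 98.0, -47.1, 65.8, 53.1] p [0.4953, -0.2895, 0.1653] w0.0578 F [0.7, -0.0, -0.6]
[[0.339, 0.363, 0.868], [0.593, 0.634, -0.497], [-0.731, 0.683, -0.001]]
6 rows: 0.007 -0.0066 -0.0001 0.02 -0.03 -0.01 | |v| 9.6mm 0.04deg end [ 0.4946 -0.2894  0.1076] err deg 0.02 minz 0.108
```

View pics/t_scene.png

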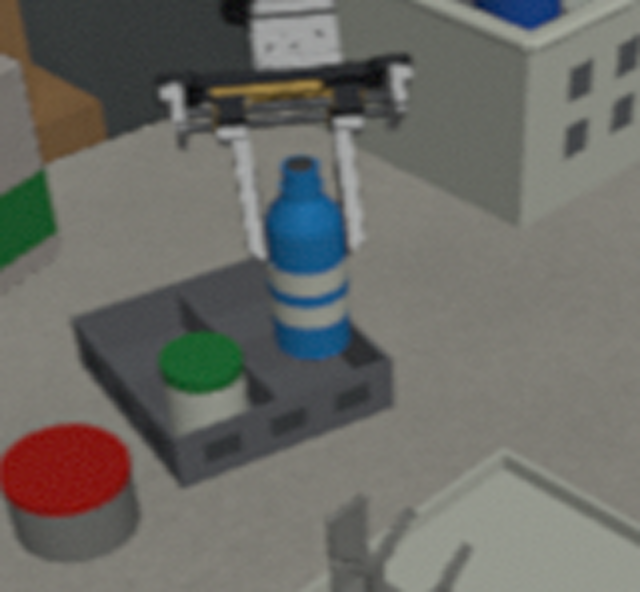

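The bottle's foot (312,345) is over the near-left cell. Lowering to the floor and releasing.

step_arm(increments="0.007 -0.0066 -0.0001 0 0 0 0.05; 0.007 -0.0066 -0.0001 0 0 0 0.05; 0.007 -0.0066 -0.0001 0 0 0 0.05; 0.007 -0.0066 -0.0001 0 0 0 0.05; 0.007 -0.0066 -0.0001 0 0 0 0.05; 0.0065 -0.0062 -0.0001 0 0 0 0.05; 0 0 0 0 0 0 0.05; 0 0 0 0 0 0 0.05")

```text
clock: 34.25
tool_pos: [0.4937, -0.2907, 0.1073]
eef_rot: [[0.339, 0.365, 0.867], [0.592, 0.634, -0.498], [-0.731, 0.682, -0.001]]
contact_force: [0.6, -0.5, -0.4]
width: 0.616
```

```bash
python3 -c "
from plan import *
s=show()"
```

```text
t34.25 q [49.3, 49.9, 2.7, 99.0, -48.9, 61.4, 57.5] p [0.4937, -0.2907, 0.1073] w0.0579 F [0.6, -0.5, -0.4]
[[0.339, 0.365, 0.867], [0.592, 0.634, -0.498], [-0.731, 0.682, -0.001]]
```

step_arm(increments="0 0 0 0 0 0 0.064; 0 0 0 0 0 0 0.068; 0 0 0 0 0 0 0.076; 0 0 0 0 0 0 0.076; 0 0 0 0 0 0 0.076; -0.01 0 0 0 0 0 0.076; -0.015 0 0 0 0 0 0.076; -0.02 0 0 0 0 0 0.076; -0.02 0 0 0 0 0 0.076; -0.02 0 0 0 0 0 0.076; -0.02 0 0 0 0 0 0.076; -0.025 0 0 0 0 0 0.076")

```text
clock: 35.25
tool_pos: [0.4491, -0.3678, 0.2041]
eef_rot: [[0.339, 0.364, 0.867], [0.592, 0.634, -0.498], [-0.731, 0.682, -0.001]]
contact_force: [-0.0, -0.0, 0.2]
width: 0.81
```

step_arm(increments="-0.02 0.02 0 0 0 0 0.094; -0.02 0.02 0 0 0 0 0.094; -0.01 0.02 0 0 0 0 0.094; 0 0 0 0 0 0 0.094; 0 0 0 0 0 0 0.094")

```text
clock: 35.67
tool_pos: [0.4547, -0.3596, 0.282]
eef_rot: [[0.341, 0.363, 0.867], [0.589, 0.636, -0.498], [-0.733, 0.681, 0.003]]
contact_force: [-0.4, 0.2, -0.3]
width: 0.999
```

```bash
python3 -c "
from plan import *
s=show()
for n in('scene','top'):
    c=capture(n);cv2.imwrite(f'pics/u_{n}.png',c['image'][:,:,::-1]);np.savez(f'u_{n}.npz',**c)
"
```

```text
t35.67 q [53.3, 39.2, 7.0, 87.3, -41.2, 81.9, 46.5] p [0.4547, -0.3596, 0.282] w0.0939 F [-0.4, 0.2, -0.3]
[[0.341, 0.363, 0.867], [0.589, 0.636, -0.498], [-0.733, 0.681, 0.003]]
```

View pics/u_scene.png

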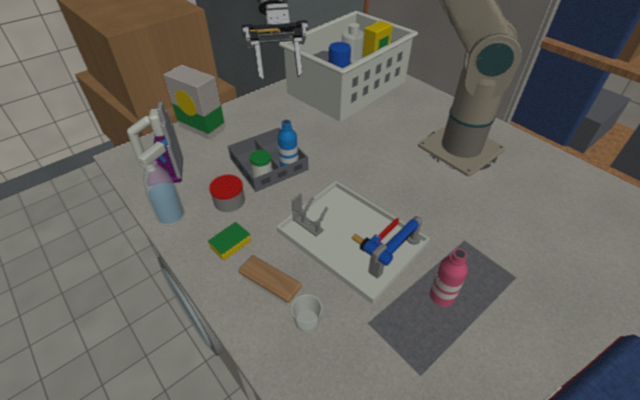

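View pics/u_top.png

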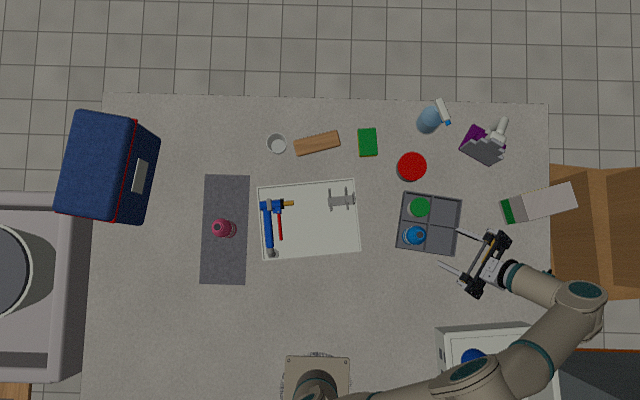

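Blue stands upright in the near-left cell (top 414,235) and pink is unmoved (top 222,228). Going to pink.

```bash
python3 -c "
from plan import *
b=np.array([.4975,.304,0]);Rg=pose(115,PH)
S=plan([.5,-.05,.38],pose(95,-75),14)
S=plan(tcp(b+z(H+.08)-.12*Rg[:,0],Rg),Rg,14,S)
"
```

```text
14 rows: 0.0051 0.0234 -0.0017 -2.2 1.22 -1.94 | |v| 24.0mm 3.18deg end [ 0.5004 -0.0499  0.3801] err deg 0.08 minz 0.292
14 rows: 0.016 0.0132 0.0074 -1.27 0.69 1.98 | |v| 22.0mm 2.45deg end [0.532  0.2309 0.2687] err deg 0.09 minz 0.269
```

step_arm(increments="0.0051 0.0234 -0.0017 -2.2 1.22 -1.94 0.094; 0.0051 0.0234 -0.0017 -2.2 1.22 -1.94 0.094; 0.0051 0.0234 -0.0017 -2.2 1.22 -1.94 0.094; 0.0051 0.0234 -0.0017 -2.2 1.22 -1.94 0.094; 0.0051 0.0234 -0.0017 -2.2 1.22 -1.94 0.094; 0.0051 0.0234 -0.0017 -2.2 1.22 -1.94 0.094; 0.0051 0.0234 -0.0017 -2.2 1.22 -1.94 0.094; 0.0051 0.0234 -0.0017 -2.2 1.22 -1.94 0.094; 0.0051 0.0234 -0.0017 -2.2 1.22 -1.94 0.094; 0.0051 0.0234 -0.0017 -2.2 1.22 -1.94 0.094; 0.0051 0.0234 -0.0017 -2.2 1.22 -1.94 0.094; 0.0051 0.0234 -0.0017 -2.2 1.22 -1.94 0.094")

```text
clock: 36.77
tool_pos: [0.505, -0.0966, 0.3751]
eef_rot: [[0.014, -0.008, 1.0], [0.322, 0.947, 0.003], [-0.947, 0.322, 0.016]]
contact_force: [0.6, -0.2, -0.6]
width: 1.0
```

step_arm(increments="0.0051 0.0234 -0.0017 -2.2 1.22 -1.94 0.094; 0.0051 0.0234 -0.0017 -2.2 1.22 -1.94 0.094; 0.016 0.0132 0.0074 -1.27 0.69 1.98 0.094; 0.016 0.0132 0.0074 -1.27 0.69 1.98 0.094; 0.016 0.0132 0.0074 -1.27 0.69 1.98 0.094; 0.016 0.0132 0.0074 -1.27 0.69 1.98 0.094; 0.016 0.0132 0.0074 -1.27 0.69 1.98 0.094; 0.016 0.0132 0.0074 -1.27 0.69 1.98 0.094; 0.016 0.0132 0.0074 -1.27 0.69 1.98 0.094; 0.016 0.0132 0.0074 -1.27 0.69 1.98 0.094; 0.016 0.0132 0.0074 -1.27 0.69 1.98 0.094; 0.016 0.0132 0.0074 -1.27 0.69 1.98 0.094")

```text
clock: 37.77
tool_pos: [0.5343, 0.1451, 0.2855]
eef_rot: [[-0.205, -0.261, 0.943], [0.537, 0.775, 0.332], [-0.818, 0.575, -0.019]]
contact_force: [-0.4, -0.1, 0.2]
width: 1.002
```

step_arm(increments="0.016 0.0132 0.0074 -1.27 0.69 1.98 0.094; 0.016 0.0132 0.0074 -1.27 0.69 1.98 0.094; 0.016 0.0132 0.0074 -1.27 0.69 1.98 0.094; 0.016 0.0132 0.0074 -1.27 0.69 1.98 0.094; 0 0 0 0 0 0 0.094; 0 0 0 0 0 0 0.094; 0 0 0 0 0 0 0.094")

```text
clock: 38.35
tool_pos: [0.5327, 0.2305, 0.2691]
eef_rot: [[-0.286, -0.311, 0.906], [0.617, 0.663, 0.423], [-0.733, 0.681, 0.002]]
contact_force: [-0.3, -0.8, 0.6]
width: 1.001
```

```bash
python3 -c "
from plan import *
s=show()
c=capture('wrist');cv2.imwrite('pics/v_wrist.png',c['image'][:,:,::-1]);np.savez('v_wrist.npz',**c)
t=capture('scene');cv2.imwrite('pics/v_scene.png',t['image'][:,:,::-1])
b=np.array([.4975,.304,0]);Rg=pose(115,PH);print(proj(c,b+z(.165)))
S=plan(tcp(b+z(H)-.1*Rg[:,0],Rg),Rg,5)
S=plan(tcp(b+z(H),Rg),Rg,7,S)
"
```

```text
t38.35 q [5.4, 38.4, -14.5, 92.0, -34.0, 69.2, 35.5] p [0.5327, 0.2305, 0.2691] w0.0941 F [-0.3, -0.8, 0.6]
[[-0.286, -0.311, 0.906], [0.617, 0.663, 0.423], [-0.733, 0.681, 0.002]]
[323.66710324 203.03946797]
5 rows: 0.0161 -0.0108 -0.0002 0.02 0.03 0.03 | |v| 19.4mm 0.05deg end [0.5258 0.2435 0.1738] err deg 0.01 minz 0.174
7 rows: 0.0143 -0 -0 -0 0 -0 | |v| 14.3mm 0.00deg end [0.497  0.3054 0.1006] err deg 0.01 minz 0.101
```

View pics/v_wrist.png

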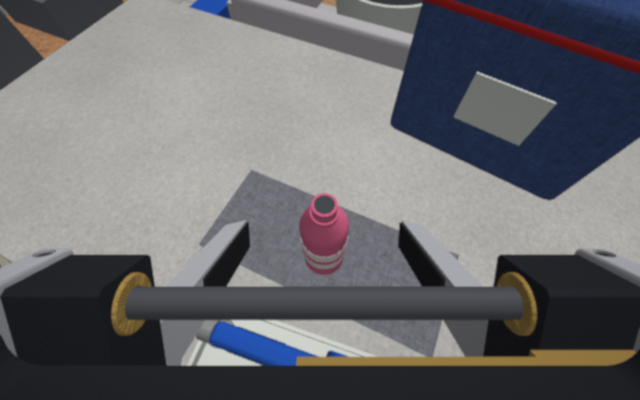

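View pics/v_scene.png

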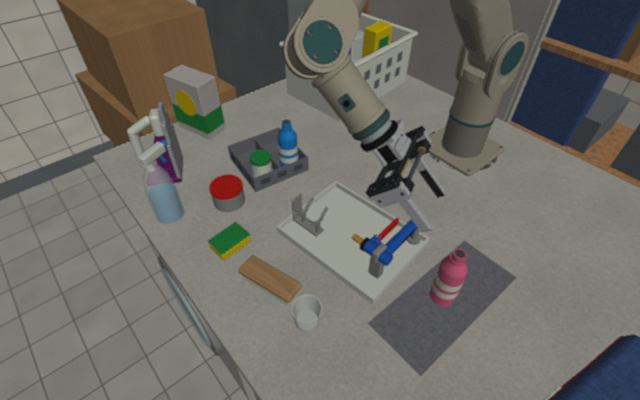

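The pink mouth is at (323,204), matching the prediction (323.7,203). Approaching.

step_arm(increments="0.0157 -0.0105 -0.0002 0 0 0 0.094; 0.0157 -0.0105 -0.0002 0 0 0 0.094; 0.0157 -0.0105 -0.0002 0 0 0 0.094; 0.0157 -0.0105 -0.0002 0 0 0 0.094; 0.0157 -0.0105 -0.0002 0 0 0 0.094; 0.0143 0 0 0 0 0 0.094; 0.0143 0 0 0 0 0 0.094; 0.0143 0 0 0 0 0 0.094; 0.0143 0 0 0 0 0 0.094; 0 0 0 0 0 0 0.094; 0 0 0 0 0 0 0.094")

```text
clock: 39.37
tool_pos: [0.5092, 0.2792, 0.1344]
eef_rot: [[-0.287, -0.311, 0.906], [0.618, 0.663, 0.423], [-0.732, 0.681, 0.002]]
contact_force: [0.7, -0.1, 0.1]
width: 0.997
```

```bash
python3 -c "
from plan import *
s=show()
c=capture('wrist');cv2.imwrite('pics/w_wrist.png',c['image'][:,:,::-1])
b=np.array([.4975,.304,0]);Rg=pose(115,PH);print(proj(c,b+z(.165)))
S=plan(tcp(b+z(.104),Rg),Rg,4)
"
```

```text
t39.37 q [2.3, 47.7, -16.9, 100.1, -37.7, 52.2, 43.1] p [0.5092, 0.2792, 0.1344] w0.0937 F [0.7, -0.1, 0.1]
[[-0.287, -0.311, 0.906], [0.618, 0.663, 0.423], [-0.732, 0.681, 0.002]]
[325.42178375 174.79309702]
4 rows: 0.0109 -0.0001 -0.0002 0.03 0.04 0.03 | |v| 10.9mm 0.06deg end [0.4969 0.3051 0.1024] err deg 0.01 minz 0.102
```

View pics/w_wrist.png

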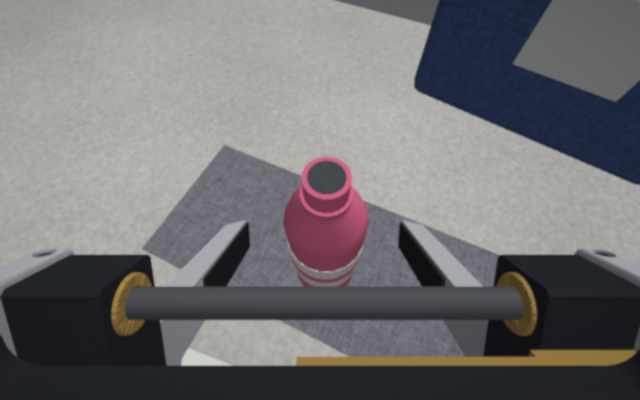

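Pink is centred (326,178). Finishing the approach, then gripping and lifting.

step_arm(increments="0.0109 0 0 0 0 0 0.094; 0.0109 0 0 0 0 0 0.094; 0.0109 0 0 0 0 0 0.094; 0.0105 0 0 0 0 0 0.094; 0 0 0 0 0 0 0.094; 0 0 0 0 0 0 0.094")

```text
clock: 39.92
tool_pos: [0.4957, 0.3069, 0.1019]
eef_rot: [[-0.289, -0.311, 0.906], [0.618, 0.662, 0.424], [-0.731, 0.682, 0.001]]
contact_force: [0.4, -0.3, 0.6]
width: 1.0
```

step_arm(increments="0 0 0 0 0 0 0.05; 0 0 0 0 0 0 0.05; 0 0 0 0 0 0 0.05; 0 0 0 0 0 0 0.05; 0 0 0 0 0 0 0.05; 0 0 0 0 0 0 0.05; 0 0 0 0 0 0 0.05; 0 0 0 0 0 0 0.05; 0 0 0 0 0 0 0.05; 0 0 0 0 0 0 0.05", force=25)

```text
clock: 40.75
tool_pos: [0.4969, 0.3064, 0.1027]
eef_rot: [[-0.286, -0.311, 0.906], [0.618, 0.663, 0.423], [-0.732, 0.681, 0.003]]
contact_force: [0.8, -0.1, 2.1]
width: 0.614
```

step_arm(increments="-0.0146 0.0136 0 0 0 0 0.05; -0.0146 0.0136 0 0 0 0 0.05; -0.0146 0.0136 0 0 0 0 0.05; -0.0146 0.0136 0 0 0 0 0.05; -0.0146 0.0136 0 0 0 0 0.05; -0.0146 0.0136 0 0 0 0 0.05; -0.0146 0.0136 0 0 0 0 0.05; -0.0146 0.0136 0 0 0 0 0.05; -0.0146 0.0136 0 0 0 0 0.05; -0.0146 0.0136 0 0 0 0 0.05; -0.0146 0.0136 0 0 0 0 0.05; 0 0 0 0 0 0 0.05")

```text
clock: 41.75
tool_pos: [0.4972, 0.307, 0.3253]
eef_rot: [[-0.283, -0.315, 0.906], [0.619, 0.661, 0.424], [-0.733, 0.68, 0.008]]
contact_force: [1.1, -0.1, -1.2]
width: 0.611
```

```bash
python3 -c "
from plan import *
s=show()
Rl=pose(97.2,PH-90)
S=plan(tcp(CR+EYs*(.008+H)+z(.19),Rl),Rl,20)
S=plan(tcp(CR+EYs*(.008+H)+z(.04),Rl),Rl,8,S)
c=capture('wrist');cv2.imwrite('pics/x_wrist.png',c['image'][:,:,::-1])
"
```

```text
t41.75 q [-0.5, 32.4, -16.2, 93.7, -36.6, 67.9, 28.4] p [0.4972, 0.307, 0.3253] w0.0574 F [1.1, -0.1, -1.2]
[[-0.283, -0.315, 0.906], [0.619, 0.661, 0.424], [-0.733, 0.68, 0.008]]
20 rows: 0.0028 -0.0173 0.0006 0.99 0.06 -4.46 | |v| 17.5mm 4.57deg end [0.5942 0.012  0.2735] err deg 0.05 minz 0.232
8 rows: 0.0128 0.0136 -0.0001 -0 0 0 | |v| 18.7mm 0.00deg end [0.5936 0.0112 0.1241] err deg 0.05 minz 0.124
```

View pics/x_wrist.png

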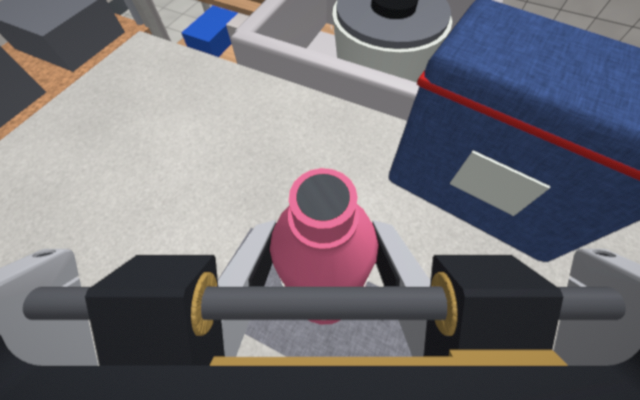

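step_arm(increments="0 0 0 0 0 0 0.05; 0.0028 -0.0173 0.0006 0.99 0.06 -4.46 0.05; 0.0028 -0.0173 0.0006 0.99 0.06 -4.46 0.05; 0.0028 -0.0173 0.0006 0.99 0.06 -4.46 0.05; 0.0028 -0.0173 0.0006 0.99 0.06 -4.46 0.05; 0.0028 -0.0173 0.0006 0.99 0.06 -4.46 0.05; 0.0028 -0.0173 0.0006 0.99 0.06 -4.46 0.05; 0.0028 -0.0173 0.0006 0.99 0.06 -4.46 0.05; 0.0028 -0.0173 0.0006 0.99 0.06 -4.46 0.05; 0.0028 -0.0173 0.0006 0.99 0.06 -4.46 0.05; 0.0028 -0.0173 0.0006 0.99 0.06 -4.46 0.05")

```text
clock: 42.72
tool_pos: [0.55, 0.1712, 0.2294]
eef_rot: [[-0.056, -0.281, 0.958], [-0.057, 0.959, 0.278], [-0.997, -0.04, -0.069]]
contact_force: [-0.0, -0.1, -1.2]
width: 0.616
```

step_arm(increments="0.0028 -0.0173 0.0006 0.99 0.06 -4.46 0.05; 0.0028 -0.0173 0.0006 0.99 0.06 -4.46 0.05; 0.0028 -0.0173 0.0006 0.99 0.06 -4.46 0.05; 0.0028 -0.0173 0.0006 0.99 0.06 -4.46 0.05; 0.0028 -0.0173 0.0006 0.99 0.06 -4.46 0.05; 0.0028 -0.0173 0.0006 0.99 0.06 -4.46 0.05; 0.0028 -0.0173 0.0006 0.99 0.06 -4.46 0.05; 0.0028 -0.0173 0.0006 0.99 0.06 -4.46 0.05; 0.0028 -0.0173 0.0006 0.99 0.06 -4.46 0.05; 0.0028 -0.0173 0.0006 0.99 0.06 -4.46 0.05; 0 0 0 0 0 0 0.05; 0 0 0 0 0 0 0.05")

```text
clock: 43.72
tool_pos: [0.5918, 0.0119, 0.2679]
eef_rot: [[0.086, -0.093, 0.992], [-0.727, 0.675, 0.126], [-0.681, -0.732, -0.009]]
contact_force: [0.4, -0.6, -0.4]
width: 0.612
```

```bash
python3 -c "
from plan import *
s=show()
Rl=pose(97.2,PH-90)
S=plan(tcp(CR+EYs*(.008+H)+z(.035),Rl),Rl,10)
"
```

```text
t43.72 q [-45.6, 41.3, 28.9, 95.9, 30.1, 63.3, -31.2] p [0.5918, 0.0119, 0.2679] w0.0575 F [0.4, -0.6, -0.4]
[[0.086, -0.093, 0.992], [-0.727, 0.675, 0.126], [-0.681, -0.732, -0.009]]
10 rows: 0.0102 0.0108 0.0002 0.04 -0.03 0 | |v| 14.9mm 0.05deg end [0.5931 0.0111 0.1193] err deg 0.05 minz 0.119
```

step_arm(increments="0.0102 0.0108 0.0002 0.04 -0.03 0 0.05; 0.0102 0.0108 0.0002 0.04 -0.03 0 0.05; 0.0102 0.0108 0.0002 0.04 -0.03 0 0.05; 0.0102 0.0108 0.0002 0.04 -0.03 0 0.05; 0.0102 0.0108 0.0002 0.04 -0.03 0 0.05; 0.0102 0.0108 0.0002 0.04 -0.03 0 0.05; 0.0102 0.0108 0.0002 0.04 -0.03 0 0.05; 0.0102 0.0108 0.0002 0.04 -0.03 0 0.05; 0.0102 0.0108 0.0002 0.04 -0.03 0 0.05; 0.0102 0.0108 0.0002 0.04 -0.03 0 0.05; 0 0 0 0 0 0 0.05; 0 0 0 0 0 0 0.05")

```text
clock: 44.72
tool_pos: [0.5943, 0.01, 0.1207]
eef_rot: [[0.092, -0.083, 0.992], [-0.727, 0.675, 0.124], [-0.68, -0.733, 0.002]]
contact_force: [1.1, 0.2, -0.5]
width: 0.614
```

```bash
python3 -c "
from plan import *
s=show()
Rl=pose(97.2,PH-90)
S=plan(tcp(CR+EYs*(.008+H)+z(.0005),Rl),Rl,8)
c=capture('wrist');cv2.imwrite('pics/y_wrist.png',c['image'][:,:,::-1])
c=capture('scene');cv2.imwrite('pics/y_scene.png',cv2.resize(c['image'][130:290,260:500,::-1],None,fx=3.3,fy=3.3,interpolation=cv2.INTER_CUBIC))
"
```

```text
t44.72 q [-44.7, 53.8, 27.9, 100.0, 30.1, 49.5, -40.9] p [0.5943, 0.01, 0.1207] w0.0577 F [1.1, 0.2, -0.5]
[[0.092, -0.083, 0.992], [-0.727, 0.675, 0.124], [-0.68, -0.733, 0.002]]
8 rows: 0.003 0.0034 -0.0001 -0.01 0 0.02 | |v| 4.5mm 0.02deg end [0.5935 0.0109 0.0844] err deg 0.05 minz 0.084
```

View pics/y_wrist.png

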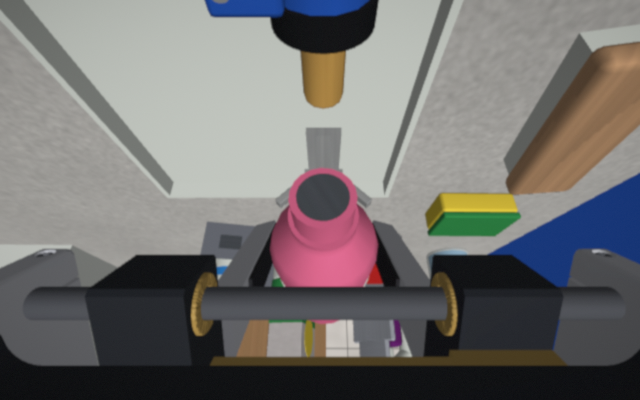

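View pics/y_scene.png

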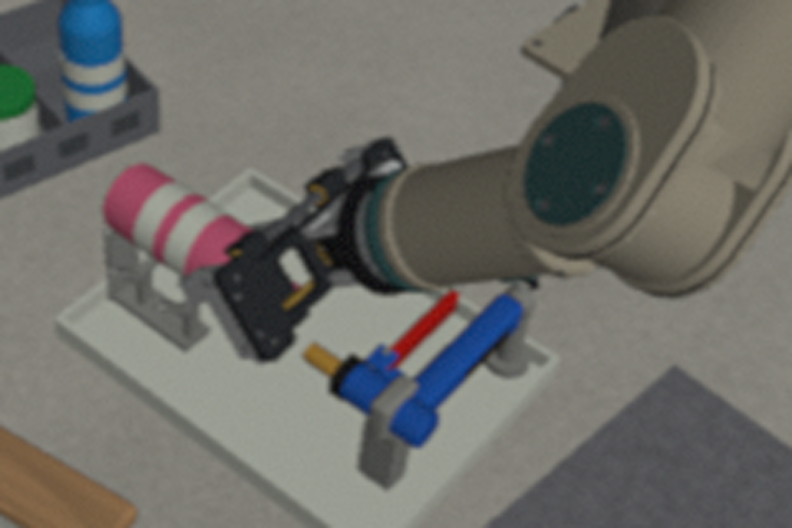

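The pose is the same as it was for blue, with everything lined up at column ~323. Lowering and releasing.

step_arm(increments="0.003 0.0034 0 0 0 0 0.05; 0.003 0.0034 0 0 0 0 0.05; 0.003 0.0034 0 0 0 0 0.05; 0.003 0.0034 0 0 0 0 0.05; 0.003 0.0034 0 0 0 0 0.05; 0.003 0.0034 0 0 0 0 0.05; 0.003 0.0034 0 0 0 0 0.05; 0.003 0.0034 0 0 0 0 0.05; 0 0 0 0 0 0 0.05; 0 0 0 0 0 0 0.05")

```text
clock: 45.65
tool_pos: [0.5946, 0.0111, 0.0849]
eef_rot: [[0.093, -0.082, 0.992], [-0.727, 0.676, 0.124], [-0.681, -0.733, 0.003]]
contact_force: [-0.5, -0.1, -0.9]
width: 0.616
```

```bash
python3 -c "
from plan import *
s=show()"
```

```text
t45.65 q [-44.6, 57.2, 27.6, 100.1, 29.9, 46.8, -43.0] p [0.5946, 0.0111, 0.0849] w0.0579 F [-0.5, -0.1, -0.9]
[[0.093, -0.082, 0.992], [-0.727, 0.676, 0.124], [-0.681, -0.733, 0.003]]
```

step_arm(increments="0 0 0 0 0 0 0.066; 0 0 0 0 0 0 0.07; 0 0 0 0 0 0 0.08; 0 0 0 0 0 0 0.094; 0 0 0 0 0 0 0.094; 0 0 0 0 0 0 0.094")

```text
clock: 46.15
tool_pos: [0.5947, 0.0112, 0.0854]
eef_rot: [[0.093, -0.082, 0.992], [-0.726, 0.676, 0.124], [-0.681, -0.732, 0.004]]
contact_force: [0.3, -0.7, 0.3]
width: 0.981
```

step_arm(increments="-0.0189 -0.0012 0 0 0 0 0.094; -0.0189 -0.0024 0 0 0 0 0.094; -0.0189 -0.0024 0 0 0 0 0.094; -0.0189 -0.0024 0 0 0 0 0.094; -0.0189 -0.0024 0 0 0 0 0.094; -0.0189 -0.0024 0 0 0 0 0.094; -0.0189 -0.0024 0 0 0 0 0.094; -0.0189 -0.0024 0 0 0 0 0.094; -0.0189 -0.0024 0 0 0 0 0.094; 0 0 0 0 0 0 0.094")

```text
clock: 46.98
tool_pos: [0.5818, 0.1243, 0.2179]
eef_rot: [[0.098, -0.082, 0.992], [-0.723, 0.679, 0.128], [-0.683, -0.73, 0.008]]
contact_force: [0.4, 0.9, -0.4]
width: 1.001
```

```bash
python3 -c "
from plan import *
s=show();P=np.array([.4853,.1539,.083]);
plan(P+z(.15),pose(7.2,-90),22)
c=capture('wrist');cv2.imwrite('pics/z_wrist.png',c['image'][:,:,::-1])
"
```

```text
t46.98 q [-51.9, 47.7, 26.0, 90.2, 25.5, 67.8, -37.8] p [0.5818, 0.1243, 0.2179] w0.0941 F [0.4, 0.9, -0.4]
[[0.098, -0.082, 0.992], [-0.723, 0.679, 0.128], [-0.683, -0.73, 0.008]]
22 rows: -0.0005 -0.002 -0.0046 3.84 1.68 1.65 | |v| 5.0mm 4.50deg end [0.4857 0.155  0.2332] err deg 0.07 minz 0.220
```

View pics/z_wrist.png

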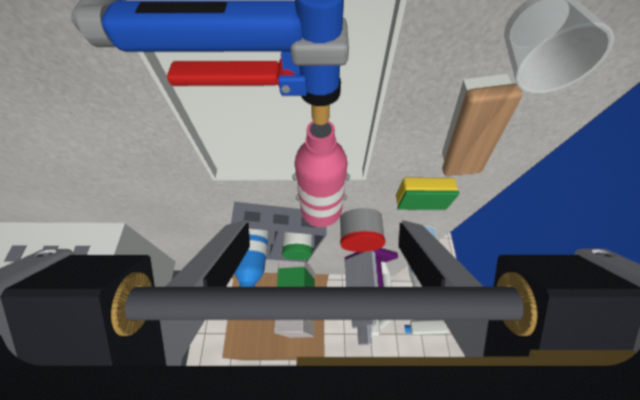

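Pink is seated in the cradle (320,175) facing the nozzle. On to the trigger.

step_arm(increments="-0.0005 -0.002 -0.0046 3.84 1.68 1.65 0.094; -0.0005 -0.002 -0.0046 3.84 1.68 1.65 0.094; -0.0005 -0.002 -0.0046 3.84 1.68 1.65 0.094; -0.0005 -0.002 -0.0046 3.84 1.68 1.65 0.094; -0.0005 -0.002 -0.0046 3.84 1.68 1.65 0.094; -0.0005 -0.002 -0.0046 3.84 1.68 1.65 0.094; -0.0005 -0.002 -0.0046 3.84 1.68 1.65 0.094; -0.0005 -0.002 -0.0046 3.84 1.68 1.65 0.094; -0.0005 -0.002 -0.0046 3.84 1.68 1.65 0.094; -0.0005 -0.002 -0.0046 3.84 1.68 1.65 0.094; -0.0005 -0.002 -0.0046 3.84 1.68 1.65 0.094")

```text
clock: 47.95
tool_pos: [0.5268, 0.1175, 0.227]
eef_rot: [[-0.123, 0.622, 0.773], [-0.414, 0.676, -0.61], [-0.902, -0.395, 0.175]]
contact_force: [0.6, -0.1, -0.6]
width: 1.0
```

step_arm(increments="-0.0005 -0.002 -0.0046 3.84 1.68 1.65 0.094; -0.0005 -0.002 -0.0046 3.84 1.68 1.65 0.094; -0.0005 -0.002 -0.0046 3.84 1.68 1.65 0.094; -0.0005 -0.002 -0.0046 3.84 1.68 1.65 0.094; -0.0005 -0.002 -0.0046 3.84 1.68 1.65 0.094; -0.0005 -0.002 -0.0046 3.84 1.68 1.65 0.094; -0.0005 -0.002 -0.0046 3.84 1.68 1.65 0.094; -0.0005 -0.002 -0.0046 3.84 1.68 1.65 0.094; -0.0005 -0.002 -0.0046 3.84 1.68 1.65 0.094; -0.0005 -0.002 -0.0046 3.84 1.68 1.65 0.094; -0.0005 -0.002 -0.0046 3.84 1.68 1.65 0.094; 0 0 0 0 0 0 0.094")

```text
clock: 48.95
tool_pos: [0.4824, 0.1498, 0.2309]
eef_rot: [[-0.005, 0.993, 0.116], [-0.004, 0.116, -0.993], [-1.0, -0.005, 0.004]]
contact_force: [-0.6, -0.3, 0.2]
width: 0.999
```

```bash
python3 -c "
from plan import *
s=show();P=np.array([.4853,.1539,.084]);
S=plan(P+z(.055),pose(7.2,-90),5)
"
```

```text
t48.95 q [-44.7, 27.2, 35.3, 109.5, -20.0, 49.8, -82.6] p [0.4824, 0.1498, 0.2309] w0.0939 F [-0.6, -0.3, 0.2]
[[-0.005, 0.993, 0.116], [-0.004, 0.116, -0.993], [-1.0, -0.005, 0.004]]
5 rows: 0.0184 0.0007 -0.0008 -0.11 0.04 0.06 | |v| 18.4mm 0.13deg end [0.4852 0.1539 0.1388] err deg 0.02 minz 0.139
```

step_arm(increments="0.0184 0.0007 -0.0008 -0.11 0.04 0.06 0.094; 0.0184 0.0007 -0.0008 -0.11 0.04 0.06 0.094; 0.0184 0.0007 -0.0008 -0.11 0.04 0.06 0.094; 0.0184 0.0007 -0.0008 -0.11 0.04 0.06 0.094; 0.0184 0.0007 -0.0008 -0.11 0.04 0.06 0.094; 0 0 0 0 0 0 0.094; 0 0 0 0 0 0 0.094")

```text
clock: 49.53
tool_pos: [0.4868, 0.1553, 0.1386]
eef_rot: [[-0.001, 0.991, 0.131], [-0.002, 0.131, -0.991], [-1.0, -0.001, 0.002]]
contact_force: [-0.3, -0.9, 0.2]
width: 1.002
```

```bash
python3 -c "
from plan import *
s=show();P=np.array([.4853,.1539,.085]);
S=plan(P,pose(7.2,-90),6)
c=capture('wrist');cv2.imwrite('pics/za_wrist.png',c['image'][:,:,::-1])
"
```

```text
t49.53 q [-40.1, 34.8, 29.0, 114.3, -26.7, 37.6, -76.4] p [0.4868, 0.1553, 0.1386] w0.0942 F [-0.3, -0.9, 0.2]
[[-0.001, 0.991, 0.131], [-0.002, 0.131, -0.991], [-1.0, -0.001, 0.002]]
6 rows: 0.0089 -0.0003 0.0002 0.05 0.02 0.01 | |v| 8.9mm 0.05deg end [0.4851 0.1538 0.0852] err deg 0.02 minz 0.085
```

View pics/za_wrist.png

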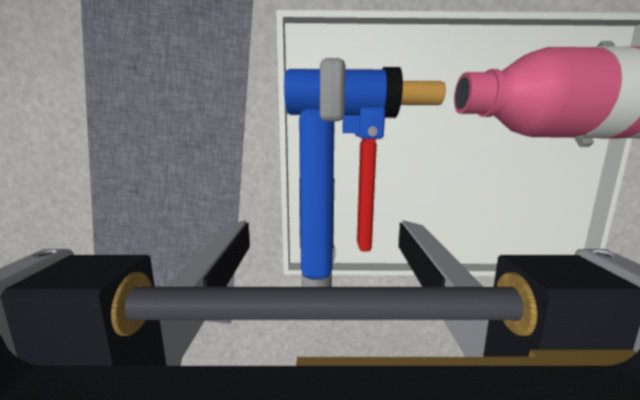

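Pink is in the cradle with its mouth (462,93) at the nozzle (445,93). Descending and squeezing.

step_arm(increments="0.0089 -0.0003 0.0002 0 0 0 0.094; 0.0089 -0.0003 0.0002 0 0 0 0.094; 0.0089 -0.0003 0.0002 0 0 0 0.094; 0.0089 -0.0003 0.0002 0 0 0 0.094; 0.0089 -0.0003 0.0002 0 0 0 0.094; 0.0089 -0.0003 0.0002 0 0 0 0.094; 0 0 0 0 0 0 0.094; 0 0 0 0 0 0 0.094")

```text
clock: 50.25
tool_pos: [0.4856, 0.1546, 0.0855]
eef_rot: [[0.001, 0.991, 0.13], [-0.0, 0.13, -0.991], [-1.0, 0.001, 0.0]]
contact_force: [0.6, -1.0, 0.1]
width: 1.001
```

step_arm(increments="0 0 0 0 0 0 0.03; 0 0 0 0 0 0 0.03; 0 0 0 0 0 0 0.03; 0 0 0 0 0 0 0.03; 0 0 0 0 0 0 0.03; 0 0 0 0 0 0 0.03; 0 0 0 0 0 0 0.03; 0 0 0 0 0 0 0.03; 0 0 0 0 0 0 0.03; 0 0 0 0 0 0 0.03; 0 0 0 0 0 0 0.03; 0 0 0 0 0 0 0.03", force=40)

```text
clock: 51.25
tool_pos: [0.4866, 0.1535, 0.0864]
eef_rot: [[0.004, 0.992, 0.129], [-0.001, 0.129, -0.992], [-1.0, 0.003, 0.002]]
contact_force: [0.5, -5.0, 0.6]
width: 0.402
```

```bash
python3 -c "
from plan import *
s=show();
c=capture('wrist');cv2.imwrite('pics/zb_wrist.png',c['image'][:,:,::-1])
"
```

```text
t51.25 q [-36.9, 39.1, 24.5, 116.6, -30.8, 30.4, -72.8] p [0.4866, 0.1535, 0.0864] w0.0378 F [0.5, -5.0, 0.6]
[[0.004, 0.992, 0.129], [-0.001, 0.129, -0.992], [-1.0, 0.003, 0.002]]
```

View pics/zb_wrist.png

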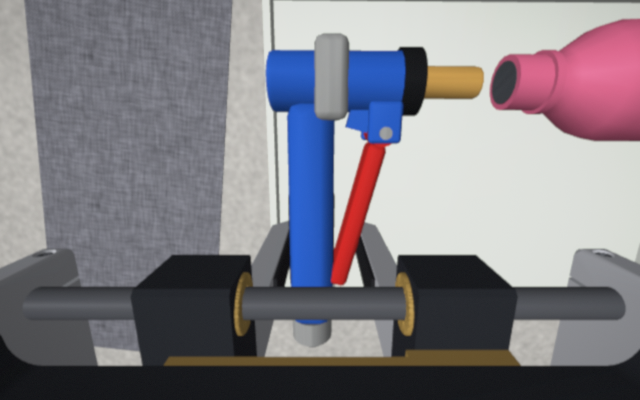

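step_arm(increments="0 0 0 0 0 0 0.03; 0 0 0 0 0 0 0.03; 0 0 0 0 0 0 0.03; 0 0 0 0 0 0 0.03; 0 0 0 0 0 0 0.03; 0 0 0 0 0 0 0.03; 0 0 0 0 0 0 0.03; 0 0 0 0 0 0 0.03; 0 0 0 0 0 0 0.03; 0 0 0 0 0 0 0.03; 0 0 0 0 0 0 0.03; 0 0 0 0 0 0 0.03")

```text
clock: 52.3
tool_pos: [0.4866, 0.1535, 0.0864]
eef_rot: [[0.004, 0.992, 0.129], [-0.001, 0.129, -0.992], [-1.0, 0.003, 0.002]]
contact_force: [0.9, -5.3, 0.8]
width: 0.402
```

step_arm(increments="0 0 0 0 0 0 0.03; 0 0 0 0 0 0 0.03; 0 0 0 0 0 0 0.03; 0 0 0 0 0 0 0.03; 0 0 0 0 0 0 0.03; 0 0 0 0 0 0 0.03; 0 0 0 0 0 0 0.03; 0 0 0 0 0 0 0.03; 0 0 0 0 0 0 0.03; 0 0 0 0 0 0 0.03; 0 0 0 0 0 0 0.03; 0 0 0 0 0 0 0.03")

```text
clock: 53.3
tool_pos: [0.4867, 0.1535, 0.0864]
eef_rot: [[0.004, 0.992, 0.129], [-0.001, 0.129, -0.992], [-1.0, 0.003, 0.002]]
contact_force: [0.8, -5.5, 0.6]
width: 0.401
```

step_arm(increments="0 0 0 0 0 0 0.03; 0 0 0 0 0 0 0.03; 0 0 0 0 0 0 0.03; 0 0 0 0 0 0 0.03; 0 0 0 0 0 0 0.03; 0 0 0 0 0 0 0.03; 0 0 0 0 0 0 0.03; 0 0 0 0 0 0 0.03; 0 0 0 0 0 0 0.03; 0 0 0 0 0 0 0.03; 0 0 0 0 0 0 0.03; 0 0 0 0 0 0 0.03")

```text
clock: 54.3
tool_pos: [0.4866, 0.1535, 0.0864]
eef_rot: [[0.004, 0.992, 0.129], [-0.001, 0.129, -0.992], [-1.0, 0.003, 0.002]]
contact_force: [1.7, -5.4, 0.9]
width: 0.403
```

step_arm(increments="0 0 0 0 0 0 0.03; 0 0 0 0 0 0 0.03; 0 0 0 0 0 0 0.03; 0 0 0 0 0 0 0.03; 0 0 0 0 0 0 0.03; 0 0 0 0 0 0 0.03; 0 0 0 0 0 0 0.03; 0 0 0 0 0 0 0.03; 0 0 0 0 0 0 0.03; 0 0 0 0 0 0 0.094; 0 0 0 0 0 0 0.094; 0 0 0 0 0 0 0.094")

```text
clock: 55.3
tool_pos: [0.4862, 0.1525, 0.0863]
eef_rot: [[0.003, 0.992, 0.129], [-0.002, 0.129, -0.992], [-1.0, 0.002, 0.003]]
contact_force: [0.1, -6.0, 1.3]
width: 0.58
```

step_arm(increments="0 0 0 0 0 0 0.094; 0 0 0 0 0 0 0.094; 0 0 0 0 0 0 0.094; 0 0 0 0 0 0 0.094; 0 0 0 0 0 0 0.094; 0 0 0 0 0 0 0.094; 0 0 0 0 0 0 0.094")

```text
clock: 55.88
tool_pos: [0.4858, 0.1555, 0.0861]
eef_rot: [[0.002, 0.991, 0.131], [0.001, 0.131, -0.991], [-1.0, 0.002, -0.001]]
contact_force: [0.3, -1.0, -0.1]
width: 0.998
```

```bash
python3 -c "
from plan import *
s=show();
c=capture('wrist');cv2.imwrite('pics/zc_wrist.png',c['image'][:,:,::-1])
G=CR+EYs*(.008+H);Rl=pose(97.2,PH-90)
S=plan(tcp(G,Rl)-.15*Rl[:,0]+z(.03),Rl,22,(s['tool_pos']+z(.15),np.array(s['eef_rot'])))
"
```

```text
t55.88 q [-36.9, 39.1, 24.3, 116.6, -30.9, 30.4, -72.8] p [0.4858, 0.1555, 0.0861] w0.0938 F [0.3, -1.0, -0.1]
[[0.002, 0.991, 0.131], [0.001, 0.131, -0.991], [-1.0, 0.002, -0.001]]
22 rows: 0.0007 0.0021 0.0045 -3.83 -1.66 -1.68 | |v| 5.0mm 4.50deg end [0.5796 0.12   0.2165] err deg 0.10 minz 0.217
```

View pics/zc_wrist.png

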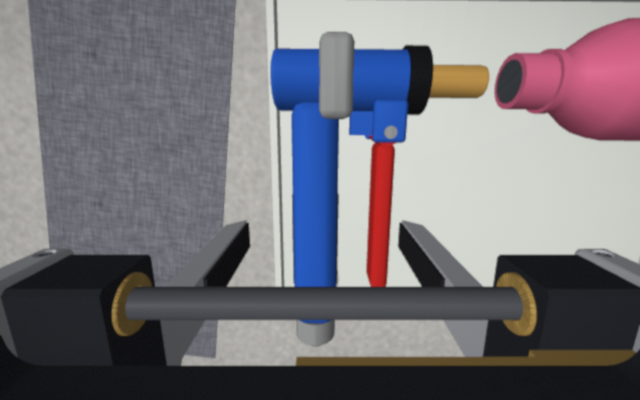

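The trigger is back at rest. Returning to the bottle.

step_arm(increments="-0.025 0 0 0 0 0 0.094; -0.025 0 0 0 0 0 0.094; -0.025 0 0 0 0 0 0.094; -0.025 0 0 0 0 0 0.094; -0.025 0 0 0 0 0 0.094; -0.025 0 0 0 0 0 0.094; 0.0007 0.0021 0.0045 -3.83 -1.66 -1.68 0.094; 0.0007 0.0021 0.0045 -3.83 -1.66 -1.68 0.094; 0.0007 0.0021 0.0045 -3.83 -1.66 -1.68 0.094; 0.0007 0.0021 0.0045 -3.83 -1.66 -1.68 0.094; 0.0007 0.0021 0.0045 -3.83 -1.66 -1.68 0.094; 0.0007 0.0021 0.0045 -3.83 -1.66 -1.68 0.094")

```text
clock: 56.93
tool_pos: [0.5055, 0.1324, 0.2327]
eef_rot: [[-0.106, 0.848, 0.519], [-0.22, 0.489, -0.844], [-0.97, -0.204, 0.134]]
contact_force: [-0.3, -0.3, -0.1]
width: 1.0
```

step_arm(increments="0.0007 0.0021 0.0045 -3.83 -1.66 -1.68 0.094; 0.0007 0.0021 0.0045 -3.83 -1.66 -1.68 0.094; 0.0007 0.0021 0.0045 -3.83 -1.66 -1.68 0.094; 0.0007 0.0021 0.0045 -3.83 -1.66 -1.68 0.094; 0.0007 0.0021 0.0045 -3.83 -1.66 -1.68 0.094; 0.0007 0.0021 0.0045 -3.83 -1.66 -1.68 0.094; 0.0007 0.0021 0.0045 -3.83 -1.66 -1.68 0.094; 0.0007 0.0021 0.0045 -3.83 -1.66 -1.68 0.094; 0.0007 0.0021 0.0045 -3.83 -1.66 -1.68 0.094; 0.0007 0.0021 0.0045 -3.83 -1.66 -1.68 0.094; 0.0007 0.0021 0.0045 -3.83 -1.66 -1.68 0.094; 0.0007 0.0021 0.0045 -3.83 -1.66 -1.68 0.094")

```text
clock: 57.93
tool_pos: [0.5611, 0.1161, 0.2229]
eef_rot: [[-0.018, 0.172, 0.985], [-0.641, 0.754, -0.143], [-0.767, -0.634, 0.097]]
contact_force: [0.1, -1.1, -0.2]
width: 0.996
```

step_arm(increments="0.0007 0.0021 0.0045 -3.83 -1.66 -1.68 0.094; 0.0007 0.0021 0.0045 -3.83 -1.66 -1.68 0.094; 0.0007 0.0021 0.0045 -3.83 -1.66 -1.68 0.094; 0.0007 0.0021 0.0045 -3.83 -1.66 -1.68 0.094; 0 0 0 0 0 0 0.094; 0 0 0 0 0 0 0.094")

```text
clock: 58.43
tool_pos: [0.5789, 0.1199, 0.216]
eef_rot: [[0.091, -0.086, 0.992], [-0.726, 0.676, 0.125], [-0.682, -0.732, -0.001]]
contact_force: [0.2, 0.1, 0.6]
width: 1.001
```

```bash
python3 -c "
from plan import *
s=show();
G=CR+EYs*(.008+H);Rl=pose(97.2,PH-90)
S=plan(tcp(G,Rl),Rl,10)
c=capture('wrist');cv2.imwrite('pics/zd_wrist.png',c['image'][:,:,::-1])
"
```

```text
t58.43 q [-51.8, 47.7, 26.0, 90.6, 25.5, 67.6, -37.6] p [0.5789, 0.1199, 0.216] w0.0941 F [0.2, 0.1, 0.6]
[[0.091, -0.086, 0.992], [-0.726, 0.676, 0.125], [-0.682, -0.732, -0.001]]
10 rows: 0.0171 0.0022 0.0001 0.01 -0.01 0 | |v| 17.2mm 0.01deg end [0.5937 0.0107 0.0834] err deg 0.07 minz 0.083
```

View pics/zd_wrist.png

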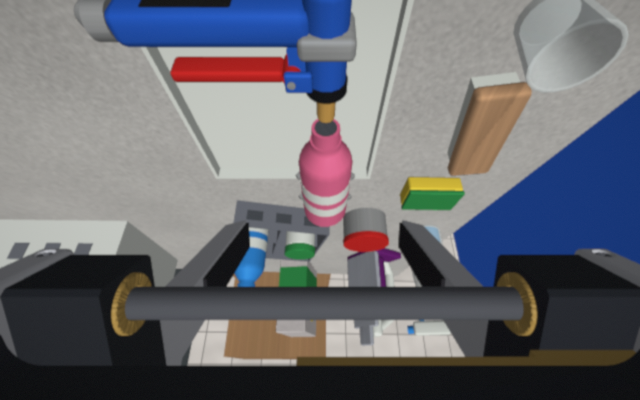

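Pink is centred between the fingers (325,178).

step_arm(increments="0.0171 0.0022 0 0 0 0 0.094; 0.0171 0.0022 0 0 0 0 0.094; 0.0171 0.0022 0 0 0 0 0.094; 0.0171 0.0022 0 0 0 0 0.094; 0.0171 0.0022 0 0 0 0 0.094; 0.0171 0.0022 0 0 0 0 0.094; 0.0171 0.0022 0 0 0 0 0.094; 0.0171 0.0022 0 0 0 0 0.094; 0.0171 0.0022 0 0 0 0 0.094; 0.0165 0.0022 0 0 0 0 0.094; 0 0 0 0 0 0 0.094; 0 0 0 0 0 0 0.094")

```text
clock: 59.48
tool_pos: [0.5931, 0.0093, 0.0849]
eef_rot: [[0.09, -0.084, 0.992], [-0.727, 0.676, 0.123], [-0.681, -0.732, -0.0]]
contact_force: [0.2, 0.7, -0.8]
width: 1.002
```

step_arm(increments="0 0 0 0 0 0 0.05; 0 0 0 0 0 0 0.05; 0 0 0 0 0 0 0.05; 0 0 0 0 0 0 0.05; 0 0 0 0 0 0 0.05; 0 0 0 0 0 0 0.05; 0 0 0 0 0 0 0.05; 0 0 0 0 0 0 0.05; 0 0 0 0 0 0 0.05; 0 0 0 0 0 0 0.05", force=25)

```text
clock: 60.32
tool_pos: [0.5938, 0.0111, 0.0845]
eef_rot: [[0.093, -0.087, 0.992], [-0.726, 0.676, 0.127], [-0.682, -0.731, 0.0]]
contact_force: [0.9, 3.2, 2.2]
width: 0.612
```

step_arm(increments="-0.0154 -0.0164 0 0 0 0 0.05; -0.0154 -0.0164 0 0 0 0 0.05; -0.0154 -0.0164 0 0 0 0 0.05; -0.0154 -0.0164 0 0 0 0 0.05; -0.0154 -0.0164 0 0 0 0 0.05; -0.0154 -0.0164 0 0 0 0 0.05; -0.0154 -0.0164 0 0 0 0 0.05; -0.0154 -0.0164 0 0 0 0 0.05; 0 0 0 0 0 0 0.05")

```text
clock: 61.07
tool_pos: [0.5942, 0.0104, 0.2679]
eef_rot: [[0.094, -0.082, 0.992], [-0.725, 0.677, 0.124], [-0.682, -0.731, 0.004]]
contact_force: [0.7, -0.9, -1.3]
width: 0.611
```

```bash
python3 -c "
from plan import *
s=show()
c=capture('wrist');cv2.imwrite('pics/ze_wrist.png',c['image'][:,:,::-1])
S=plan([.57,-.08,.36],pose(80,PH-30),14)
Rc=pose(55,PH);print(farR)
S=plan(tcp(farR+z(H+.25),Rc),Rc,14,S)
S=plan(tcp(farR+z(H+.06),Rc),Rc,9,S)
"
```

```text
t61.07 q [-45.6, 41.3, 29.1, 96.1, 30.3, 62.7, -31.8] p [0.5942, 0.0104, 0.2679] w0.0575 F [0.7, -0.9, -1.3]
[[0.094, -0.082, 0.992], [-0.725, 0.677, 0.124], [-0.682, -0.731, 0.004]]
14 rows: -0.0045 -0.0088 -0.0012 1.22 0.38 4.25 | |v| 10.0mm 4.44deg end [ 0.5703 -0.08    0.3604] err deg 0.06 minz 0.275
[ 0.57106487 -0.39212362  0.004     ]
14 rows: -0.009 -0.019 0.0083 1.6 -0.85 2.11 | |v| 22.6mm 2.78deg end [ 0.5716 -0.391   0.3545] err deg 0.05 minz 0.354
9 rows: 0.0154 -0.0144 0 -0 0 -0 | |v| 21.1mm 0.00deg end [ 0.5715 -0.391   0.1647] err deg 0.05 minz 0.165
```

View pics/ze_wrist.png

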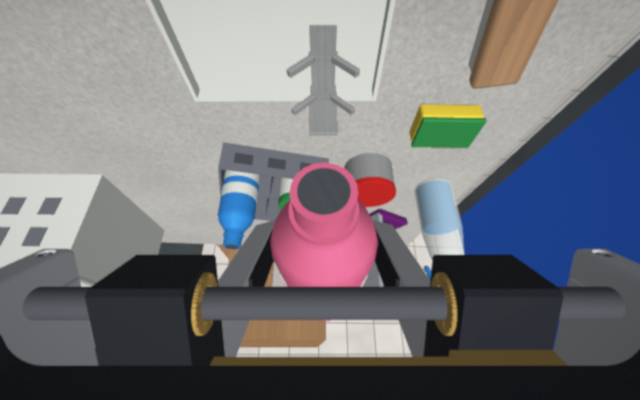

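step_arm(increments="-0.0045 -0.0088 -0.0012 1.22 0.38 4.25 0.05; -0.0045 -0.0088 -0.0012 1.22 0.38 4.25 0.05; -0.0045 -0.0088 -0.0012 1.22 0.38 4.25 0.05; -0.0045 -0.0088 -0.0012 1.22 0.38 4.25 0.05; -0.0045 -0.0088 -0.0012 1.22 0.38 4.25 0.05; -0.0045 -0.0088 -0.0012 1.22 0.38 4.25 0.05; -0.0045 -0.0088 -0.0012 1.22 0.38 4.25 0.05; -0.0045 -0.0088 -0.0012 1.22 0.38 4.25 0.05; -0.0045 -0.0088 -0.0012 1.22 0.38 4.25 0.05; -0.0045 -0.0088 -0.0012 1.22 0.38 4.25 0.05; -0.0045 -0.0088 -0.0012 1.22 0.38 4.25 0.05; -0.0045 -0.0088 -0.0012 1.22 0.38 4.25 0.05")

```text
clock: 62.12
tool_pos: [0.5747, -0.0616, 0.3512]
eef_rot: [[0.025, 0.132, 0.991], [0.077, 0.988, -0.133], [-0.997, 0.08, 0.014]]
contact_force: [-0.4, -1.6, -1.9]
width: 0.61
```

step_arm(increments="-0.0045 -0.0088 -0.0012 1.22 0.38 4.25 0.05; -0.0045 -0.0088 -0.0012 1.22 0.38 4.25 0.05; -0.009 -0.019 0.0083 1.6 -0.85 2.11 0.05; -0.009 -0.019 0.0083 1.6 -0.85 2.11 0.05; -0.009 -0.019 0.0083 1.6 -0.85 2.11 0.05; -0.009 -0.019 0.0083 1.6 -0.85 2.11 0.05; -0.009 -0.019 0.0083 1.6 -0.85 2.11 0.05; -0.009 -0.019 0.0083 1.6 -0.85 2.11 0.05; -0.009 -0.019 0.0083 1.6 -0.85 2.11 0.05; -0.009 -0.019 0.0083 1.6 -0.85 2.11 0.05; -0.009 -0.019 0.0083 1.6 -0.85 2.11 0.05; -0.009 -0.019 0.0083 1.6 -0.85 2.11 0.05")

```text
clock: 63.12
tool_pos: [0.5844, -0.3037, 0.3688]
eef_rot: [[0.278, 0.378, 0.883], [0.493, 0.732, -0.469], [-0.824, 0.566, 0.017]]
contact_force: [0.2, -0.8, -0.2]
width: 0.611
```

step_arm(increments="-0.009 -0.019 0.0083 1.6 -0.85 2.11 0.05; -0.009 -0.019 0.0083 1.6 -0.85 2.11 0.05; -0.009 -0.019 0.0083 1.6 -0.85 2.11 0.05; -0.009 -0.019 0.0083 1.6 -0.85 2.11 0.05; 0 0 0 0 0 0 0.05; 0 0 0 0 0 0 0.05; 0 0 0 0 0 0 0.05")

```text
clock: 63.7
tool_pos: [0.5722, -0.3897, 0.3524]
eef_rot: [[0.387, 0.422, 0.82], [0.56, 0.598, -0.573], [-0.732, 0.681, -0.005]]
contact_force: [0.2, -0.6, -1.1]
width: 0.611
```

```bash
python3 -c "
from plan import *
s=show()
Rc=pose(55,PH)
S=plan(tcp(farR+z(.104+.07),Rc),Rc,9)
c=capture('scene');cv2.imwrite('pics/zf_scene.png',cv2.resize(c['image'][20:220,180:400,::-1],None,fx=3,fy=3,interpolation=cv2.INTER_CUBIC))
"
```

```text
t63.70 q [45.2, 42.7, 13.2, 69.0, -48.1, 89.9, 30.6] p [0.5722, -0.3897, 0.3524] w0.0575 F [0.2, -0.6, -1.1]
[[0.387, 0.422, 0.82], [0.56, 0.598, -0.573], [-0.732, 0.681, -0.005]]
9 rows: 0.0142 -0.0134 0.0001 -0.02 -0.03 0.01 | |v| 19.5mm 0.04deg end [ 0.572  -0.3909  0.1767] err deg 0.07 minz 0.177
```

View pics/zf_scene.png

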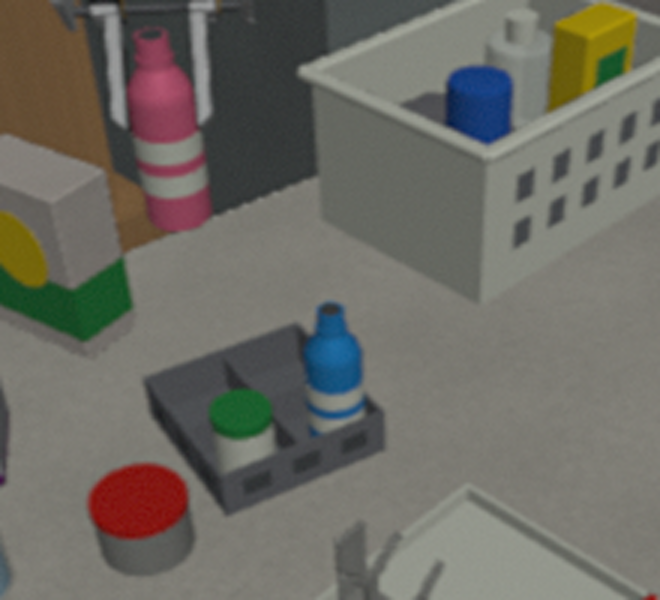

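```bash
python3 -c "
from plan import *
from ik import *
t=capture('top');print(onz(t,(500,200),0),onz(t,(507,223),0))
q=sensors.get_state()['qpos'];Rc=pose(55,PH)
a,e,r=ik(tcp(farR+z(.106),Rc),Rc,q);print(a.round(1),e,[p.round(3).tolist() for p in pts(a)])
cv2.imwrite('pics/zg_top.png',cv2.resize(t['image'][140:320,370:610,::-1],None,fx=3.2,fy=3.2))
"
```

```text
[ 0.61857444 -0.5855692   0.        ] [ 0.54359408 -0.60812428  0.        ]
[ 46.4  56.9  10.4  79.7 -52.6  71.8  48.5] 5.743788125363726e-07 [[0.0, -0.0, 0.168], [-0.004, -0.004, 0.336], [0.153, -0.178, 0.489], [0.308, -0.352, 0.642], [0.367, -0.474, 0.507], [0.432, -0.591, 0.371], [0.502, -0.491, 0.24], [0.572, -0.391, 0.109]]
```

View pics/zg_top.png

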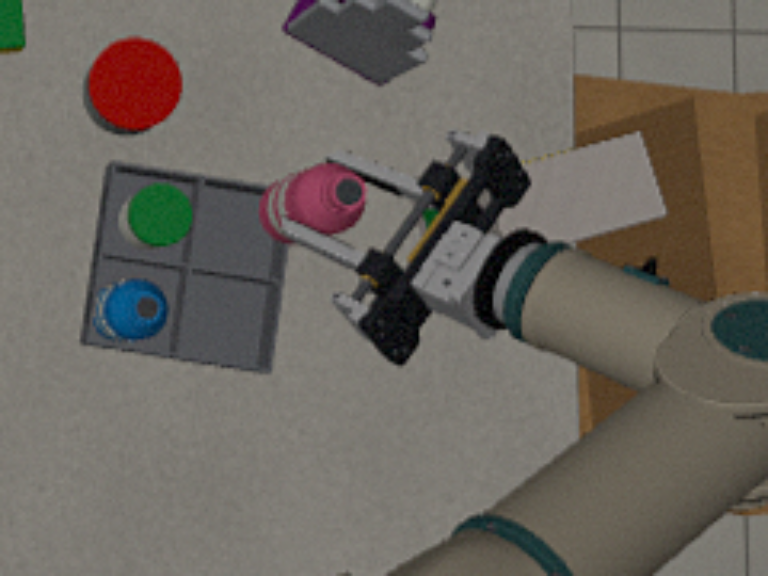

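There is about 5 cm of clearance to the carton beyond the crate. Lowering in stages.

step_arm(increments="0.0142 -0.0134 0.0001 0 0 0 0.05; 0.0142 -0.0134 0.0001 0 0 0 0.05; 0.0142 -0.0134 0.0001 0 0 0 0.05; 0.0142 -0.0134 0.0001 0 0 0 0.05; 0.0142 -0.0134 0.0001 0 0 0 0.05; 0.0142 -0.0134 0.0001 0 0 0 0.05; 0.0142 -0.0134 0.0001 0 0 0 0.05; 0.0142 -0.0134 0.0001 0 0 0 0.05; 0.0142 -0.0134 0.0001 0 0 0 0.05; 0 0 0 0 0 0 0.05; 0 0 0 0 0 0 0.05")

```text
clock: 64.72
tool_pos: [0.5718, -0.3913, 0.1772]
eef_rot: [[0.388, 0.421, 0.82], [0.56, 0.599, -0.573], [-0.732, 0.681, -0.004]]
contact_force: [0.3, 1.1, -1.5]
width: 0.61
```

```bash
python3 -c "
from plan import *
s=show()
Rc=pose(55,PH)
S=plan(tcp(farR+z(.105),Rc),Rc,7)
c=capture('scene');cv2.imwrite('pics/zh_scene.png',cv2.resize(c['image'][50:210,200:360,::-1],None,fx=4,fy=3.7,interpolation=cv2.INTER_CUBIC))
c=capture('top');cv2.imwrite('pics/zh_top.png',cv2.resize(c['image'][160:290,370:540,::-1],None,fx=4.5,fy=4.5,interpolation=cv2.INTER_CUBIC))
"
```

```text
t64.72 q [45.9, 52.2, 11.4, 78.1, -50.8, 76.5, 43.7] p [0.5718, -0.3913, 0.1772] w0.0574 F [0.3, 1.1, -1.5]
[[0.388, 0.421, 0.82], [0.56, 0.599, -0.573], [-0.732, 0.681, -0.004]]
7 rows: 0.0073 -0.0068 -0 -0.01 -0.03 0.01 | |v| 10.0mm 0.03deg end [ 0.5717 -0.3913  0.1074] err deg 0.02 minz 0.107
```

View pics/zh_scene.png

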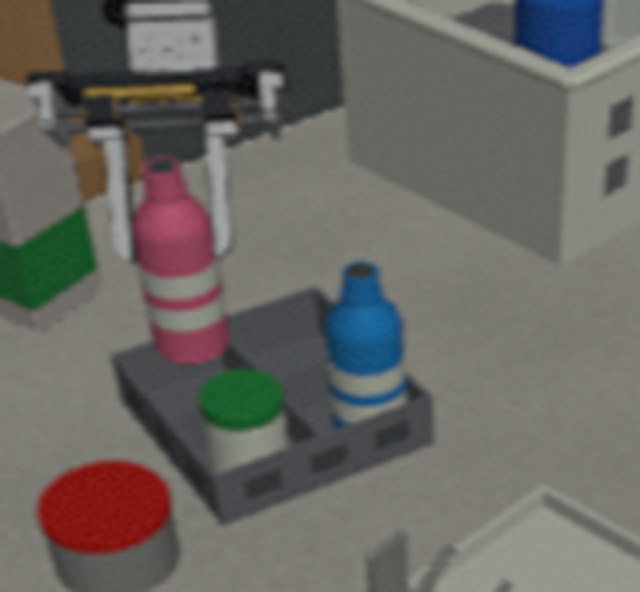

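View pics/zh_top.png

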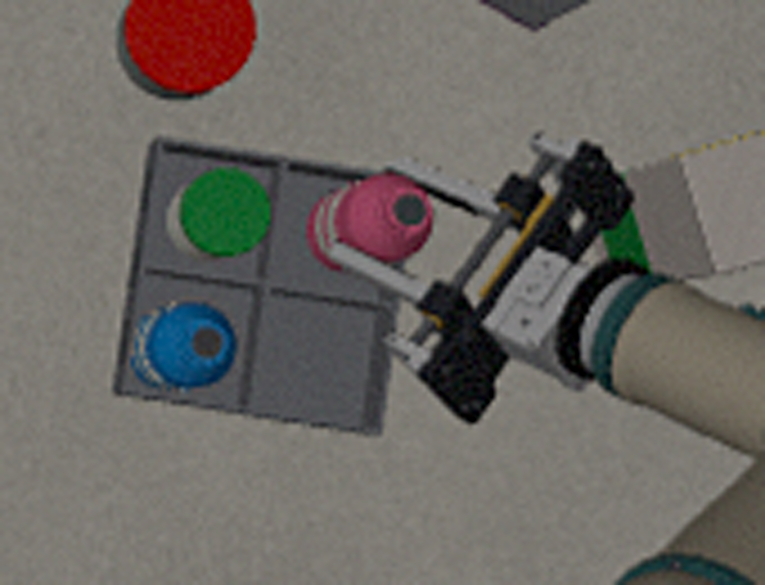

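The pink foot is over the far-right cell (scene 190,345), clear of the jar and the blue bottle. Lowering.

step_arm(increments="0.0073 -0.0068 0 0 0 0 0.05; 0.0073 -0.0068 0 0 0 0 0.05; 0.0073 -0.0068 0 0 0 0 0.05; 0.0073 -0.0068 0 0 0 0 0.05; 0.0073 -0.0068 0 0 0 0 0.05; 0.0073 -0.0068 0 0 0 0 0.05; 0.007 -0.0065 0 0 0 0 0.05; 0 0 0 0 0 0 0.05; 0 0 0 0 0 0 0.05")

```text
clock: 65.57
tool_pos: [0.5716, -0.3919, 0.1082]
eef_rot: [[0.388, 0.421, 0.82], [0.559, 0.6, -0.573], [-0.733, 0.681, -0.002]]
contact_force: [-0.1, -0.1, -0.9]
width: 0.613
```

```bash
python3 -c "
from plan import *
s=show()"
```

```text
t65.57 q [46.4, 57.0, 10.3, 79.4, -52.3, 71.9, 48.2] p [0.5716, -0.3919, 0.1082] w0.0577 F [-0.1, -0.1, -0.9]
[[0.388, 0.421, 0.82], [0.559, 0.6, -0.573], [-0.733, 0.681, -0.002]]
```

step_arm(increments="0.0008 -0.0007 0 0 0 0 0.05; 0 0 0 0 0 0 0.05; 0 0 0 0 0 0 0.064; 0 0 0 0 0 0 0.068; 0 0 0 0 0 0 0.076; 0 0 0 0 0 0 0.076; 0 0 0 0 0 0 0.076; -0.01 0 0 0 0 0 0.076; -0.015 0 0 0 0 0 0.076; -0.02 0 0 0 0 0 0.076; -0.02 0 0 0 0 0 0.076; -0.02 0 0 0 0 0 0.076")

```text
clock: 66.57
tool_pos: [0.5377, -0.4413, 0.172]
eef_rot: [[0.389, 0.421, 0.819], [0.557, 0.601, -0.573], [-0.734, 0.679, -0.001]]
contact_force: [0.1, -0.4, 0.6]
width: 0.809
```

step_arm(increments="-0.015 0.015 0 0 0 0 0.08; -0.015 0.02 0 0 0 0 0.08; -0.02 0.02 0 0 0 0 0.08; -0.01 0.02 0 0 0 0 0.08; 0 0 0 0 0 0 0.08; 0 0 0 0 0 0 0.08")

```text
clock: 67.07
tool_pos: [0.5477, -0.4279, 0.268]
eef_rot: [[0.39, 0.418, 0.82], [0.557, 0.603, -0.572], [-0.734, 0.68, 0.003]]
contact_force: [-0.1, 0.4, -0.1]
width: 0.851
```

```bash
python3 -c "
from plan import *
s=show()
for n in('scene','top'):
    c=capture(n);cv2.imwrite(f'pics/zi_{n}.png',c['image'][:,:,::-1])
"
```

```text
t67.07 q [48.6, 48.1, 13.0, 71.3, -48.1, 86.0, 38.7] p [0.5477, -0.4279, 0.268] w0.0800 F [-0.1, 0.4, -0.1]
[[0.39, 0.418, 0.82], [0.557, 0.603, -0.572], [-0.734, 0.68, 0.003]]
```

View pics/zi_scene.png

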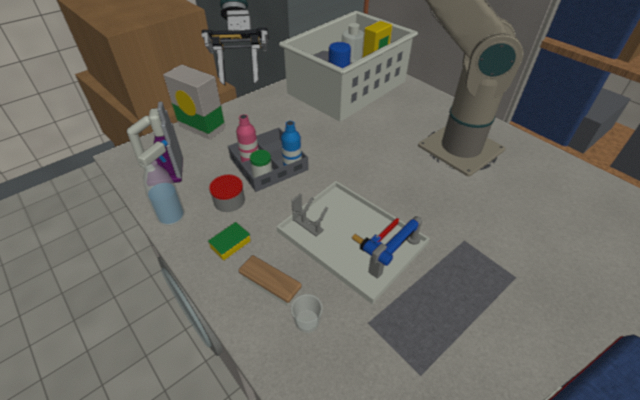

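View pics/zi_top.png

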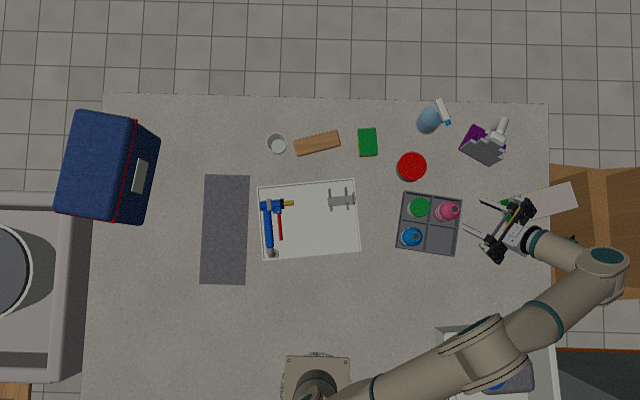

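Pink is in the far-right cell. Blue's mouth went from (414,235) to (411,237), so I'll look closer.

step_arm(increments="-0.02 0.02 0 0 0 0 0.08; -0.02 0.02 0 0 0 0 0.08; 0 0 0 0 0 0 0.08; 0 0 0 0 0 0 0.08; 0 0 0 0 0 0 0.08; 0 0 0 0 0 0 0.08")

```text
clock: 67.67
tool_pos: [0.5477, -0.4259, 0.3197]
eef_rot: [[0.387, 0.422, 0.819], [0.56, 0.598, -0.573], [-0.732, 0.681, -0.005]]
contact_force: [0.3, -0.3, -0.0]
width: 0.854
```

```bash
python3 -c "
from plan import *
s=show()
c=capture('top');a=cv2.resize(c['image'][180:265,385:475,::-1],None,fx=4.4,fy=4.4,interpolation=cv2.INTER_CUBIC)
d=capture('scene');b=cv2.resize(d['image'][105:195,220:315,::-1],None,fx=4.1,fy=374/90,interpolation=cv2.INTER_CUBIC)
cv2.imwrite('pics/zj.png',np.hstack([a,b[:374]]));print(proj(c,nearL+z(.165)),proj(c,farR+z(.165)))
"
```

```text
t67.67 q [48.5, 45.7, 13.4, 68.1, -47.6, 90.4, 34.5] p [0.5477, -0.4259, 0.3197] w0.0802 F [0.3, -0.3, -0.0]
[[0.387, 0.422, 0.819], [0.56, 0.598, -0.573], [-0.732, 0.681, -0.005]]
[419.36535962 233.51652905] [454.10563557 208.29347323]
```

View pics/zj.png

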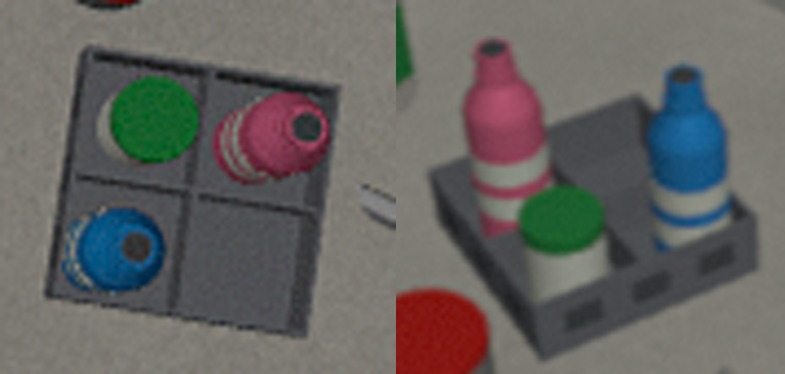

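```bash
python3 -c "
from plan import *
t=capture('top');s=capture('scene')
T=lambda x,y:((x+.5)/4.4-.5+385,(y+.5)/4.4-.5+180)
S=lambda x,y:((x-396+.5)/4.1-.5+220,(y+.5)/(374/90)-.5+105)
for n,a,b,c in(('blue',(136,247),(684,78),nearL),('pink',(306,126),(493,49),farR)):
    p,e=tri(t,T(*a),s,S(*b));d=p-c;print(n,p.round(4),e.round(4),'in cell',(d@CX).round(4),(d@CY).round(4))
"
```

```text
blue [ 0.4869 -0.2799  0.1671] 0.0005 in cell -0.0084 0.01
pink [ 0.5709 -0.3919  0.1696] 0.0007 in cell -0.0002 0.0002
```

```bash
python3 -c "
from workcell import close_job
print(close_job())"
```

```text
the job is handed in; nothing more can be done
None
```

I rinsed both bottles that were there, blue softener first and then pink detergent, and handed the job in at about 68 s. No yellow bleach bottle showed in any view.

- **Rinsing:** I laid each bottle in the cradle facing the nozzle and let go of it. I held the trigger fully squeezed for about 4 s each time. The gap over trigger and handle read a steady 38 mm, against 37 mm given for a full squeeze. Both times the trigger was back at rest in the picture taken after release.
- **Crate:** In the last pictures both bottles stand upright in separate free cells, with mouths about 167 to 170 mm above the worktop. Pink is centred in its cell. The jar and the other things look unmoved, and the gripper is open and clear of everything.
- **One disagreement:** Blue's mouth reads about 8 and 10 mm off its cell centre, more than when I set it down there. It may have been nudged while the arm was away. It is still upright and inside its cell, so I left it.

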